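Lean the display panels on the inspection rest, aim the lamp and log the batch

ROBOT

A 7-joint arm with a two-finger parallel gripper is mounted at the origin on the work surface. World frame = base frame: x ahead of the robot, y to its left, z up, the work surface at z = 0. Lengths are in m, angles in rad, forces in N, time in s.
With the tool pointing down it reaches from about 0.4 to 0.85 m from the base axis. Payload 6.9 kg.
Tool frame: the origin (TCP) lies between the finger pads; the fingertips stand 19 mm ahead of it and the grasp point (between the pads) is the TCP (finger_overhang is the distance from the TCP to the fingertips, in m); x points along the fingers, z is the direction in which the jaws open and shut, and the axes are right-handed (so a half turn about x gives the same grasp; the last joint's range is limited). The gripper opens to 85 mm and grips with 20 to 120 N. Pads are 22 mm wide; open, the fingers measure 114 mm over their backs; the gripper's body (76 mm by 85 mm) begins 54 mm behind the grasp point. The pads swing forward as they close: fully open they stand 13 mm farther back than shut.
Start: joints at [-0.997, 0.507, -0.238, 1.5, 0.126, 1.149, -0.155], TCP at [0.282, 0.558, 0.224] pointing down, gripper open.
Joint ranges: [-3.08, 3.08], [-0.24, 2.05], [-1.43, 1.35], [0, 2.5], [-1.52, 4.66], [0.17, 1.96], [-2.89, 2.89]. Speed limits (rad/s): [2.39, 2.39, 3.14, 3.14, 3.14, 3.14, 3.14].

INTERFACE

Orientations are given as a 3x3 rotation matrix whose columns are the frame's x, y, z axes.
In Python, from plant import observe, read_camera, finish_job, finger_overhang gives the robot as it stands. The module is installed in compiled form; this text tells all that it offers.
- The arm moves only by the tool servo_tool, never from a script. Its argument "moves" is a list of rows, each an object of numbers: "dx", "dy", "dz": the shift along the tool's x, y, z in mm; "rx", "ry", "rz": the turn, a rotation vector about the tool's x, y, z in degrees. In form: [{"dx": .., "dy": .., "dz": .., "rx": .., "ry": .., "rz": ..}, ...]. A call has 1 to 12 rows; each row shifts and turns the commanded pose from where the row before left it, along the tool's axes as they then stand; what a row does not reach is not made up. A row lasts 1/10 s, in which the tool goes at most 50 mm and 8.59 degrees, less where a joint would pass 70% of its speed; a pose out of reach is approached as far as the arm can. A call with a gripper value outside its range is refused whole. "gripper" is the opening, from 0 (shut) to 1 (fully open), set as the call begins (left out, the last holds). The fingers move at their own pace and stop on an object; the grip force is fixed at half the most. Time passes only in rows, so rows that do not move let the fingers close. It gives the time, the measured TCP pose, the force and the opening at its end, in the units of the state.
- observe(): the state, without advancing time (a new reading comes with each control period).
- read_camera(name): name is "scene" or "side" or "wrist"; returns a dict with "pixels" (384x512x3 uint8, red, green, blue), "vfov" (degrees; the focal length in pixels is half the picture's height over the tangent of half this angle, whatever the lens; pixels are square), "cx", "cy" (the principal point, pixels), "world_from_camera" (4x4, takes a point from camera to world coordinates); the wrist camera has in their place "mount" (4x4, takes a point from camera to tool coordinates, whose origin is the TCP and whose axes are the tool frame's). Camera axes: x right, y up, looking along -z (the intrinsics and any distortion apply to the point x, -y, -z); pixel columns grow to the right and rows downward; lengths in m; the calibration is good to about 2 mm. A picture is of the moment at which its call begins: read the wrist's pose just before it. There is no depth.
- finish_job(): hands the job in, once; it reports no verdict.
The state is a dict: "clock": time; "q": joint angles; "joint_vel": joint speeds; "tau": joint torques, N m; "eef_pos": TCP position; "tool_rot": TCP orientation; "contact_force": force on the tool from outside, world axes, zero at the start; "torque": the same for the moment, N m; "finger_gap": opening from 0.0 (shut) to 1.0 (fully open).
Only numpy, scipy, OpenCV 4.12 (cv2) and the standard library are available. Lean on these libraries where they do the work, as an engineer would, in place of code of your own. Each camera call takes 0.05 s, during which the arm holds its last target.

TASK

Take every display panel out of the blue-and-black rack and lean it on the white rest, upright with its screen facing outwards, its foot up against the inside of the black strip and its back against the top edge of the white block. Then swing the inspection lamp by its orange knob until the arm points straight at the green dot on top of the rest, and let go. Leaving the lamp there, take the yellow stylus from its wooden socket, press the red button down in the tester's recess with the stylus tip for about half a second, and put the stylus back upright in the socket, fully down; do not disturb the tape roll, the bottle or the screwdriver.

Things in the scene. Friction and masses are not known exactly. Their poses are not given: they have to be found in the camera images.
- rest: Fixed leaning rest. Origin under it on the bench, y along its 380 length. Base plate 6 thick, x -48 to 64; white block x 0 to 60, top z 70; black strip x -46 to -36, top z 18. Panels stand side by side (88 apart fits four) in the channel x -36 to 0, top leaning to +x on the block's front top edge, screen to -x; foot at the strip gives 22 degrees off upright, 10 to 34 will do.
- rest_mark (a point): Centre of the green dot, 28 in diameter, on top of the rest's block (70 above the bench, 40 behind the block's front face, middle of its length).
- rack: Panel rack, fixed: black base 300 (x) x 90 (y) x 10 tall, with four slots along y, 66 apart along x (at x = -99, -33, 33, 99); each slot is 13 wide between blue walls 6 thick whose tops are 40 above the bench. Origin under its centre, on the bench.
- panel0_c (a point): Centre of display panel 1 (may be absent): black plate 10 thick (x), 68 wide (y), 150 tall (z), 0.12 to 0.26 kg; greenish screen on its -x face, metal plate on its back. Point 75 above its foot; x out of its back, z to its top. Starts upright in a rack slot, foot 10 above the bench, screen to the rack's -x side.
- panel1_c (a point): Centre of display panel 2 (may be absent): black plate 10 thick (x), 68 wide (y), 150 tall (z), 0.12 to 0.26 kg; greenish screen on its -x face, metal plate on its back. Point 75 above its foot; x out of its back, z to its top. Starts upright in a rack slot, foot 10 above the bench, screen to the rack's -x side.
- panel2_c (a point): Centre of display panel 3 (may be absent): black plate 10 thick (x), 68 wide (y), 150 tall (z), 0.12 to 0.26 kg; greenish screen on its -x face, metal plate on its back. Point 75 above its foot; x out of its back, z to its top. Starts upright in a rack slot, foot 10 above the bench, screen to the rack's -x side.
- panel3_c (a point): Centre of display panel 4 (may be absent): black plate 10 thick (x), 68 wide (y), 150 tall (z), 0.12 to 0.26 kg; greenish screen on its -x face, metal plate on its back. Point 75 above its foot; x out of its back, z to its top. Starts upright in a rack slot, foot 10 above the bench, screen to the rack's -x side.
- lamp_arm (a joint): Angle of the lamp arm about its upright post, rad; 0 = arm points along world +x, positive turns to the left (anticlockwise from above), limits -2.4 to 1.2. Stiff friction hinge (about 0.25 N m), stays where it is left.
- lamp_pivot (a point): On the lamp post's upright axis, at the arm's height (182 above the bench). Base disc 96 in diameter under it, fixed. The arm turns about the vertical through this point.
- lamp_knob (a point): Orange upright round knob on the lamp arm, 20 in diameter, 213 above the bench, 100 out from the post axis; its free part runs from 10 below this point to 20 above. x points outwards along the arm, z up. Arm and white lamp head (44 across, top at 204) end 136 from the post. Aimed when this x axis, seen from above, passes within 20 of the green dot's centre.
- recess (a point): Centre of the recess mouth, level with the top of the tester: a loose grey and black box 76 (x) x 100 (y) x 42 tall, 0.7 kg, on the bench. The recess is 18 to +y of the box's middle; axes are the box's, z up. It is 15 in diameter; the red button's face (12 in diameter) lies 6 below the mouth.
- tester_button (a joint): Travel of the red spring button, m: 0 up, 0.005 fully down; counts as pressed beyond 0.003. Needs about 1 N to start and 4 N to bottom out.
- holder: Wooden stylus socket, fixed, 60 x 60 x 55 tall, origin under its centre; a round upright hole 14.5 in diameter with a chamfered mouth in the middle of its top, 45 deep (floor 10 above the bench).
- stylus_c (a point): Centre of the stylus (half-way along, 65 from either end): yellow, 130 long, 40 g, z axis towards its thick end. Thick round grip 16 in diameter over the upper 56; shank 11 in diameter below it; tapers to a 6 diameter tip over the last 28, the last 14 being straight. It stands tip down in the socket at the start.
- stylus_tip (a point): Tip of the stylus, the middle of its end face.
- tape: Roll of tape lying flat, 90 in diameter, 24 tall; leave alone.
- flask: Blue bottle, 48 in diameter, 110 tall; leave alone.
- driver: Screwdriver lying on the bench; leave alone.
There are look-alikes about, which are no part of the job. Of the things shaped like the part that bears recess, the black one is meant.

How it is judged:
On the way, in this order (a step that is already met when the one before it is completed fails the run):
1. every panel leans on the rest, screen outwards (angle between panel0_c's own x axis and vertical between 1.7408 and 2.1708 rad and angle between each of panel0_c, panel1_c, panel2_c, panel3_c's own z axis and vertical below 0.62 rad and x of panel0_c in the frame of rest between -0.045 and 0.02 m and z of panel0_c in the frame of rest between 0.06 and 0.095 m and y of panel0_c in the frame of rest between -0.19 and 0.19 m and angle between panel1_c's own x axis and vertical between 1.7408 and 2.1708 rad and x of panel1_c in the frame of rest between -0.045 and 0.02 m and z of panel1_c in the frame of rest between 0.06 and 0.095 m and y of panel1_c in the frame of rest between -0.19 and 0.19 m and angle between panel2_c's own x axis and vertical between 1.7408 and 2.1708 rad and x of panel2_c in the frame of rest between -0.045 and 0.02 m and z of panel2_c in the frame of rest between 0.06 and 0.095 m and y of panel2_c in the frame of rest between -0.19 and 0.19 m and angle between panel3_c's own x axis and vertical between 1.7408 and 2.1708 rad and x of panel3_c in the frame of rest between -0.045 and 0.02 m and z of panel3_c in the frame of rest between 0.06 and 0.095 m and y of panel3_c in the frame of rest between -0.19 and 0.19 m), for 0.5 s.
2. the lamp arm points at the green dot and is still (y of rest_mark in the frame of lamp_knob between -0.02 and 0.02 m and x of rest_mark in the frame of lamp_knob above 0 m and velocity of joint lamp_arm between -0.05 and 0.05 rad/s), for 0.3 s.
3. the button is pressed with the stylus tip, the lamp still aimed (value of joint tester_button above 0.003 m and distance between stylus_tip and recess below 0.016 m and y of rest_mark in the frame of lamp_knob between -0.02 and 0.02 m and x of rest_mark in the frame of lamp_knob above 0 m), for 0.2 s.
At the end, for the whole second after the job is handed in: Every panel leans back on the rest by 10 to 34 degrees, screen outwards, foot in the channel; the lamp arm points within 20 mm of the green dot; the stylus stands in its socket, under 9 degrees off upright, tip within 8 mm of the axis and at most 20 mm above the bench (all of step 1 and all of step 2 and angle between stylus_c's own z axis and vertical below 0.15 rad and horizontal distance between stylus_tip and holder below 0.008 m and z of stylus_tip in the frame of holder below 0.02 m); the robot touches nothing.
It fails at once if a bystander (tape, bottle, screwdriver) is moved more than 40 mm (distance of any of tape, flask, driver from where it was at the start of the episode above 0.04 m).
Of panel0, panel1, panel2, panel3 only 3 to 4 are there at a start; the rules pass over those that are not, and their reading is None.
At some moment in a run one of tester may be knocked a few centimetres aside while the robot is not near it.
It also fails if it takes over 210 s, if anything falls off the work surface, if the arm or the gripper's body presses on something with over 40 N, if the wrist force passes 120 N, or if a joint passes its speed limit or range.

## Working session

There is one attempt and no reset: what is moved stays moved. The work goes in short steps, Python scripts to look and compute and a tool call to move; the robot and the scene stay as the last step left them, time stands still between calls to the robot, and variables do not carry over. Pictures are saved under pics/ and viewed, and the job is handed in when it is done.

Besides the shell and the picture viewer there is one more tool, called after "Request:" by a JSON object that holds its "fn" and its "kwargs", one argument or row to a line. servo_tool: Moves the arm, as the interface text tells. Its arguments: {"type":"object","properties":{"moves":{"type":"array","items":{"type":"object","properties":{"dx":{"type":"number"},"dy":{"type":"number"},"dz":{"type":"number"},"rx":{"type":"number"},"ry":{"type":"number"},"rz":{"type":"number"}}}},"gripper":{"type":"number"}},"required":["moves"]}

```bash
ls; mkdir -p pics
cat > h.py <<'E'
import numpy as np, cv2
from plant import observe, read_camera, finish_job, finger_overhang
np.set_printoptions(precision=4,suppress=True)
def snap(name,fn):
    s=observe(); c=read_camera(name)
    cv2.imwrite('pics/'+fn+'.png',c['pixels'][:,:,::-1])
    np.save('pics/'+fn+'.npy',{'c':c,'s':s},allow_pickle=True)
    return c,s
E
python3 - <<'E'
from h import *
for n in ('scene','side','wrist'):
    c,s=snap(n,n+'0'); print(n,{k:v for k,v in c.items() if k!='pixels'})
print(s, finger_overhang)
E
```

```text
pics
scene {'vfov': 53.95520742619892, 'cx': 256.1841015781231, 'cy': 186.42280686249111, 'world_from_camera': array([[-0.7843, -0.4561,  0.4204,  0.9878],
       [ 0.6203, -0.5833,  0.5244,  0.4933],
       [ 0.0061,  0.6721,  0.7405,  0.9392],
       [ 0.    ,  0.    ,  0.    ,  1.    ]])}
side {'vfov': 52.16955166639098, 'cx': 253.6703369864504, 'cy': 195.56555730606706, 'world_from_camera': array([[-0.9985,  0.0295, -0.0471,  0.493 ],
       [-0.0529, -0.7668,  0.6398,  0.6216],
       [-0.0172,  0.6413,  0.7671,  0.9298],
       [ 0.    ,  0.    ,  0.    ,  1.    ]])}
wrist {'vfov': 64.17632118732139, 'cx': 258.2905089783158, 'cy': 192.7935323398991, 'mount': array([[-0.0008,  0.2749, -0.9615, -0.1503],
       [ 0.0009,  0.9615,  0.2749,  0.0697],
       [ 1.    , -0.0007, -0.001 ,  0.0008],
       [ 0.    ,  0.    ,  0.    ,  1.    ]])}
{'clock': 0.1, 'q': array([-0.9965,  0.5083, -0.2375,  1.501 ,  0.1257,  1.1489, -0.1548]), 'joint_vel': array([ 0.0007, -0.0001, -0.001 , -0.0024, -0.0003,  0.0003, -0.0011]), 'tau': array([ -0.0041, -62.1839,  -2.1942, -25.0205,   0.0126,   0.0077,
        -0.    ]), 'eef_pos': array([0.2823, 0.5571, 0.2235]), 'tool_rot': array([[-0.0007, -0.8921,  0.4519],
       [-0.0014,  0.4519,  0.8921],
       [-1.    , -0.    , -0.0016]]), 'contact_force': array([ 0.126 , -0.5532, -0.2171]), 'torque': array([ 0.0113, -0.0209, -0.011 ]), 'finger_gap': 0.9984201416363988} 0.019
```

View images.

View pics/scene0.png

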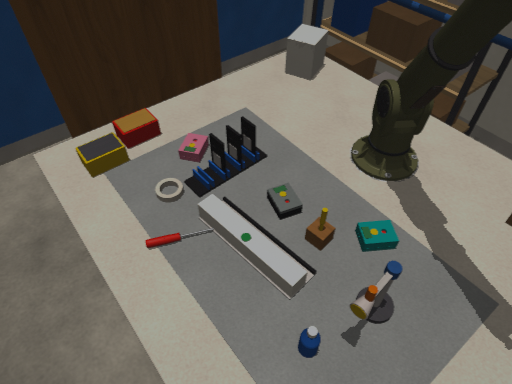

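View pics/side0.png

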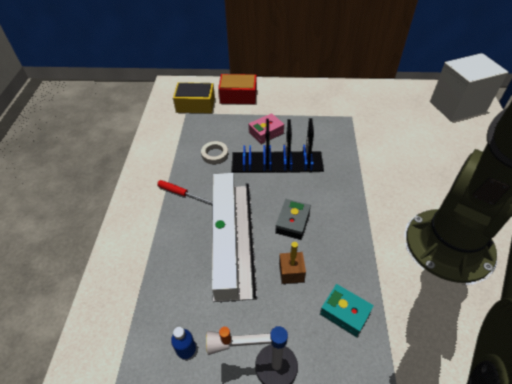

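View pics/wrist0.png

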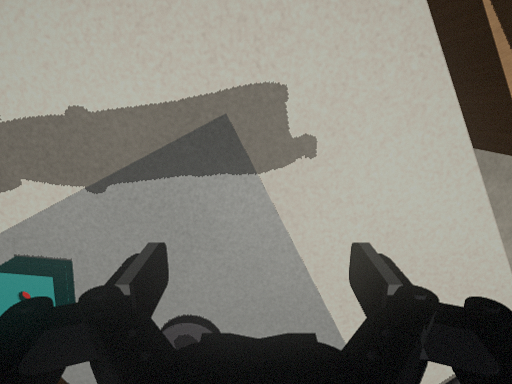

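```bash
cat >> h.py <<'E'
def crop(fn,x0,y0,x1,y1,k,out,grid=20):
    im=cv2.imread('pics/'+fn+'.png')[y0:y1,x0:x1]
    im=cv2.resize(im,None,fx=k,fy=k,interpolation=cv2.INTER_CUBIC)
    for g in range((x0//grid+1)*grid,x1,grid):
        cv2.line(im,((g-x0)*k,0),((g-x0)*k,5),(255,255,255),1); cv2.putText(im,str(g),((g-x0)*k-10,15),0,.35,(255,255,255),1)
    for g in range((y0//grid+1)*grid,y1,grid):
        cv2.line(im,(0,(g-y0)*k),(5,(g-y0)*k),(255,255,255),1); cv2.putText(im,str(g),(7,(g-y0)*k+4),0,.35,(255,255,255),1)
    cv2.imwrite('pics/'+out+'.png',im)
def load(fn):
    d=np.load('pics/'+fn+'.npy',allow_pickle=True).item(); c,s=d['c'],d['s']
    if 'mount' in c:
        T=np.eye(4);T[:3,:3]=s['tool_rot'];T[:3,3]=s['eef_pos'];W=T@c['mount']
    else: W=c['world_from_camera']
    f=c['pixels'].shape[0]/2/np.tan(np.radians(c['vfov'])/2)
    return W,f,c['cx'],c['cy']
def ray(fn,u,v):
    W,f,cx,cy=load(fn); d=W[:3,:3]@np.array([(u-cx)/f,-(v-cy)/f,-1]); return W[:3,3],d/np.linalg.norm(d)
def onz(fn,u,v,z):
    o,d=ray(fn,u,v); return o+d*(z-o[2])/d[2]
def proj(fn,P):
    W,f,cx,cy=load(fn); p=W[:3,:3].T@(np.array(P)-W[:3,3]); return np.array([cx+f*p[0]/-p[2],cy-f*p[1]/-p[2]])
def tri(*obs):
    A=np.zeros((3,3));b=np.zeros(3)
    for fn,u,v in obs:
        o,d=ray(fn,u,v);M=np.eye(3)-np.outer(d,d);A+=M;b+=M@o
    p=np.linalg.solve(A,b); return p,[np.linalg.norm(proj(fn,p)-[u,v]) for fn,u,v in obs]
E
python3 - <<'E'
from h import *
crop('side0',200,100,360,220,5,'c1');crop('side0',200,170,320,310,4,'c2');crop('side0',180,240,400,384,4-1,'c3')
crop('scene0',170,110,290,200,6,'c4');crop('scene0',180,170,340,300,5,'c5');crop('scene0',280,190,430,360,3,'c6')
E
```

```text
(no output)
```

View pics/c1.png

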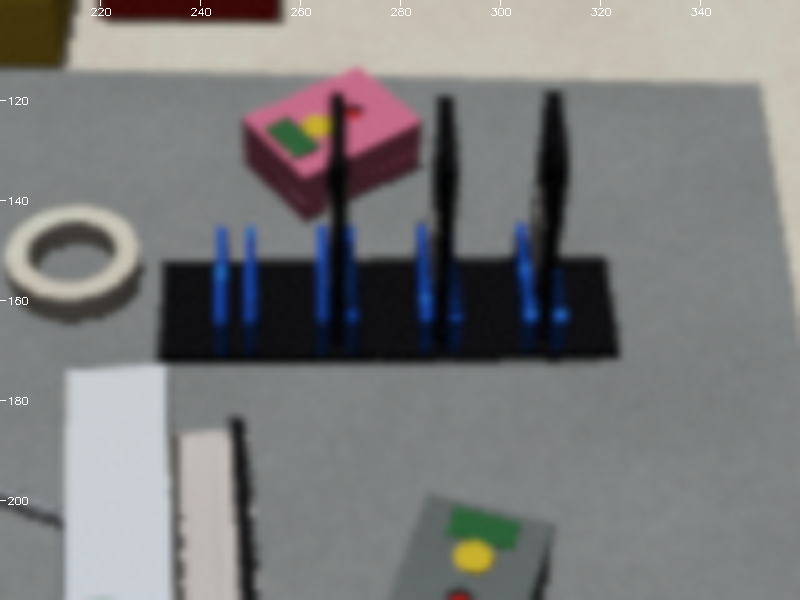

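View pics/c2.png

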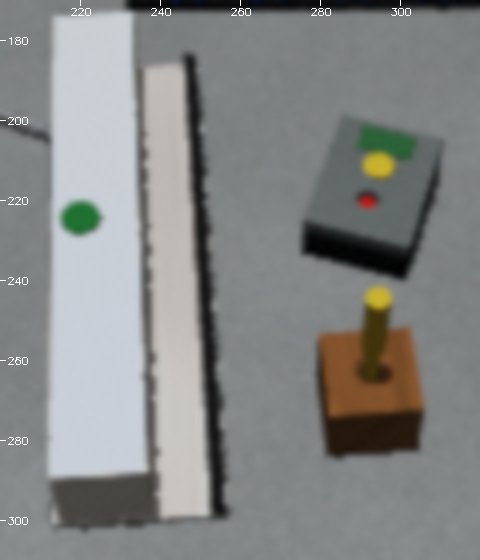

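View pics/c3.png

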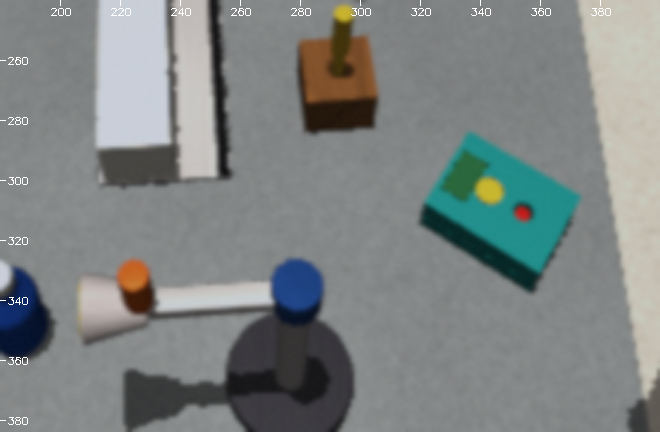

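View pics/c4.png

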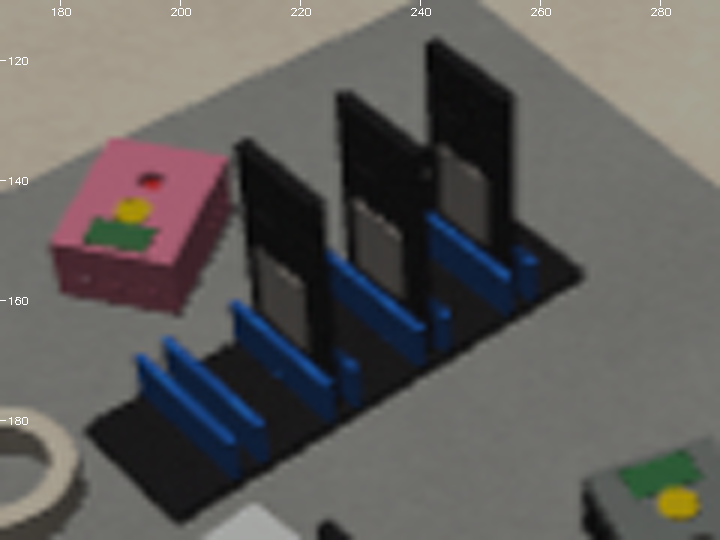

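View pics/c5.png

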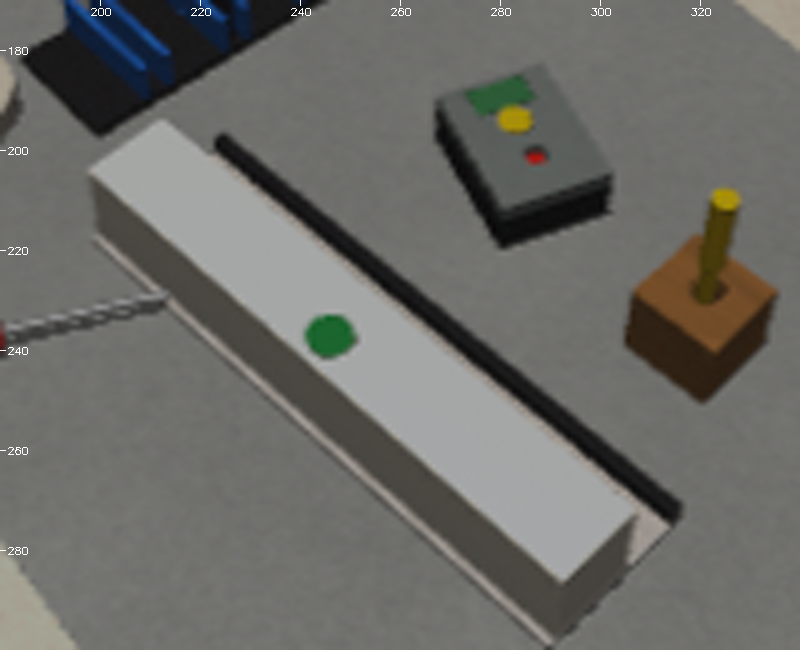

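View pics/c6.png

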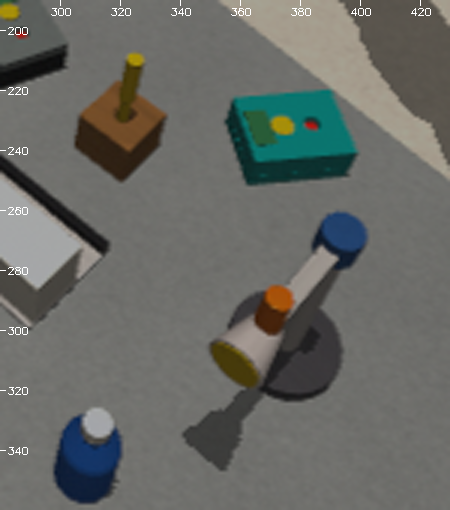

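Run:
```python
from h import *
from scipy.optimize import least_squares
def fit(name,items,x0):
    def res(p):
        c,s=np.cos(p[2]),np.sin(p[2]);r=[]
        for fn,u,v,X in items:
            r+=list(proj(fn,[p[0]+c*X[0]-s*X[1],p[1]+s*X[0]+c*X[1],X[2]])-[u,v])
        return r
    o=least_squares(res,x0);print(name,o.x,'deg',np.degrees(o.x[2]));print(np.array(res(o.x)).reshape(-1,2).round(1).tolist())
# rest: +x away from robot; side img left=+x, up=-y
fit('rest',[('side0',213,174,(.06,-.19,.07)),('side0',233,173,(0,-.19,.07)),('side0',237.5,288,(0,.19,.07)),('side0',212.5,290,(.06,.19,.07)),
 ('side0',220,224.3,(.04,0,.07)),('scene0',246,237,(.04,0,.07)),
 ('scene0',199,205,(.06,-.19,.07)),('scene0',212,194,(0,-.19,.07)),('scene0',306,273,(0,.19,.07)),('scene0',292,286.5,(.06,.19,.07))],[.6,0,0])
fit('rack',[('side0',233,152.5,(.15,-.045,.01)),('side0',321,152,(-.15,-.045,.01)),('side0',323.5,171.5,(-.15,.045,.01)),('side0',231.5,172,(.15,.045,.01)),
 ('scene0',184.5,182,(.15,-.045,.01)),('scene0',200,197,(.15,.045,.01)),('scene0',267,155.5,(-.15,.045,.01))],[.5,-.3,0])
h=[]
fit('holder',[('side0',280,254.5,(.03,-.03,.055)),('side0',302,252,(-.03,-.03,.055)),('side0',304.5,272,(-.03,.03,.055)),('side0',282,273.5,(.03,.03,.055)),
 ('scene0',300,217.5,(-.03,-.03,.055)),('scene0',335,228.5,(-.03,.03,.055)),('scene0',323,240,(.03,.03,.055)),('scene0',307,229,(.03,-.03,.055))],[.45,.1,0])
print('stylus top',tri(('side0',294.5,244),('scene0',325,210)))
print('knob top',tri(('side0',224.5,328.5),('scene0',372.5,288)))
print('post cap',tri(('side0',279,331),('scene0',394,266)))
print('base disc',onz('side0',276.5,367,0.01),onz('scene0',377,303,.01))
for n,a,b in(('side0',291.5,219.5),('scene0',287,201)):print('recess',onz(n,a,b,.042))
for n,a,b in(('side0',183,335),('scene0',312,331)):print('flask',onz(n,a,b,.11))
print('panel tops',[onz('side0',u,v,.16) for u,v in((267.5,119),(289,119.5),(310.5,118.5))])
```

```text
rest [0.5934 0.0054 0.1121] deg 6.423741907679267
[[-0.6, -0.4], [-0.6, -0.5], [-1.2, 0.2], [-1.4, -0.2], [-0.7, 0.3], [0.4, 0.0], [-1.4, -1.7], [0.9, -1.3], [2.5, -1.4], [1.1, 0.0]]
rack [ 0.4822 -0.294   0.0489] deg 2.803851140231281
[[-1.5, -0.0], [-0.3, -0.4], [0.2, -0.4], [-1.1, -0.1], [0.3, -0.9], [0.5, -0.6], [1.7, -0.4]]
holder [0.4428 0.1058 0.2914] deg 16.693962069564105
[[-4.6, -0.7], [-4.4, -3.1], [0.5, -3.3], [-0.0, 0.4], [15.1, -1.1], [-1.6, -2.6], [0.5, 0.1], [-2.0, 1.0]]
stylus top (array([0.4366, 0.1067, 0.135 ]), [np.float64(0.37797467904727833), np.float64(0.3314804875509115)])
knob top (array([0.5724, 0.3565, 0.2323]), [np.float64(0.9081110747433997), np.float64(0.8111042602046148)])
post cap (array([0.4732, 0.3445, 0.1993]), [np.float64(1.1566582631496505), np.float64(0.9821762216156948)])
base disc [0.4721 0.3517 0.01  ] [0.4667 0.3506 0.01  ]
recess [ 0.437  -0.0356  0.042 ]
recess [ 0.4409 -0.0351  0.042 ]
flask [0.672  0.3261 0.11  ]
flask [0.687  0.3196 0.11  ]
panel tops [array([ 0.5142, -0.3264,  0.16  ]), array([ 0.4487, -0.3261,  0.16  ]), array([ 0.3833, -0.333 ,  0.16  ])]
```

```bash
cat >> h.py <<'E'
from scipy.spatial.transform import Rotation as R
import json,math
def Rt(yaw,tilt=0):
    """tool down, z axis at world yaw (deg), then tilted ry"""
    y=np.radians(yaw); z=np.array([np.cos(y),np.sin(y),0]);x=np.array([0,0,-1.]);M=np.column_stack([x,np.cross(z,x),z])
    return M@R.from_euler('y',tilt,degrees=True).as_matrix()
def plan(wps,n=None,start=None,vmax=42,wmax=7.5):
    """wps: list of (pos m, Rot, [vmax]). prints rows in tool mm/deg, rounded; simulated end"""
    s=observe() if start is None else None
    p,M=(s['eef_pos'].copy(),s['tool_rot'].copy()) if s else start
    rows=[]
    for w in wps:
        P,T=np.array(w[0],float),w[1]; vm=w[2] if len(w)>2 else vmax
        rot=R.from_matrix(M.T@T).as_rotvec(degrees=True)
        k=max(1,math.ceil(max(np.linalg.norm(P-p)*1000/vm,np.linalg.norm(rot)/wmax)-0.05))
        p0,M0=p.copy(),M.copy()
        for i in range(1,k+1):
            Pi=p0+(P-p0)*i/k; Ti=M0@R.from_rotvec(rot*i/k,degrees=True).as_matrix()
            d=np.round(M.T@(Pi-p)*1000,1 if i==k else 0); r=np.round(R.from_matrix(M.T@Ti).as_rotvec(degrees=True),1)
            row={a:(int(v) if v==int(v) else float(v)) for a,v in zip(('dx','dy','dz','rx','ry','rz'),list(d)+list(r)) if v!=0}
            rows.append(row); p=p+M@d/1000; M=M@R.from_rotvec(r,degrees=True).as_matrix()
        print(len(rows),'->',p)
    print(json.dumps(rows)); return p,M
def st():
    s=observe(); print('t',round(s['clock'],2),'p',s['eef_pos'],'q',s['q'].round(2),'F',s['contact_force'].round(1),'gap',round(s['finger_gap'],3)); print(s['tool_rot']); return s
E
python3 - <<'E'
from h import *
plan([((.33,.45,.3),Rt(45)),((.41,.2,.3),Rt(20)),((.44,-.05,.3),Rt(3)),((.44,-.18,.3),Rt(3))])
E
```

```text
4 -> [0.33 0.45 0.3 ]
11 -> [0.41 0.2  0.3 ]
17 -> [ 0.44 -0.05  0.3 ]
21 -> [ 0.44 -0.18  0.3 ]
[{"dx": -19, "dy": -23, "dz": -19, "rx": 4.5}, {"dx": -19, "dy": -24, "dz": -16, "rx": 4.6}, {"dx": -19, "dy": -25, "dz": -15, "rx": 4.5, "ry": -0.1}, {"dx": -19.3, "dy": -26.8, "dz": -12.6, "rx": 4.5}, {"dy": -33, "dz": -17, "rx": 3.6}, {"dy": -35, "dz": -15, "rx": 3.6}, {"dy": -35, "dz": -13, "rx": 3.5}, {"dy": -36, "dz": -11, "rx": 3.6}, {"dy": -36, "dz": -8, "rx": 3.6}, {"dy": -37, "dz": -6, "rx": 3.6}, {"dy": -37.7, "dz": -4.2, "rx": 3.5}, {"dy": -41, "dz": -10, "rx": 2.8}, {"dy": -41, "dz": -7, "rx": 2.9}, {"dy": -42, "dz": -6, "rx": 2.8}, {"dy": -42, "dz": -3, "rx": 2.9}, {"dy": -41, "dz": -1, "rx": 2.8}, {"dy": -42.5, "dz": 0.3, "rx": 2.8}, {"dy": -32, "dz": -2}, {"dy": -33, "dz": -1}, {"dy": -32, "dz": -2}, {"dy": -32.8, "dz": -1.9}]
```

Request:
{"fn": "servo_tool", "kwargs": {
  "moves": [
    {"dx": -19,"dy": -23,"dz": -19,"rx": 4.5},
    {"dx": -19,"dy": -24,"dz": -16,"rx": 4.5},
    {"dx": -19,"dy": -25,"dz": -15,"rx": 4.5},
    {"dx": -19,"dy": -27,"dz": -13,"rx": 4.5},
    {"dy": -33,"dz": -17,"rx": 3.6},
    {"dy": -35,"dz": -15,"rx": 3.6},
    {"dy": -35,"dz": -13,"rx": 3.6},
    {"dy": -36,"dz": -11,"rx": 3.6},
    {"dy": -36,"dz": -8,"rx": 3.6},
    {"dy": -37,"dz": -6,"rx": 3.6},
    {"dy": -38,"dz": -4,"rx": 3.6}
  ],
  "gripper": 0.45
}}

```text
validation failed for argument at $.mo...
```

Request:
{"fn": "servo_tool", "kwargs": {
  "moves": [
    {"dy": -41,"dz": -10,"rx": 2.8},
    {"dy": -41,"dz": -7,"rx": 2.8},
    {"dy": -42,"dz": -6,"rx": 2.8},
    {"dy": -42,"dz": -3,"rx": 2.9},
    {"dy": -41,"dz": -1,"rx": 2.8},
    {"dy": -42,"rx": 2.8},
    {"dy": -32,"dz": -2},
    {"dy": -33,"dz": -1},
    {"dy": -32,"dz": -2},
    {"dy": -32,"dz": -2},
    {}
  ]
}}

```text
validation failed for argument at $.mo...
```

Run:
```python
from h import *
snap('wrist','w1');st()
cv2.imwrite('pics/w1b.png',cv2.resize(cv2.imread('pics/w1.png'),(768,576)))
```

```text
t 0.2 p [0.2823 0.5573 0.2238] q [-1.    0.51 -0.24  1.5   0.13  1.15 -0.15] F [ 0.4 -0.3  0.7] gap 0.999
[[-0.0005 -0.8921  0.4518]
 [-0.001   0.4518  0.8921]
 [-1.     -0.     -0.0011]]
```

View pics/w1b.png

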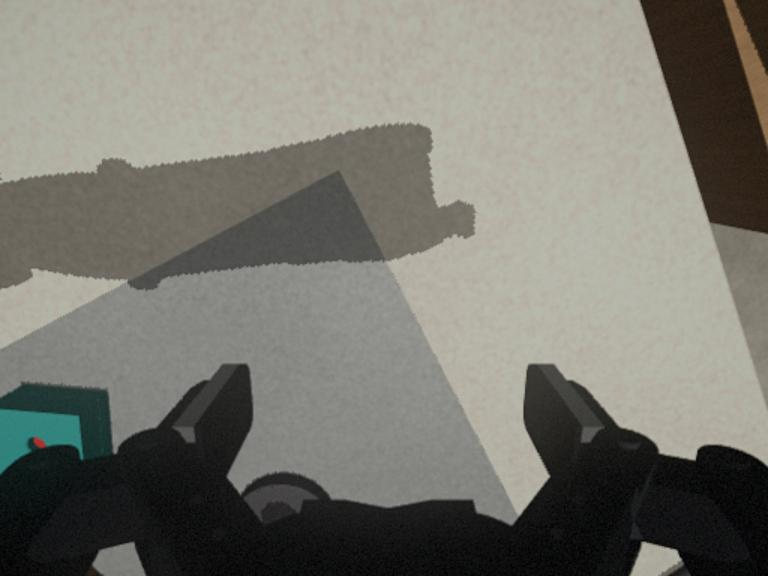

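Request:
{"fn": "servo_tool", "kwargs": {
  "moves": [
    {"dx": -19,"dy": -23,"dz": -19,"rx": 4.5,"ry": 0,"rz": 0},
    {"dx": -19,"dy": -24,"dz": -16,"rx": 4.5,"ry": 0,"rz": 0},
    {"dx": -19,"dy": -25,"dz": -15,"rx": 4.5,"ry": 0,"rz": 0},
    {"dx": -19,"dy": -27,"dz": -13,"rx": 4.5,"ry": 0,"rz": 0}
  ],
  "gripper": 0.45
}}

```text
clock: 0.6
eef_pos: [0.3303, 0.4488, 0.3007]
tool_rot: [[-0.0, -0.707, 0.707], [-0.0, 0.707, 0.707], [-1.0, 0.0, -0.001]]
contact_force: [0.3, 0.6, -0.6]
finger_gap: 0.444
```

Request:
{"fn": "servo_tool", "kwargs": {
  "moves": [
    {"dx": 0,"dy": -33,"dz": -17,"rx": 3.6,"ry": 0,"rz": 0},
    {"dx": 0,"dy": -35,"dz": -15,"rx": 3.6,"ry": 0,"rz": 0},
    {"dx": 0,"dy": -35,"dz": -13,"rx": 3.6,"ry": 0,"rz": 0},
    {"dx": 0,"dy": -36,"dz": -11,"rx": 3.6,"ry": 0,"rz": 0},
    {"dx": 0,"dy": -36,"dz": -8,"rx": 3.6,"ry": 0,"rz": 0},
    {"dx": 0,"dy": -37,"dz": -6,"rx": 3.6,"ry": 0,"rz": 0},
    {"dx": 0,"dy": -38,"dz": -4,"rx": 3.6,"ry": 0,"rz": 0}
  ]
}}

```text
clock: 1.3
eef_pos: [0.4107, 0.1983, 0.3003]
tool_rot: [[0.0, -0.339, 0.941], [0.0, 0.941, 0.339], [-1.0, 0.0, 0.0]]
contact_force: [1.2, 0.7, -0.0]
finger_gap: 0.449
```

Request:
{"fn": "servo_tool", "kwargs": {
  "moves": [
    {"dx": 0,"dy": -41,"dz": -10,"rx": 2.8,"ry": 0,"rz": 0},
    {"dx": 0,"dy": -41,"dz": -7,"rx": 2.8,"ry": 0,"rz": 0},
    {"dx": 0,"dy": -42,"dz": -6,"rx": 2.8,"ry": 0,"rz": 0},
    {"dx": 0,"dy": -42,"dz": -3,"rx": 2.9,"ry": 0,"rz": 0},
    {"dx": 0,"dy": -41,"dz": -1,"rx": 2.8,"ry": 0,"rz": 0},
    {"dx": 0,"dy": -42,"dz": 0,"rx": 2.8,"ry": 0,"rz": 0},
    {"dx": 0,"dy": -32,"dz": -2,"rx": 0,"ry": 0,"rz": 0},
    {"dx": 0,"dy": -33,"dz": -1,"rx": 0,"ry": 0,"rz": 0},
    {"dx": 0,"dy": -32,"dz": -2,"rx": 0,"ry": 0,"rz": 0},
    {"dx": 0,"dy": -32,"dz": -2,"rx": 0,"ry": 0,"rz": 0}
  ]
}}

```text
clock: 2.3
eef_pos: [0.4396, -0.1803, 0.3003]
tool_rot: [[0.0, -0.053, 0.999], [0.0, 0.999, 0.053], [-1.0, 0.0, 0.0]]
contact_force: [0.1, -0.6, 0.6]
finger_gap: 0.451
```

```bash
sed -i 's/,list(d)+list(r)) if v!=0}/,list(d)+list(r))}/' h.py
python3 - <<'E'
from h import *
snap('wrist','w1');st()
cv2.imwrite('pics/w1b.png',cv2.resize(cv2.imread('pics/w1.png'),(768,576)))
E
```

```text
t 2.35 p [ 0.4388 -0.1861  0.3005] q [ 0.05  0.22  0.37  1.75 -0.08  1.19  0.5 ] F [-0.3 -4.8  1.8] gap 0.444
[[ 0.0002 -0.0475  0.9989]
 [-0.0039  0.9989  0.0475]
 [-1.     -0.0039 -0.    ]]
```

View pics/w1b.png

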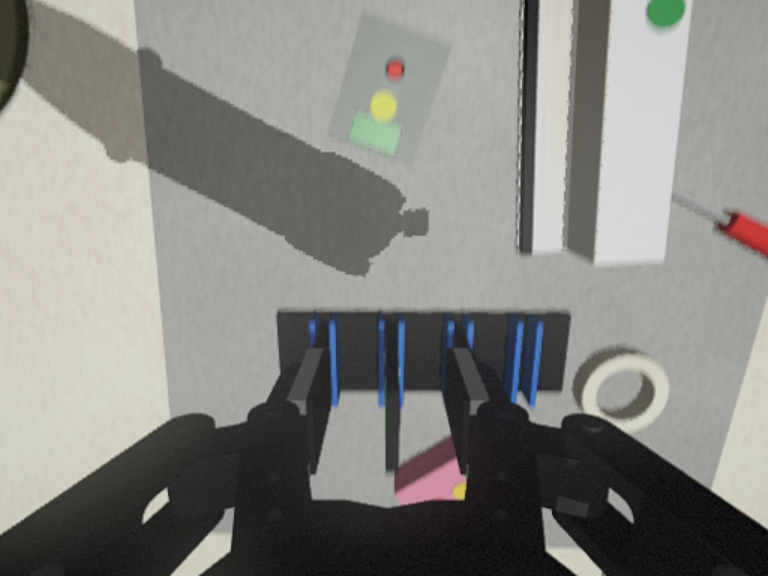

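Request:
{"fn": "servo_tool", "kwargs": {
  "moves": [
    {"dx": 0,"dy": 0,"dz": 0,"rx": 0,"ry": 0,"rz": 0},
    {"dx": 0,"dy": 0,"dz": 0,"rx": 0,"ry": 0,"rz": 0}
  ]
}}

```text
clock: 2.55
eef_pos: [0.4398, -0.1784, 0.3001]
tool_rot: [[-0.0, -0.053, 0.999], [0.001, 0.999, 0.053], [-1.0, 0.001, -0.0]]
contact_force: [-0.3, -0.4, 0.4]
finger_gap: 0.447
```

Run:
```python
from h import *
snap('wrist','w2');st()
crop('w2',170,190,400,330,3,'w2a');crop('w2',200,0,500,190,2,'w2b')
```

```text
t 2.6 p [ 0.44   -0.1779  0.3001] q [ 0.05  0.22  0.37  1.75 -0.09  1.19  0.49] F [-0.7  0.6 -1. ] gap 0.449
[[-0.0003 -0.0543  0.9985]
 [ 0.0008  0.9985  0.0543]
 [-1.      0.0008 -0.0003]]
```

View pics/w2a.png

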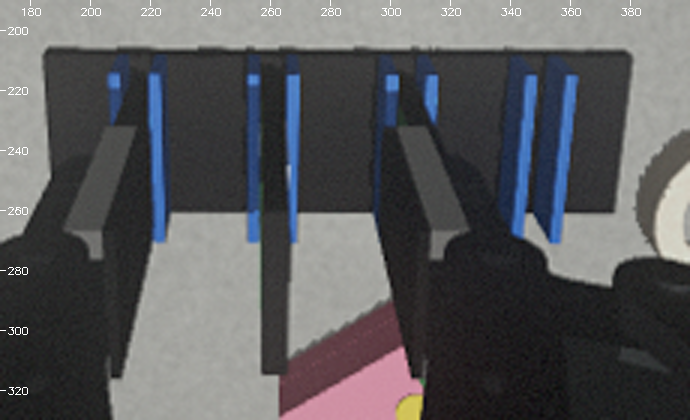

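View pics/w2b.png

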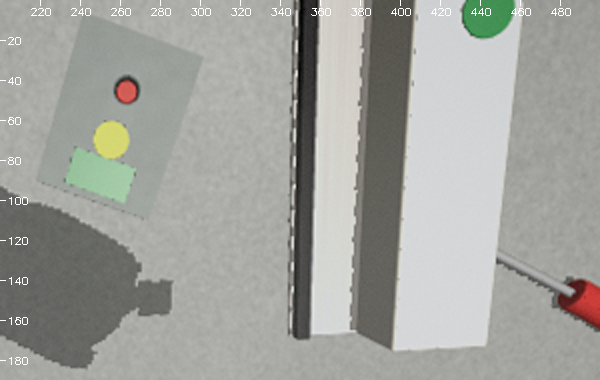

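```bash
cat >> h.py <<'E'
from scipy.optimize import least_squares
def fit(name,items,x0):
    def res(p):
        c,s=np.cos(p[2]),np.sin(p[2]);r=[]
        for fn,u,v,X in items:
            r+=list(proj(fn,[p[0]+c*X[0]-s*X[1],p[1]+s*X[0]+c*X[1],X[2]])-[u,v])
        return r
    o=least_squares(res,x0,loss='soft_l1');print(name,o.x,'deg',np.degrees(o.x[2]));print(np.array(res(o.x)).reshape(-1,2).round(1).tolist()); return o.x
E
python3 - <<'E'
from h import *
fit('rest',[('w2',398,175,(0,-.19,.07)),('w2',443,173,(.06,-.19,.07)),('w2',442,6,(.04,0,.07)),('w2',407.5,12,(0,0.005,.07)),('w2',345.5,169,(-.046,-.19,.018)),('w2',354.5,169.5,(-.036,-.19,.018)),('w2',379,166,(0,-.19,.006))],[.6,0,0])
fit('rack',[('w2',184.5,207,(-.15,.045,.01)),('w2',380.5,207,(.15,.045,.01)),('w2',375,260.5,(.15,-.045,.01))],[.5,-.3,0])
print([onz('w2',u,214.5,.04) for u in (208,222,254.5,293/1-0,301,314,345,360)])
print('panel2 top',onz('w2',257.5,314.5,.16),onz('w2',265.5,314.5,.16),'recess',onz('w2',263,46,.042))
E
```

```text
rest [0.5941 0.0042 0.1151] deg 6.596405917218343
[[-2.2, 1.0], [0.4, 0.2], [1.0, -0.5], [-0.7, -9.1], [2.5, 1.0], [0.5, 0.0], [-2.0, 0.4]]
rack [ 0.4835 -0.2986  0.0539] deg 3.0900874640912943
[[-1.1, 0.0], [0.8, 0.1], [0.1, 0.1]]
[array([ 0.3733, -0.2606,  0.04  ]), array([ 0.3932, -0.2595,  0.04  ]), array([ 0.4393, -0.257 ,  0.04  ]), array([ 0.494 , -0.2541,  0.04  ]), array([ 0.5053, -0.2534,  0.04  ]), array([ 0.5238, -0.2524,  0.04  ]), array([ 0.5678, -0.2501,  0.04  ]), array([ 0.5891, -0.2489,  0.04  ])]
panel2 top [ 0.4478 -0.3311  0.16  ] [ 0.4567 -0.3306  0.16  ] recess [ 0.4386 -0.0378  0.042 ]
```

Run:
```python
from h import *
plan([((.516,-.296,.26),Rt(3)),((.516,-.296,.138),Rt(3))])
```

```text
4 -> [ 0.516 -0.296  0.26 ]
7 -> [ 0.516 -0.296  0.138]
[{"dx": 10, "dy": -31, "dz": 17, "rx": 0, "ry": 0, "rz": 0}, {"dx": 10, "dy": -30, "dz": 18, "rx": 0.1, "ry": 0, "rz": 0}, {"dx": 10, "dy": -31, "dz": 17, "rx": 0, "ry": 0, "rz": 0}, {"dx": 10, "dy": -30, "dz": 17.6, "rx": 0, "ry": 0, "rz": 0}, {"dx": 41, "dy": 0, "dz": 0, "rx": 0, "ry": 0, "rz": 0}, {"dx": 40, "dy": 0, "dz": 0, "rx": 0, "ry": 0, "rz": 0}, {"dx": 41, "dy": -0.1, "dz": 0.1, "rx": 0, "ry": 0, "rz": 0}]
```

Request:
{"fn": "servo_tool", "kwargs": {
  "moves": [
    {"dx": 10,"dy": -31,"dz": 17,"rx": 0,"ry": 0,"rz": 0},
    {"dx": 10,"dy": -30,"dz": 18,"rx": 0,"ry": 0,"rz": 0},
    {"dx": 10,"dy": -31,"dz": 17,"rx": 0,"ry": 0,"rz": 0},
    {"dx": 10,"dy": -30,"dz": 18,"rx": 0,"ry": 0,"rz": 0},
    {"dx": 20,"dy": 0,"dz": 0,"rx": 0,"ry": 0,"rz": 0},
    {"dx": 20,"dy": 0,"dz": 0,"rx": 0,"ry": 0,"rz": 0},
    {"dx": 0,"dy": 0,"dz": 0,"rx": 0,"ry": 0,"rz": 0}
  ]
}}

```text
clock: 3.3
eef_pos: [0.5156, -0.2948, 0.2175]
tool_rot: [[-0.005, -0.055, 0.998], [0.003, 0.998, 0.055], [-1.0, 0.003, -0.004]]
contact_force: [-0.1, 1.4, 0.3]
finger_gap: 0.448
```

Run:
```python
from h import *
snap('wrist','w3');st()
crop('w3',100,100,400,350,2,'w3a')
```

```text
t 3.35 p [ 0.5162 -0.2953  0.2193] q [ 0.25  0.48  0.37  1.59 -0.19  1.1   0.72] F [-0.4  0.3  0.8] gap 0.45
[[-0.0024 -0.0549  0.9985]
 [ 0.0019  0.9985  0.0549]
 [-1.      0.0021 -0.0023]]
```

View pics/w3a.png

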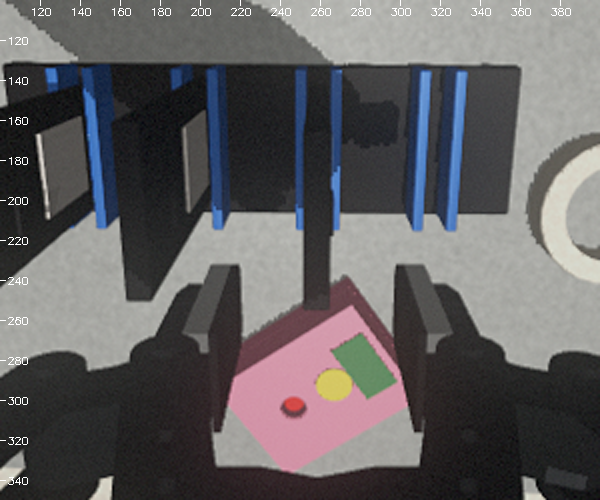

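Request:
{"fn": "servo_tool", "kwargs": {
  "moves": [
    {"dx": 30,"dy": 0,"dz": 0,"rx": 0,"ry": 0,"rz": 0},
    {"dx": 30,"dy": 0,"dz": 0,"rx": 0,"ry": 0,"rz": 0},
    {"dx": 20,"dy": 0,"dz": 0,"rx": 0,"ry": 0,"rz": 0},
    {"dx": 0,"dy": 0,"dz": 0,"rx": 0,"ry": 0,"rz": 0}
  ]
}}

```text
clock: 3.75
eef_pos: [0.5158, -0.2955, 0.1391]
tool_rot: [[-0.003, -0.055, 0.999], [0.002, 0.999, 0.055], [-1.0, 0.002, -0.002]]
contact_force: [0.6, 0.3, 0.5]
finger_gap: 0.453
```

Request:
{"fn": "servo_tool", "kwargs": {
  "moves": [
    {"dx": 0,"dy": 0,"dz": 0,"rx": 0,"ry": 0,"rz": 0},
    {"dx": 0,"dy": 0,"dz": 0,"rx": 0,"ry": 0,"rz": 0},
    {"dx": 0,"dy": 0,"dz": 0,"rx": 0,"ry": 0,"rz": 0},
    {"dx": 0,"dy": 0,"dz": 0,"rx": 0,"ry": 0,"rz": 0},
    {"dx": 0,"dy": 0,"dz": 0,"rx": 0,"ry": 0,"rz": 0},
    {"dx": 0,"dy": 0,"dz": 0,"rx": 0,"ry": 0,"rz": 0}
  ],
  "gripper": 0
}}

```text
clock: 4.35
eef_pos: [0.5173, -0.2977, 0.1425]
tool_rot: [[0.003, -0.053, 0.999], [-0.001, 0.999, 0.053], [-1.0, -0.002, 0.003]]
contact_force: [-0.4, 0.4, 6.6]
finger_gap: 0.094
```

```bash
cat >> h.py <<'E'
REST=[.594,.005,6.5]
def place(y,L,th=18,front=-.033,up=.002,rest=None):
    """TCP world pos for panel placed; L= TCP to foot"""
    r=rest or REST
    t=np.radians(th);c,s=np.cos(t),np.sin(t)
    B=np.array([front+.01*c,.006+up]); F=B-.005*np.array([c,-s]); T=F+L*np.array([s,c])
    a=np.radians(r[2]); return np.array([r[0]+np.cos(a)*T[0]-np.sin(a)*y, r[1]+np.sin(a)*T[0]+np.cos(a)*y, T[1]])
E
python3 - <<'E'
from h import *
P=place(-.09,.132,up=.03); print(P, place(-.09,.132))
plan([((.517,-.297,.33),Rt(3)),((P[0],P[1],.33),Rt(6.5,18))])
E
```

```text
[ 0.6167 -0.083   0.1631] [ 0.6167 -0.083   0.1351]
5 -> [ 0.517 -0.297  0.33 ]
11 -> [ 0.6167 -0.083   0.33  ]
[{"dx": -37, "dy": 0, "dz": 0, "rx": 0, "ry": 0, "rz": 0}, {"dx": -38, "dy": 0, "dz": 0, "rx": 0, "ry": 0.1, "rz": 0}, {"dx": -37, "dy": 0, "dz": 0, "rx": 0, "ry": 0, "rz": 0.1}, {"dx": -38, "dy": 0, "dz": 0, "rx": 0, "ry": 0, "rz": 0}, {"dx": -37.5, "dy": 0.6, "dz": 0.2, "rx": 0, "ry": 0.1, "rz": 0}, {"dx": 0, "dy": 35, "dz": 18, "rx": -0.6, "ry": 3, "rz": -0.1}, {"dx": -1, "dy": 34, "dz": 19, "rx": -0.5, "ry": 3, "rz": -0.1}, {"dx": -2, "dy": 35, "dz": 19, "rx": -0.6, "ry": 3, "rz": -0.1}, {"dx": -3, "dy": 34, "dz": 20, "rx": -0.6, "ry": 3, "rz": -0.1}, {"dx": -5, "dy": 34, "dz": 19, "rx": -0.6, "ry": 3, "rz": -0.1}, {"dx": -4.8, "dy": 33.5, "dz": 19.5, "rx": -0.5, "ry": 3, "rz": -0.1}]
```

Request:
{"fn": "servo_tool", "kwargs": {
  "moves": [
    {"dx": -15,"dy": 0,"dz": 0,"rx": 0,"ry": 0,"rz": 0},
    {"dx": -30,"dy": 0,"dz": 0,"rx": 0,"ry": 0,"rz": 0},
    {"dx": -37,"dy": 0,"dz": 0,"rx": 0,"ry": 0,"rz": 0},
    {"dx": -38,"dy": 0,"dz": 0,"rx": 0,"ry": 0,"rz": 0},
    {"dx": -38,"dy": 0,"dz": 0,"rx": 0,"ry": 0,"rz": 0},
    {"dx": -32,"dy": 0,"dz": 0,"rx": 0,"ry": 0,"rz": 0}
  ]
}}

```text
clock: 4.95
eef_pos: [0.5161, -0.2973, 0.3335]
tool_rot: [[0.002, -0.053, 0.999], [-0.001, 0.999, 0.053], [-1.0, -0.001, 0.002]]
contact_force: [0.8, -1.1, -2.2]
finger_gap: 0.096
```

Request:
{"fn": "servo_tool", "kwargs": {
  "moves": [
    {"dx": 0,"dy": 35,"dz": 18,"rx": -0.6,"ry": 3,"rz": 0},
    {"dx": -1,"dy": 34,"dz": 19,"rx": -0.6,"ry": 3,"rz": -0.1},
    {"dx": -2,"dy": 35,"dz": 19,"rx": -0.6,"ry": 3,"rz": -0.1},
    {"dx": -3,"dy": 34,"dz": 20,"rx": -0.6,"ry": 3,"rz": -0.1},
    {"dx": -5,"dy": 34,"dz": 19,"rx": -0.6,"ry": 3,"rz": -0.1},
    {"dx": -5,"dy": 33,"dz": 19,"rx": -0.5,"ry": 3,"rz": -0.1},
    {"dx": 0,"dy": 0,"dz": 0,"rx": 0,"ry": 0,"rz": 0},
    {"dx": 0,"dy": 0,"dz": 0,"rx": 0,"ry": 0,"rz": 0}
  ]
}}

```text
clock: 5.75
eef_pos: [0.6159, -0.0824, 0.3303]
tool_rot: [[-0.307, -0.117, 0.944], [-0.036, 0.993, 0.112], [-0.951, 0.001, -0.31]]
contact_force: [-0.7, -0.7, -1.9]
finger_gap: 0.097
```

Run:
```python
from h import *
snap('wrist','w4');s=st();snap('side','s4')
crop('w4',150,0,512,300,2,'w4a');crop('s4',150,60,350,260,3,'s4a')
```

```text
t 5.8 p [ 0.6153 -0.084   0.3311] q [-0.08  0.67  0.35  0.99 -0.11  1.81  0.33] F [ 0.1 -0.3 -1.2] gap 0.092
[[-0.3067 -0.1145  0.9449]
 [-0.0357  0.9934  0.1088]
 [-0.9511 -0.0004 -0.3088]]
```

View pics/w4a.png

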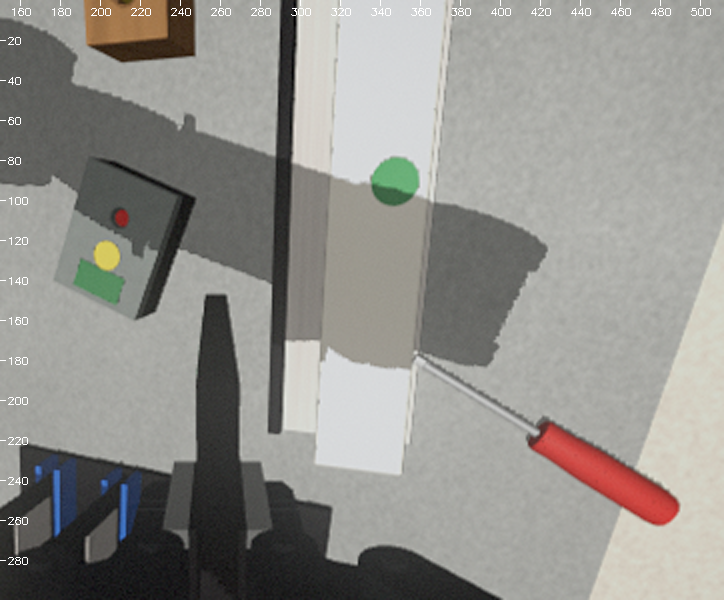

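View pics/s4a.png

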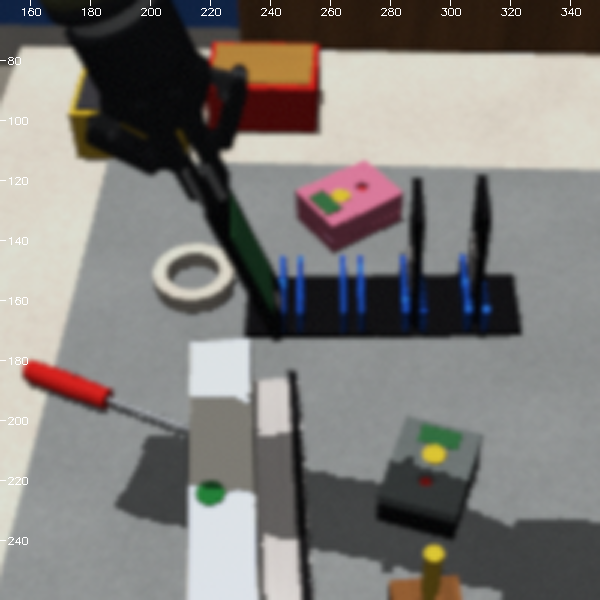

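Run:
```python
from h import *
fit('rest',[('w4',308,231.5,(0,-.19,.07)),('w4',350.5,236.5,(.06,-.19,.07)),('w4',347.5,90.5,(.04,0,.07)),('w4',284,216,(-.046,-.19,.018)),('w4',290.5,216.5,(-.036,-.19,.018))],[.6,0,0])
P=place(-.09,.132,up=.03);Q=place(-.09,.132,up=.003)
plan([(P,Rt(6.5,18)),(Q,Rt(6.5,18),10)])
```

```text
rest [0.5944 0.0046 0.117 ] deg 6.704231055256409
[[-0.8, 0.2], [0.9, 0.6], [0.0, -0.8], [0.0, -0.0], [-0.4, 0.2]]
4 -> [ 0.6167 -0.083   0.1631]
7 -> [ 0.6166 -0.083   0.1361]
[{"dx": 40, "dy": 0, "dz": 13, "rx": 0, "ry": 0, "rz": 0}, {"dx": 40, "dy": 1, "dz": 14, "rx": 0, "ry": 0, "rz": 0}, {"dx": 40, "dy": 0, "dz": 13, "rx": 0, "ry": 0, "rz": 0}, {"dx": 39.7, "dy": 0.7, "dz": 13.8, "rx": 0, "ry": 0, "rz": 0}, {"dx": 9, "dy": 0, "dz": 3, "rx": 0, "ry": 0, "rz": 0}, {"dx": 8, "dy": 0, "dz": 3, "rx": 0, "ry": 0, "rz": 0}, {"dx": 8.7, "dy": 0, "dz": 2.3, "rx": 0, "ry": 0, "rz": 0}]
```

Request:
{"fn": "servo_tool", "kwargs": {
  "moves": [
    {"dx": 40,"dy": 0,"dz": 13,"rx": 0,"ry": 0,"rz": 0},
    {"dx": 40,"dy": 1,"dz": 14,"rx": 0,"ry": 0,"rz": 0},
    {"dx": 40,"dy": 0,"dz": 13,"rx": 0,"ry": 0,"rz": 0},
    {"dx": 40,"dy": 0,"dz": 14,"rx": 0,"ry": 0,"rz": 0},
    {"dx": 0,"dy": 0,"dz": 0,"rx": 0,"ry": 0,"rz": 0},
    {"dx": 0,"dy": 0,"dz": 0,"rx": 0,"ry": 0,"rz": 0}
  ]
}}

```text
clock: 6.45
eef_pos: [0.6168, -0.0835, 0.1636]
tool_rot: [[-0.307, -0.113, 0.945], [-0.035, 0.994, 0.107], [-0.951, 0.0, -0.309]]
contact_force: [0.2, -0.4, -1.2]
finger_gap: 0.096
```

Run:
```python
from h import *
snap('wrist','w5');s=st();snap('side','s5')
crop('w5',150,0,512,300,2,'w5a');crop('s5',150,60,350,260,3,'s5a')
P=place(-.09,.132,up=.002,rest=[.5944,.0046,6.65])
plan([(P,Rt(6.6,18),10)])
```

```text
t 6.5 p [ 0.6178 -0.0836  0.1648] q [-0.1   0.75  0.33  1.28 -0.13  1.44  0.33] F [-0.2  0.2 -2.5] gap 0.095
[[-0.3042 -0.1131  0.9459]
 [-0.0352  0.9936  0.1075]
 [-0.952  -0.0006 -0.3062]]
3 -> [ 0.6173 -0.0833  0.1351]
[{"dx": 10, "dy": 0, "dz": 3, "rx": 0, "ry": 0.1, "rz": 0}, {"dx": 9, "dy": 0, "dz": 3, "rx": -0.1, "ry": 0.1, "rz": 0}, {"dx": 10, "dy": 0.3, "dz": 2.4, "rx": 0, "ry": 0.1, "rz": 0}]
```

View pics/s5a.png

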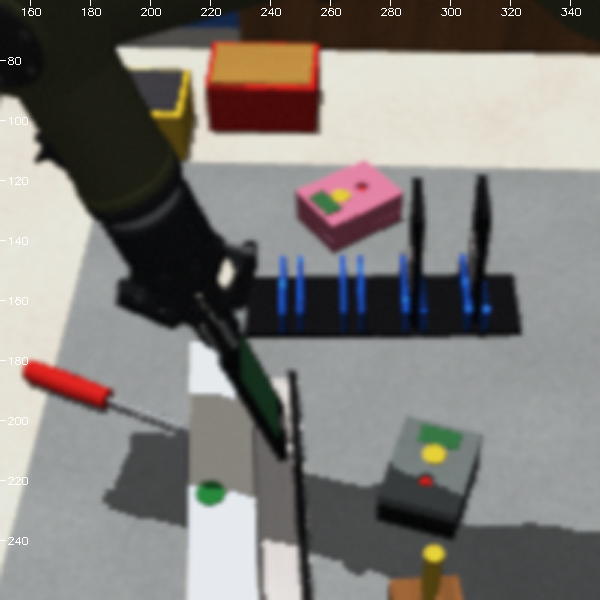

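View pics/w5a.png

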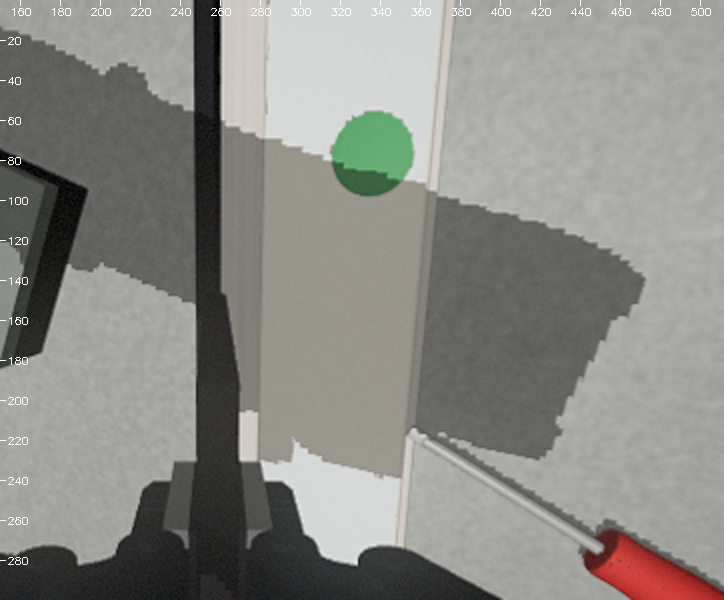

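Request:
{"fn": "servo_tool", "kwargs": {
  "moves": [
    {"dx": 10,"dy": 0,"dz": 3,"rx": 0,"ry": 0,"rz": 0},
    {"dx": 9,"dy": 0,"dz": 3,"rx": 0,"ry": 0,"rz": 0},
    {"dx": 5,"dy": 0,"dz": 1,"rx": 0,"ry": 0,"rz": 0},
    {"dx": 5,"dy": 0,"dz": 2,"rx": 0,"ry": 0,"rz": 0},
    {"dx": 0,"dy": 0,"dz": 0,"rx": 0,"ry": 0,"rz": 0},
    {"dx": 0,"dy": 0,"dz": 0,"rx": 0,"ry": 0,"rz": 0}
  ]
}}

```text
clock: 7.15
eef_pos: [0.6174, -0.0822, 0.1327]
tool_rot: [[-0.305, -0.115, 0.945], [-0.035, 0.993, 0.11], [-0.952, 0.0, -0.307]]
contact_force: [0.8, 1.2, 5.4]
finger_gap: 0.095
```

Run:
```python
from h import *
snap('wrist','w6');s=st();snap('scene','s6')
crop('w6',150,0,512,300,2,'w6a');crop('s6',150,120,350,270,4,'s6a')
P=place(-.09,.132,up=.0,rest=[.5944,.0046,6.65]);print(P)
```

```text
t 7.2 p [ 0.6175 -0.0822  0.1327] q [-0.1   0.78  0.32  1.32 -0.14  1.38  0.33] F [2.3 0.6 6. ] gap 0.095
[[-0.3051 -0.1149  0.9453]
 [-0.0349  0.9934  0.1095]
 [-0.9517  0.0004 -0.3071]]
[ 0.6173 -0.0833  0.1331]
```

View pics/s6a.png

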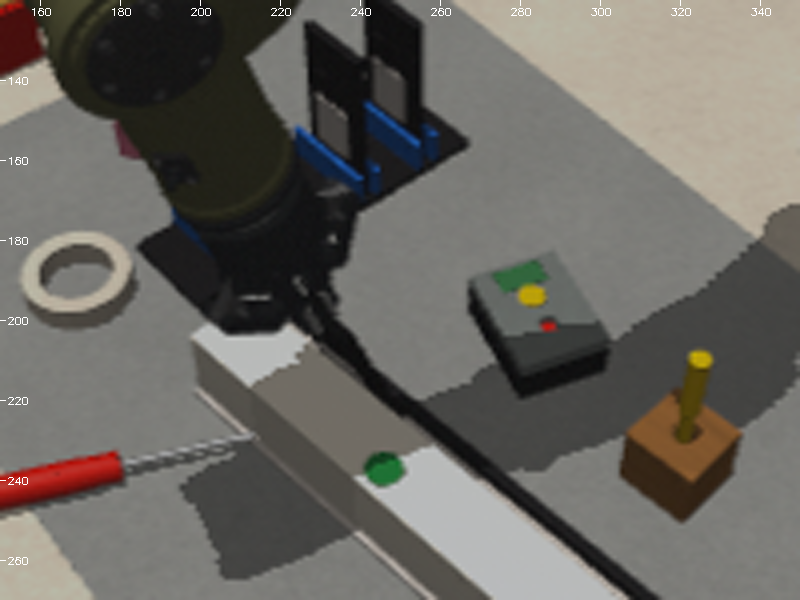

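View pics/w6a.png

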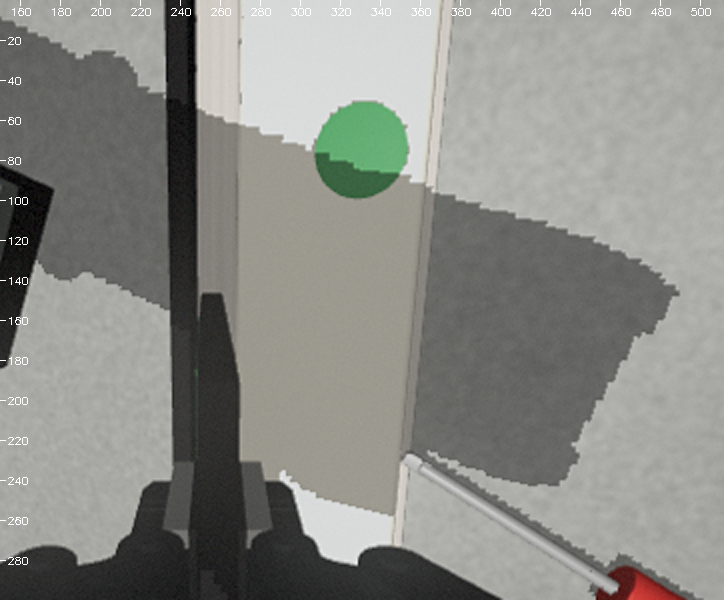

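Request:
{"fn": "servo_tool", "kwargs": {
  "moves": [
    {"dx": 0,"dy": 0,"dz": 0,"rx": 0,"ry": 0,"rz": 0},
    {"dx": 0,"dy": 0,"dz": 0,"rx": 0,"ry": 0,"rz": 0},
    {"dx": 0,"dy": 0,"dz": 0,"rx": 0,"ry": 0,"rz": 0},
    {"dx": 0,"dy": 0,"dz": 0,"rx": 0,"ry": 0,"rz": 0}
  ],
  "gripper": 0.45
}}

```text
clock: 7.65
eef_pos: [0.6165, -0.0823, 0.1315]
tool_rot: [[-0.308, -0.114, 0.945], [-0.035, 0.993, 0.109], [-0.951, 0.001, -0.31]]
contact_force: [0.2, -0.8, 0.6]
finger_gap: 0.454
```

Run:
```python
from h import *
snap('wrist','w7');s=st();snap('side','s7')
crop('w7',150,0,512,300,2,'w7a');crop('s7',150,60,350,260,3,'s7a')
```

```text
t 7.7 p [ 0.6165 -0.0823  0.1315] q [-0.1   0.78  0.32  1.32 -0.14  1.38  0.33] F [-0.   0.4 -0.5] gap 0.452
[[-0.3075 -0.1145  0.9446]
 [-0.0347  0.9934  0.1091]
 [-0.9509  0.0007 -0.3095]]
```

View pics/s7a.png

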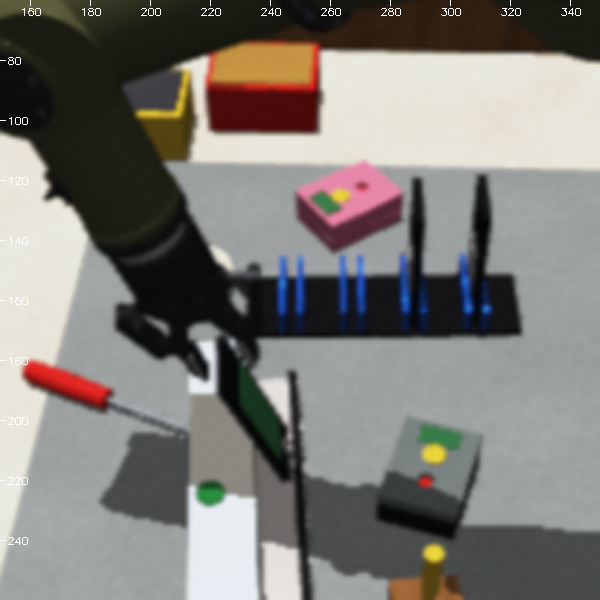

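View pics/w7a.png

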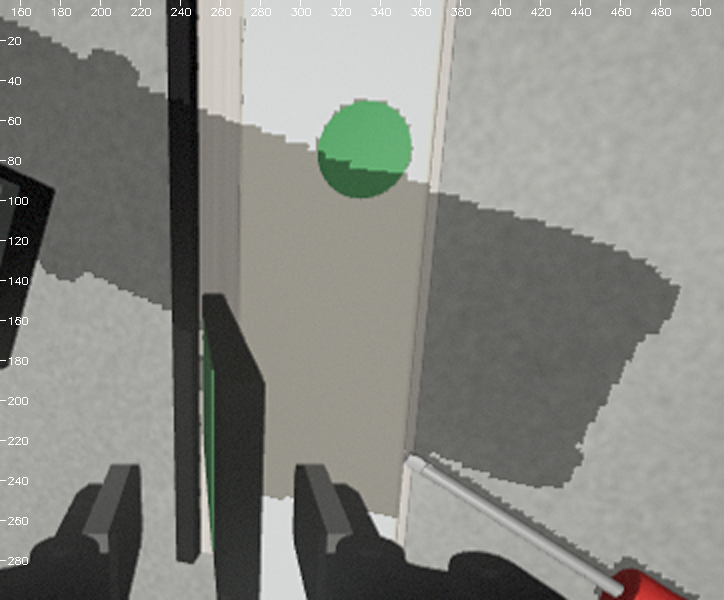

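Run:
```python
from h import *
plan([((.648,-.079,.23),Rt(6.7,18)),((.55,-.19,.27),Rt(4,6)),((.45,-.30,.23),Rt(3)),((.45,-.30,.138),Rt(3))])
```

```text
3 -> [ 0.648 -0.079  0.23 ]
7 -> [ 0.5499 -0.19    0.27  ]
11 -> [ 0.45 -0.3   0.23]
14 -> [ 0.45  -0.3    0.138]
[{"dx": -34, "dy": 0, "dz": 0, "rx": 0, "ry": 0, "rz": 0}, {"dx": -35, "dy": 0, "dz": 0, "rx": -0.1, "ry": 0, "rz": -0.1}, {"dx": -34.4, "dy": -0.3, "dz": -0.4, "rx": 0, "ry": 0, "rz": 0}, {"dx": -1, "dy": -25, "dz": -29, "rx": 0.7, "ry": -3, "rz": 0.1}, {"dx": -3, "dy": -25, "dz": -29, "rx": 0.6, "ry": -3, "rz": 0.2}, {"dx": -4, "dy": -25, "dz": -29, "rx": 0.7, "ry": -3, "rz": 0.1}, {"dx": -5.3, "dy": -25.8, "dz": -27.7, "rx": 0.6, "ry": -3, "rz": 0.2}, {"dx": 13, "dy": -26, "dz": -26, "rx": 0.3, "ry": -1.5, "rz": 0}, {"dx": 12, "dy": -25, "dz": -26, "rx": 0.2, "ry": -1.5, "rz": 0}, {"dx": 11, "dy": -26, "dz": -26, "rx": 0.3, "ry": -1.5, "rz": 0}, {"dx": 10.9, "dy": -26.4, "dz": -25.8, "rx": 0.2, "ry": -1.5, "rz": 0}, {"dx": 31, "dy": 0, "dz": 0, "rx": 0, "ry": 0, "rz": 0}, {"dx": 30, "dy": 0, "dz": 0, "rx": 0, "ry": 0, "rz": 0}, {"dx": 31, "dy": 0.1, "dz": 0, "rx": 0, "ry": 0, "rz": 0}]
```

Request:
{"fn": "servo_tool", "kwargs": {
  "moves": [
    {"dx": -34,"dy": 0,"dz": 0,"rx": 0,"ry": 0,"rz": 0},
    {"dx": -35,"dy": 0,"dz": 0,"rx": 0,"ry": 0,"rz": 0},
    {"dx": -34,"dy": 0,"dz": 0,"rx": 0,"ry": 0,"rz": 0},
    {"dx": -1,"dy": -25,"dz": -29,"rx": 0.6,"ry": -3,"rz": 0.1},
    {"dx": -3,"dy": -25,"dz": -29,"rx": 0.6,"ry": -3,"rz": 0.1},
    {"dx": -4,"dy": -25,"dz": -29,"rx": 0.6,"ry": -3,"rz": 0.1},
    {"dx": -5,"dy": -26,"dz": -28,"rx": 0.6,"ry": -3,"rz": 0.1},
    {"dx": 13,"dy": -26,"dz": -26,"rx": 0.3,"ry": -1.5,"rz": 0},
    {"dx": 12,"dy": -25,"dz": -26,"rx": 0.3,"ry": -1.5,"rz": 0},
    {"dx": 11,"dy": -26,"dz": -26,"rx": 0.3,"ry": -1.5,"rz": 0},
    {"dx": 11,"dy": -26,"dz": -26,"rx": 0.3,"ry": -1.5,"rz": 0},
    {"dx": 0,"dy": 0,"dz": 0,"rx": 0,"ry": 0,"rz": 0}
  ]
}}

```text
clock: 8.95
eef_pos: [0.444, -0.3044, 0.2292]
tool_rot: [[-0.002, -0.042, 0.999], [-0.004, 0.999, 0.042], [-1.0, -0.004, -0.002]]
contact_force: [0.7, -0.2, 1.3]
finger_gap: 0.451
```

Run:
```python
from h import *
snap('wrist','w8');s=st();snap('side','s8')
crop('w8',100,100,400,350,2,'w8a');crop('s8',150,60,350,260,3,'s8a')
plan([((.45,-.30,.138),Rt(3))])
```

```text
t 9.0 p [ 0.4469 -0.3021  0.2295] q [ 0.28  0.39  0.38  1.72 -0.16  1.06  0.76] F [ 1.1 -0.3 -0.7] gap 0.448
[[-0.0007 -0.0452  0.999 ]
 [-0.0027  0.999   0.0452]
 [-1.     -0.0026 -0.0008]]
3 -> [ 0.45  -0.3    0.138]
[{"dx": 31, "dy": 0, "dz": 0, "rx": -0.1, "ry": 0, "rz": 0}, {"dx": 30, "dy": 0, "dz": 1, "rx": 0, "ry": 0, "rz": 0.1}, {"dx": 30.6, "dy": 0.5, "dz": 0, "rx": -0.1, "ry": 0, "rz": 0}]
```

View pics/w8a.png

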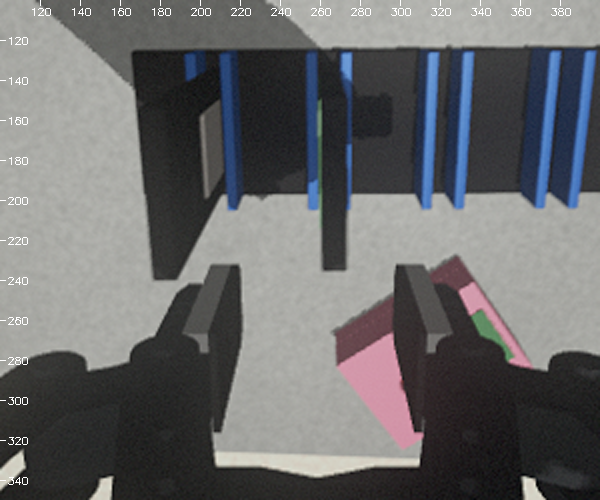

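View pics/s8a.png

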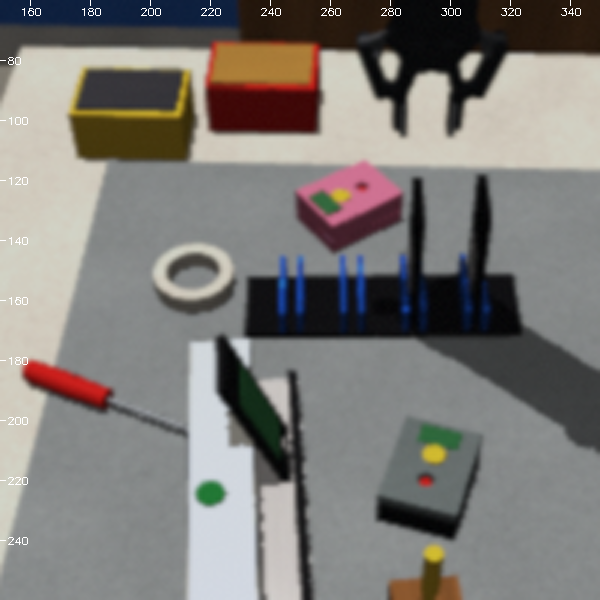

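Request:
{"fn": "servo_tool", "kwargs": {
  "moves": [
    {"dx": 31,"dy": 0,"dz": 1,"rx": 0,"ry": 0,"rz": 0},
    {"dx": 30,"dy": 0,"dz": 1,"rx": 0,"ry": 0,"rz": 0},
    {"dx": 30,"dy": 0,"dz": 0,"rx": 0,"ry": 0,"rz": 0},
    {"dx": 0,"dy": 0,"dz": 0,"rx": 0,"ry": 0,"rz": 0},
    {"dx": 0,"dy": 0,"dz": 0,"rx": 0,"ry": 0,"rz": 0}
  ]
}}

```text
clock: 9.55
eef_pos: [0.4528, -0.2991, 0.1387]
tool_rot: [[-0.0, -0.053, 0.999], [-0.002, 0.999, 0.053], [-1.0, -0.002, -0.0]]
contact_force: [-0.1, -0.4, -0.2]
finger_gap: 0.451
```

Request:
{"fn": "servo_tool", "kwargs": {
  "moves": [
    {"dx": 0,"dy": 0,"dz": 0,"rx": 0,"ry": 0,"rz": 0},
    {"dx": 0,"dy": 0,"dz": 0,"rx": 0,"ry": 0,"rz": 0},
    {"dx": 0,"dy": 0,"dz": 0,"rx": 0,"ry": 0,"rz": 0},
    {"dx": 0,"dy": 0,"dz": 0,"rx": 0,"ry": 0,"rz": 0},
    {"dx": 0,"dy": 0,"dz": 0,"rx": 0,"ry": 0,"rz": 0},
    {"dx": 0,"dy": 0,"dz": 0,"rx": 0,"ry": 0,"rz": 0}
  ],
  "gripper": 0
}}

```text
clock: 10.15
eef_pos: [0.4524, -0.3003, 0.1402]
tool_rot: [[0.002, -0.051, 0.999], [-0.003, 0.999, 0.051], [-1.0, -0.004, 0.002]]
contact_force: [-2.1, 0.4, 5.7]
finger_gap: 0.098
```

Run:
```python
from h import *
s=st()
REST[:]=[.5944,.0046,6.65]
L=s['eef_pos'][2]-.010; print(L)
P=place(0,L,up=.03);Q=place(0,L,up=.0)
e=s['eef_pos']
plan([((e[0],e[1],.17),Rt(3)),((e[0],e[1],.33),Rt(3)),((P[0],P[1],.33),Rt(6.7,18)),(P,Rt(6.7,18)),(Q,Rt(6.7,18),10)])
```

```text
t 10.15 p [ 0.4524 -0.3003  0.1402] q [ 0.31  0.48  0.35  1.85 -0.21  0.85  0.81] F [-2.1  0.4  5.7] gap 0.098
[[ 0.0025 -0.0513  0.9987]
 [-0.0034  0.9987  0.0513]
 [-1.     -0.0035  0.0023]]
0.13017628016786986
1 -> [ 0.4524 -0.3003  0.17  ]
5 -> [ 0.4524 -0.3003  0.33  ]
14 -> [0.6063 0.006  0.33  ]
18 -> [0.6063 0.006  0.1614]
21 -> [0.6063 0.006  0.1313]
[{"dx": -29.8, "dy": -0.1, "dz": 0.1, "rx": -0.1, "ry": 0.1, "rz": 0.2}, {"dx": -40, "dy": 0, "dz": 0, "rx": 0, "ry": 0, "rz": 0}, {"dx": -40, "dy": 0, "dz": 0, "rx": 0, "ry": 0, "rz": 0}, {"dx": -40, "dy": 0, "dz": 0, "rx": 0, "ry": 0, "rz": 0}, {"dx": -40, "dy": 0, "dz": 0.1, "rx": 0, "ry": 0, "rz": 0}, {"dx": 0, "dy": 33, "dz": 19, "rx": -0.4, "ry": 2, "rz": -0.1}, {"dx": -1, "dy": 33, "dz": 19, "rx": -0.4, "ry": 2, "rz": 0}, {"dx": -1, "dy": 33, "dz": 19, "rx": -0.4, "ry": 2, "rz": -0.1}, {"dx": -2, "dy": 33, "dz": 20, "rx": -0.4, "ry": 2, "rz": -0.1}, {"dx": -3, "dy": 32, "dz": 19, "rx": -0.4, "ry": 2, "rz": 0}, {"dx": -4, "dy": 32, "dz": 20, "rx": -0.4, "ry": 2, "rz": -0.1}, {"dx": -4, "dy": 33, "dz": 20, "rx": -0.4, "ry": 2, "rz": 0}, {"dx": -5, "dy": 32, "dz": 20, "rx": -0.4, "ry": 2, "rz": -0.1}, {"dx": -5.6, "dy": 31.8, "dz": 19.6, "rx": -0.4, "ry": 2, "rz": -0.1}, {"dx": 40, "dy": 0, "dz": 13, "rx": 0, "ry": 0, "rz": 0}, {"dx": 40, "dy": 0, "dz": 13, "rx": 0, "ry": 0, "rz": 0}, {"dx": 40, "dy": 0, "dz": 13, "rx": 0, "ry": 0, "rz": 0}, {"dx": 40.4, "dy": 0.1, "dz": 13, "rx": 0, "ry": 0, "rz": 0}, {"dx": 10, "dy": 0, "dz": 3, "rx": 0, "ry": 0, "rz": 0}, {"dx": 9, "dy": 0, "dz": 3, "rx": 0, "ry": 0, "rz": 0}, {"dx": 9.6, "dy": 0, "dz": 3.3, "rx": 0, "ry": 0, "rz": 0}]
```

Request:
{"fn": "servo_tool", "kwargs": {
  "moves": [
    {"dx": -20,"dy": 0,"dz": 0,"rx": 0,"ry": 0,"rz": 0},
    {"dx": -35,"dy": 0,"dz": 0,"rx": 0,"ry": 0,"rz": 0},
    {"dx": -40,"dy": 0,"dz": 0,"rx": 0,"ry": 0,"rz": 0},
    {"dx": -40,"dy": 0,"dz": 0,"rx": 0,"ry": 0,"rz": 0},
    {"dx": -35,"dy": 0,"dz": 0,"rx": 0,"ry": 0,"rz": 0},
    {"dx": -20,"dy": 0,"dz": 0,"rx": 0,"ry": 0,"rz": 0}
  ]
}}

```text
clock: 10.75
eef_pos: [0.4521, -0.2999, 0.3324]
tool_rot: [[0.004, -0.051, 0.999], [-0.005, 0.999, 0.051], [-1.0, -0.005, 0.004]]
contact_force: [0.7, -0.6, -3.0]
finger_gap: 0.095
```

Request:
{"fn": "servo_tool", "kwargs": {
  "moves": [
    {"dx": 0,"dy": 33,"dz": 19,"rx": -0.4,"ry": 2,"rz": 0},
    {"dx": -1,"dy": 33,"dz": 19,"rx": -0.4,"ry": 2,"rz": 0},
    {"dx": -1,"dy": 33,"dz": 19,"rx": -0.4,"ry": 2,"rz": -0.1},
    {"dx": -2,"dy": 33,"dz": 20,"rx": -0.4,"ry": 2,"rz": -0.1},
    {"dx": -3,"dy": 32,"dz": 19,"rx": -0.4,"ry": 2,"rz": 0},
    {"dx": -4,"dy": 32,"dz": 20,"rx": -0.4,"ry": 2,"rz": -0.1},
    {"dx": -4,"dy": 33,"dz": 20,"rx": -0.4,"ry": 2,"rz": 0},
    {"dx": -5,"dy": 32,"dz": 20,"rx": -0.4,"ry": 2,"rz": -0.1},
    {"dx": -6,"dy": 32,"dz": 20,"rx": -0.4,"ry": 2,"rz": -0.1},
    {"dx": 0,"dy": 0,"dz": 0,"rx": 0,"ry": 0,"rz": 0},
    {"dx": 0,"dy": 0,"dz": 0,"rx": 0,"ry": 0,"rz": 0}
  ]
}}

```text
clock: 11.85
eef_pos: [0.607, 0.0081, 0.3278]
tool_rot: [[-0.307, -0.117, 0.944], [-0.037, 0.993, 0.111], [-0.951, -0.001, -0.31]]
contact_force: [-0.5, -0.5, -1.6]
finger_gap: 0.095
```

```bash
sed -i 's/^REST=.*/REST=[.5944,.0046,6.65]/' h.py
python3 - <<'E'
from h import *
s=st()
L=.130
P=place(0,L,up=.03);Q=place(0,L,up=.0)
plan([(P,Rt(6.7,18)),(Q,Rt(6.7,18),10)])
E
```

```text
t 11.85 p [0.607  0.0081 0.3278] q [-0.2   0.64  0.3   1.04 -0.12  1.79  0.18] F [-0.5 -0.5 -1.6] gap 0.095
[[-0.3074 -0.117   0.9444]
 [-0.0374  0.9931  0.1108]
 [-0.9508 -0.0013 -0.3097]]
4 -> [0.6062 0.006  0.1611]
7 -> [0.6062 0.0059 0.1312]
[{"dx": 40, "dy": 0, "dz": 13, "rx": 0, "ry": 0, "rz": 0}, {"dx": 39, "dy": -1, "dz": 12, "rx": 0, "ry": 0, "rz": 0}, {"dx": 40, "dy": 0, "dz": 13, "rx": 0, "ry": 0, "rz": 0.1}, {"dx": 39.8, "dy": -0.8, "dz": 12.6, "rx": 0, "ry": 0, "rz": 0}, {"dx": 9, "dy": 0, "dz": 3, "rx": 0, "ry": 0, "rz": 0}, {"dx": 10, "dy": 0, "dz": 3, "rx": 0, "ry": 0, "rz": 0}, {"dx": 9.5, "dy": -0.1, "dz": 3.3, "rx": 0, "ry": 0, "rz": 0}]
```

Request:
{"fn": "servo_tool", "kwargs": {
  "moves": [
    {"dx": 40,"dy": 0,"dz": 13,"rx": 0,"ry": 0,"rz": 0},
    {"dx": 39,"dy": -1,"dz": 12,"rx": 0,"ry": 0,"rz": 0},
    {"dx": 40,"dy": 0,"dz": 13,"rx": 0,"ry": 0,"rz": 0},
    {"dx": 40,"dy": -1,"dz": 13,"rx": 0,"ry": 0,"rz": 0},
    {"dx": 0,"dy": 0,"dz": 0,"rx": 0,"ry": 0,"rz": 0},
    {"dx": 10,"dy": 0,"dz": 3,"rx": 0,"ry": 0,"rz": 0},
    {"dx": 9,"dy": 0,"dz": 3,"rx": 0,"ry": 0,"rz": 0},
    {"dx": 5,"dy": 0,"dz": 2,"rx": 0,"ry": 0,"rz": 0},
    {"dx": 5,"dy": 0,"dz": 2,"rx": 0,"ry": 0,"rz": 0},
    {"dx": 0,"dy": 0,"dz": 0,"rx": 0,"ry": 0,"rz": 0}
  ]
}}

```text
clock: 12.85
eef_pos: [0.6073, 0.0048, 0.1311]
tool_rot: [[-0.306, -0.115, 0.945], [-0.036, 0.993, 0.109], [-0.951, -0.001, -0.308]]
contact_force: [0.4, -0.4, -3.1]
finger_gap: 0.096
```

Run:
```python
from h import *
snap('wrist','w9');s=st();print(place(0,.13,up=0))
crop('w9',100,50,400,350,2,'w9a')
```

```text
t 12.9 p [0.6071 0.0048 0.1312] q [-0.2   0.76  0.28  1.36 -0.15  1.36  0.2 ] F [-0.2 -0.3 -1.9] gap 0.097
[[-0.3063 -0.1148  0.945 ]
 [-0.0365  0.9934  0.1089]
 [-0.9512 -0.0011 -0.3084]]
[0.6062 0.006  0.1312]
```

View pics/w9a.png

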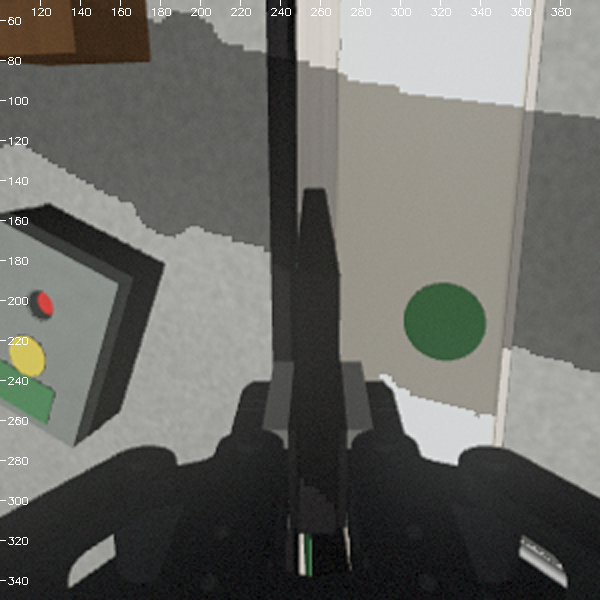

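Request:
{"fn": "servo_tool", "kwargs": {
  "moves": [
    {"dx": 2,"dy": 0,"dz": 0.5,"rx": 0,"ry": 0,"rz": 0},
    {"dx": 0,"dy": 0,"dz": 0,"rx": 0,"ry": 0,"rz": 0},
    {"dx": 0,"dy": 0,"dz": 0,"rx": 0,"ry": 0,"rz": 0}
  ]
}}

```text
clock: 13.2
eef_pos: [0.6078, 0.0048, 0.1305]
tool_rot: [[-0.304, -0.115, 0.946], [-0.036, 0.993, 0.109], [-0.952, -0.001, -0.306]]
contact_force: [1.4, 0.7, 6.6]
finger_gap: 0.099
```

Contact; release, then retract.

Request:
{"fn": "servo_tool", "kwargs": {
  "moves": [
    {"dx": 0,"dy": 0,"dz": 0,"rx": 0,"ry": 0,"rz": 0},
    {"dx": 0,"dy": 0,"dz": 0,"rx": 0,"ry": 0,"rz": 0},
    {"dx": 0,"dy": 0,"dz": 0,"rx": 0,"ry": 0,"rz": 0},
    {"dx": 0,"dy": 0,"dz": 0,"rx": 0,"ry": 0,"rz": 0},
    {"dx": -20,"dy": 0,"dz": 0,"rx": 0,"ry": 0,"rz": 0},
    {"dx": -35,"dy": 0,"dz": 0,"rx": 0,"ry": 0,"rz": 0},
    {"dx": -40,"dy": 0,"dz": 0,"rx": 0,"ry": 0,"rz": 0},
    {"dx": -20,"dy": 0,"dz": 0,"rx": 0,"ry": 0,"rz": 0}
  ],
  "gripper": 0.45
}}

```text
clock: 14.0
eef_pos: [0.6433, 0.0089, 0.2412]
tool_rot: [[-0.303, -0.115, 0.946], [-0.037, 0.993, 0.109], [-0.952, -0.002, -0.306]]
contact_force: [-0.2, 0.1, 0.6]
finger_gap: 0.449
```

Run:
```python
from h import *
snap('side','s10');s=st()
crop('s10',150,110,350,310,3,'s10a')
plan([((.53,-.13,.29),Rt(4,9)),((.384,-.303,.235),Rt(3))])
```

```text
t 14.05 p [0.6444 0.0088 0.243 ] q [-0.19  0.74  0.29  1.08 -0.14  1.65  0.18] F [-0.1 -0.8  1.6] gap 0.456
[[-0.3005 -0.115   0.9468]
 [-0.0367  0.9934  0.109 ]
 [-0.9531 -0.002  -0.3027]]
5 -> [ 0.53 -0.13  0.29]
11 -> [ 0.384 -0.303  0.235]
[{"dx": -1, "dy": -25, "dz": -28, "rx": 0.5, "ry": -1.7, "rz": 0.1}, {"dx": -2, "dy": -25, "dz": -27, "rx": 0.5, "ry": -1.7, "rz": 0.2}, {"dx": -3, "dy": -26, "dz": -27, "rx": 0.5, "ry": -1.8, "rz": 0.1}, {"dx": -3, "dy": -25, "dz": -26, "rx": 0.5, "ry": -1.7, "rz": 0.2}, {"dx": -5, "dy": -26.1, "dz": -26.7, "rx": 0.5, "ry": -1.7, "rz": 0.1}, {"dx": 13, "dy": -27, "dz": -25, "rx": 0.2, "ry": -1.5, "rz": 0}, {"dx": 13, "dy": -27, "dz": -24, "rx": 0.1, "ry": -1.5, "rz": 0}, {"dx": 12, "dy": -27, "dz": -25, "rx": 0.2, "ry": -1.5, "rz": 0}, {"dx": 11, "dy": -28, "dz": -26, "rx": 0.2, "ry": -1.5, "rz": 0.1}, {"dx": 10, "dy": -27, "dz": -25, "rx": 0.1, "ry": -1.5, "rz": 0}, {"dx": 10.1, "dy": -27.5, "dz": -25.7, "rx": 0.2, "ry": -1.5, "rz": 0}]
```

View pics/s10a.png

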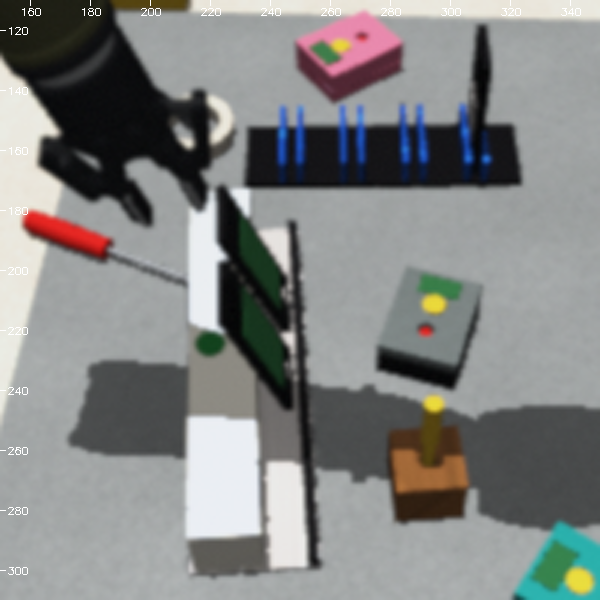

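Request:
{"fn": "servo_tool", "kwargs": {
  "moves": [
    {"dx": -1,"dy": -25,"dz": -28,"rx": 0.5,"ry": -1.7,"rz": 0.1},
    {"dx": -2,"dy": -25,"dz": -27,"rx": 0.5,"ry": -1.7,"rz": 0.1},
    {"dx": -3,"dy": -26,"dz": -27,"rx": 0.5,"ry": -1.8,"rz": 0.2},
    {"dx": -3,"dy": -25,"dz": -26,"rx": 0.5,"ry": -1.7,"rz": 0.1},
    {"dx": -5,"dy": -26,"dz": -27,"rx": 0.5,"ry": -1.7,"rz": 0.1},
    {"dx": 13,"dy": -27,"dz": -25,"rx": 0.2,"ry": -1.5,"rz": 0},
    {"dx": 13,"dy": -27,"dz": -24,"rx": 0.1,"ry": -1.5,"rz": 0},
    {"dx": 12,"dy": -27,"dz": -25,"rx": 0.2,"ry": -1.5,"rz": 0},
    {"dx": 11,"dy": -28,"dz": -26,"rx": 0.2,"ry": -1.5,"rz": 0},
    {"dx": 10,"dy": -27,"dz": -25,"rx": 0.1,"ry": -1.5,"rz": 0},
    {"dx": 10,"dy": -28,"dz": -26,"rx": 0.2,"ry": -1.5,"rz": 0}
  ]
}}

```text
clock: 15.15
eef_pos: [0.3797, -0.3042, 0.2321]
tool_rot: [[-0.006, -0.053, 0.999], [-0.003, 0.999, 0.053], [-1.0, -0.003, -0.006]]
contact_force: [2.0, -1.0, -0.7]
finger_gap: 0.451
```

Request:
{"fn": "servo_tool", "kwargs": {
  "moves": [
    {"dx": 0,"dy": 0,"dz": 0,"rx": 0,"ry": 0,"rz": 0},
    {"dx": 0,"dy": 0,"dz": 0,"rx": 0,"ry": 0,"rz": 0}
  ]
}}

```text
clock: 15.35
eef_pos: [0.3799, -0.3039, 0.2323]
tool_rot: [[-0.007, -0.05, 0.999], [-0.003, 0.999, 0.05], [-1.0, -0.002, -0.007]]
contact_force: [1.1, -0.1, -0.4]
finger_gap: 0.452
```

Run:
```python
from h import *
snap('wrist','w11');s=st()
crop('w11',100,100,400,350,2,'w11a')
plan([((.384,-.303,.138),Rt(3))])
```

```text
t 15.4 p [ 0.3811 -0.3031  0.2324] q [ 0.32  0.3   0.4   1.84 -0.13  1.03  0.82] F [ 0.4 -0.4 -0.1] gap 0.448
[[-0.0068 -0.0524  0.9986]
 [-0.0025  0.9986  0.0524]
 [-1.     -0.0021 -0.0069]]
3 -> [ 0.384 -0.303  0.138]
[{"dx": 31, "dy": 0, "dz": 1, "rx": 0, "ry": -0.1, "rz": 0}, {"dx": 32, "dy": 0, "dz": 1, "rx": 0, "ry": -0.2, "rz": 0.1}, {"dx": 31.4, "dy": 0.1, "dz": 1.3, "rx": 0, "ry": -0.1, "rz": 0}]
```

View pics/w11a.png

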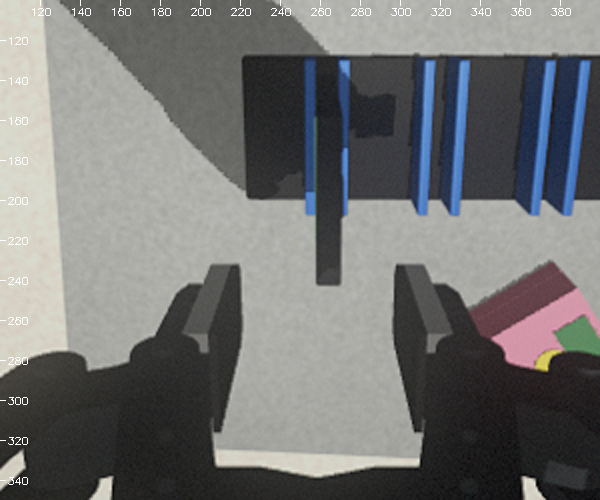

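Request:
{"fn": "servo_tool", "kwargs": {
  "moves": [
    {"dx": 31,"dy": 0,"dz": 2,"rx": 0,"ry": 0,"rz": 0},
    {"dx": 32,"dy": 0,"dz": 1,"rx": 0,"ry": -0.4,"rz": 0},
    {"dx": 31,"dy": 0,"dz": 1,"rx": 0,"ry": 0,"rz": 0},
    {"dx": 0,"dy": 0,"dz": 0,"rx": 0,"ry": 0,"rz": 0},
    {"dx": 0,"dy": 0,"dz": 0,"rx": 0,"ry": 0,"rz": 0}
  ]
}}

```text
clock: 15.9
eef_pos: [0.3853, -0.3028, 0.1386]
tool_rot: [[-0.001, -0.055, 0.999], [-0.002, 0.999, 0.055], [-1.0, -0.002, -0.001]]
contact_force: [0.8, -0.4, 1.0]
finger_gap: 0.451
```

Request:
{"fn": "servo_tool", "kwargs": {
  "moves": [
    {"dx": 0,"dy": 0,"dz": 0,"rx": 0,"ry": 0,"rz": 0},
    {"dx": 0,"dy": 0,"dz": 0,"rx": 0,"ry": 0,"rz": 0},
    {"dx": 0,"dy": 0,"dz": 0,"rx": 0,"ry": 0,"rz": 0},
    {"dx": 0,"dy": 0,"dz": 0,"rx": 0,"ry": 0,"rz": 0},
    {"dx": 0,"dy": 0,"dz": 0,"rx": 0,"ry": 0,"rz": 0},
    {"dx": 0,"dy": 0,"dz": 0,"rx": 0,"ry": 0,"rz": 0}
  ],
  "gripper": 0
}}

```text
clock: 16.5
eef_pos: [0.3851, -0.304, 0.14]
tool_rot: [[0.003, -0.053, 0.999], [-0.004, 0.999, 0.053], [-1.0, -0.004, 0.002]]
contact_force: [-0.7, 0.5, 5.3]
finger_gap: 0.098
```

Request:
{"fn": "servo_tool", "kwargs": {
  "moves": [
    {"dx": -20,"dy": 0,"dz": 0,"rx": 0,"ry": 0,"rz": 0},
    {"dx": -35,"dy": 0,"dz": 0,"rx": 0,"ry": 0,"rz": 0},
    {"dx": -40,"dy": 0,"dz": 0,"rx": 0,"ry": 0,"rz": 0},
    {"dx": -40,"dy": 0,"dz": 0,"rx": 0,"ry": 0,"rz": 0},
    {"dx": -35,"dy": 0,"dz": 0,"rx": 0,"ry": 0,"rz": 0},
    {"dx": -20,"dy": 0,"dz": 0,"rx": 0,"ry": 0,"rz": 0}
  ]
}}

```text
clock: 17.1
eef_pos: [0.3847, -0.3035, 0.3322]
tool_rot: [[0.004, -0.052, 0.999], [-0.005, 0.999, 0.052], [-1.0, -0.005, 0.004]]
contact_force: [0.8, -0.4, -2.9]
finger_gap: 0.095
```

Run:
```python
from h import *
s=st()
L=.130
P=place(.09,L,up=.03);Q=place(.09,L,up=.0);print(Q)
plan([((.48,-.1,.335),Rt(4.8,9)),((P[0],P[1],.33),Rt(6.7,18))])
```

```text
t 17.1 p [ 0.3847 -0.3035  0.3322] q [ 0.3   0.23  0.42  1.66 -0.09  1.27  0.78] F [ 0.8 -0.4 -2.9] gap 0.095
[[ 0.0043 -0.0524  0.9986]
 [-0.0051  0.9986  0.0524]
 [-1.     -0.0053  0.0041]]
[0.5958 0.0954 0.1312]
6 -> [ 0.48  -0.1    0.335]
12 -> [0.5959 0.0954 0.33  ]
[{"dx": -1, "dy": 33, "dz": 18, "rx": -0.3, "ry": 1.5, "rz": 0}, {"dx": -1, "dy": 33, "dz": 17, "rx": -0.3, "ry": 1.6, "rz": 0.1}, {"dx": -1, "dy": 33, "dz": 18, "rx": -0.3, "ry": 1.5, "rz": 0}, {"dx": -2, "dy": 33, "dz": 18, "rx": -0.3, "ry": 1.6, "rz": 0}, {"dx": -2, "dy": 32, "dz": 19, "rx": -0.3, "ry": 1.5, "rz": 0}, {"dx": -3.4, "dy": 32.8, "dz": 17.9, "rx": -0.3, "ry": 1.5, "rz": 0.1}, {"dx": -3, "dy": 31, "dz": 22, "rx": -0.3, "ry": 1.5, "rz": -0.1}, {"dx": -3, "dy": 31, "dz": 22, "rx": -0.3, "ry": 1.5, "rz": -0.1}, {"dx": -4, "dy": 30, "dz": 22, "rx": -0.3, "ry": 1.5, "rz": 0}, {"dx": -4, "dy": 31, "dz": 22, "rx": -0.3, "ry": 1.5, "rz": -0.1}, {"dx": -5, "dy": 30, "dz": 22, "rx": -0.4, "ry": 1.5, "rz": -0.1}, {"dx": -5.7, "dy": 30.3, "dz": 21.9, "rx": -0.3, "ry": 1.5, "rz": -0.1}]
```

Request:
{"fn": "servo_tool", "kwargs": {
  "moves": [
    {"dx": -1,"dy": 33,"dz": 18,"rx": -0.3,"ry": 1.5,"rz": 0},
    {"dx": -1,"dy": 33,"dz": 17,"rx": -0.3,"ry": 1.6,"rz": 0.1},
    {"dx": -1,"dy": 33,"dz": 18,"rx": -0.3,"ry": 1.5,"rz": 0},
    {"dx": -2,"dy": 33,"dz": 18,"rx": -0.3,"ry": 1.6,"rz": 0},
    {"dx": -2,"dy": 32,"dz": 19,"rx": -0.3,"ry": 1.5,"rz": 0},
    {"dx": -3,"dy": 33,"dz": 18,"rx": -0.3,"ry": 1.5,"rz": 0},
    {"dx": -3,"dy": 31,"dz": 22,"rx": -0.3,"ry": 1.5,"rz": -0.1},
    {"dx": -3,"dy": 31,"dz": 22,"rx": -0.3,"ry": 1.5,"rz": -0.1},
    {"dx": -4,"dy": 30,"dz": 22,"rx": -0.3,"ry": 1.5,"rz": 0},
    {"dx": -4,"dy": 31,"dz": 22,"rx": -0.3,"ry": 1.5,"rz": -0.1},
    {"dx": -5,"dy": 30,"dz": 22,"rx": -0.4,"ry": 1.5,"rz": -0.1},
    {"dx": -6,"dy": 30,"dz": 22,"rx": -0.3,"ry": 1.5,"rz": -0.1}
  ]
}}

```text
clock: 18.3
eef_pos: [0.5962, 0.0974, 0.3266]
tool_rot: [[-0.31, -0.118, 0.943], [-0.036, 0.993, 0.113], [-0.95, 0.001, -0.312]]
contact_force: [1.2, -0.0, -2.2]
finger_gap: 0.095
```

Request:
{"fn": "servo_tool", "kwargs": {
  "moves": [
    {"dx": 0,"dy": 0,"dz": 0,"rx": 0,"ry": 0,"rz": 0},
    {"dx": 0,"dy": 0,"dz": 0,"rx": 0,"ry": 0,"rz": 0}
  ]
}}

```text
clock: 18.5
eef_pos: [0.5959, 0.0968, 0.3251]
tool_rot: [[-0.311, -0.12, 0.943], [-0.037, 0.993, 0.114], [-0.95, 0.0, -0.313]]
contact_force: [-0.5, -0.9, -1.2]
finger_gap: 0.094
```

Run:
```python
from h import *
s=st()
L=.130
P=place(.09,L,up=.03);Q=place(.09,L,up=.0);print(Q)
plan([(P,Rt(6.7,18)),(Q,Rt(6.7,18),10)])
```

```text
t 18.5 p [0.5959 0.0968 0.3251] q [-0.29  0.63  0.22  1.05 -0.13  1.79  0.02] F [-0.5 -0.9 -1.2] gap 0.094
[[-0.3108 -0.1197  0.9429]
 [-0.037   0.9928  0.1138]
 [-0.9497  0.0005 -0.313 ]]
[0.5958 0.0954 0.1312]
4 -> [0.5958 0.0954 0.1611]
7 -> [0.5958 0.0954 0.1312]
[{"dx": 39, "dy": 0, "dz": 13, "rx": 0, "ry": -0.1, "rz": 0}, {"dx": 39, "dy": -1, "dz": 12, "rx": 0.1, "ry": 0, "rz": 0}, {"dx": 39, "dy": 0, "dz": 13, "rx": 0, "ry": -0.1, "rz": 0}, {"dx": 38.9, "dy": -0.4, "dz": 12.8, "rx": 0.1, "ry": 0, "rz": 0}, {"dx": 9, "dy": 0, "dz": 3, "rx": 0, "ry": 0, "rz": 0}, {"dx": 10, "dy": 0, "dz": 3, "rx": 0, "ry": 0, "rz": 0}, {"dx": 9.5, "dy": 0, "dz": 3.3, "rx": 0, "ry": 0, "rz": 0}]
```

Request:
{"fn": "servo_tool", "kwargs": {
  "moves": [
    {"dx": 39,"dy": 0,"dz": 13,"rx": 0,"ry": 0,"rz": 0},
    {"dx": 39,"dy": -1,"dz": 12,"rx": 0.2,"ry": 0,"rz": 0},
    {"dx": 39,"dy": 0,"dz": 13,"rx": 0,"ry": 0,"rz": 0},
    {"dx": 39,"dy": 0,"dz": 13,"rx": 0,"ry": 0,"rz": 0},
    {"dx": 0,"dy": 0,"dz": 0,"rx": 0,"ry": 0,"rz": 0},
    {"dx": 9,"dy": 0,"dz": 3,"rx": 0,"ry": 0,"rz": 0},
    {"dx": 10,"dy": 0,"dz": 3,"rx": 0,"ry": 0,"rz": 0},
    {"dx": 5,"dy": 0,"dz": 2,"rx": 0,"ry": 0,"rz": 0},
    {"dx": 5,"dy": 0,"dz": 2,"rx": 0,"ry": 0,"rz": 0},
    {"dx": 0,"dy": 0,"dz": 0,"rx": 0,"ry": 0,"rz": 0},
    {"dx": 0,"dy": 0,"dz": 0,"rx": 0,"ry": 0,"rz": 0}
  ]
}}

```text
clock: 19.6
eef_pos: [0.5962, 0.0951, 0.1313]
tool_rot: [[-0.31, -0.115, 0.944], [-0.036, 0.993, 0.109], [-0.95, -0.0, -0.312]]
contact_force: [0.2, -1.0, -2.1]
finger_gap: 0.097
```

Run:
```python
from h import *
snap('wrist','w12');s=st();print(place(.09,.13,up=0))
crop('w12',100,50,400,350,2,'w12a')
```

```text
t 19.65 p [0.5961 0.0951 0.1313] q [-0.29  0.75  0.21  1.37 -0.14  1.36  0.05] F [ 1.2  0.4 -2.1] gap 0.096
[[-0.3099 -0.1147  0.9438]
 [-0.0358  0.9934  0.1089]
 [-0.9501 -0.     -0.3119]]
[0.5958 0.0954 0.1312]
```

View pics/w12a.png

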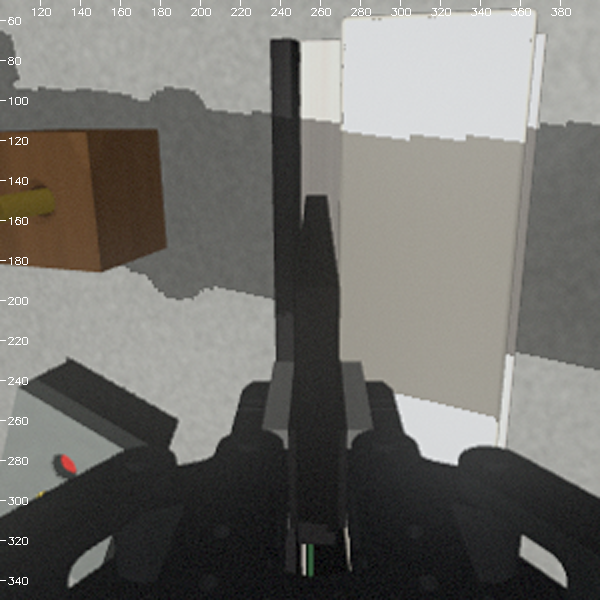

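Request:
{"fn": "servo_tool", "kwargs": {
  "moves": [
    {"dx": 2,"dy": 0,"dz": 0.5,"rx": 0,"ry": 0,"rz": 0},
    {"dx": 0,"dy": 0,"dz": 0,"rx": 0,"ry": 0,"rz": 0},
    {"dx": 0,"dy": 0,"dz": 0,"rx": 0,"ry": 0,"rz": 0}
  ]
}}

```text
clock: 19.95
eef_pos: [0.5969, 0.0953, 0.1305]
tool_rot: [[-0.307, -0.115, 0.945], [-0.035, 0.993, 0.109], [-0.951, 0.0, -0.309]]
contact_force: [1.1, 0.5, 6.3]
finger_gap: 0.093
```

Request:
{"fn": "servo_tool", "kwargs": {
  "moves": [
    {"dx": 0,"dy": 0,"dz": 0,"rx": 0,"ry": 0,"rz": 0},
    {"dx": 0,"dy": 0,"dz": 0,"rx": 0,"ry": 0,"rz": 0},
    {"dx": 0,"dy": 0,"dz": 0,"rx": 0,"ry": 0,"rz": 0},
    {"dx": 0,"dy": 0,"dz": 0,"rx": 0,"ry": 0,"rz": 0},
    {"dx": -20,"dy": 0,"dz": 0,"rx": 0,"ry": 0,"rz": 0},
    {"dx": -35,"dy": 0,"dz": 0,"rx": 0,"ry": 0,"rz": 0},
    {"dx": -40,"dy": 0,"dz": 0,"rx": 0,"ry": 0,"rz": 0},
    {"dx": -40,"dy": 0,"dz": 0,"rx": 0,"ry": 0,"rz": 0},
    {"dx": -40,"dy": 0,"dz": 0,"rx": 0,"ry": 0,"rz": 0}
  ],
  "gripper": 0.45
}}

```text
clock: 20.85
eef_pos: [0.6502, 0.1014, 0.2968]
tool_rot: [[-0.31, -0.115, 0.944], [-0.036, 0.993, 0.109], [-0.95, -0.0, -0.312]]
contact_force: [2.0, -0.2, -0.6]
finger_gap: 0.455
```

Run:
```python
from h import *
snap('side','s13');snap('scene','sc13');s=st()
crop('s13',150,150,400,384,3,'s13a');crop('sc13',170,160,430,360,3,'sc13a')
```

```text
t 20.95 p [0.6526 0.1013 0.3001] q [-0.26  0.75  0.22  0.89 -0.14  1.82  0.02] F [-0.3 -0.2 -0.3] gap 0.452
[[-0.3019 -0.1148  0.9464]
 [-0.0352  0.9934  0.1092]
 [-0.9527 -0.0003 -0.3039]]
```

View pics/s13a.png

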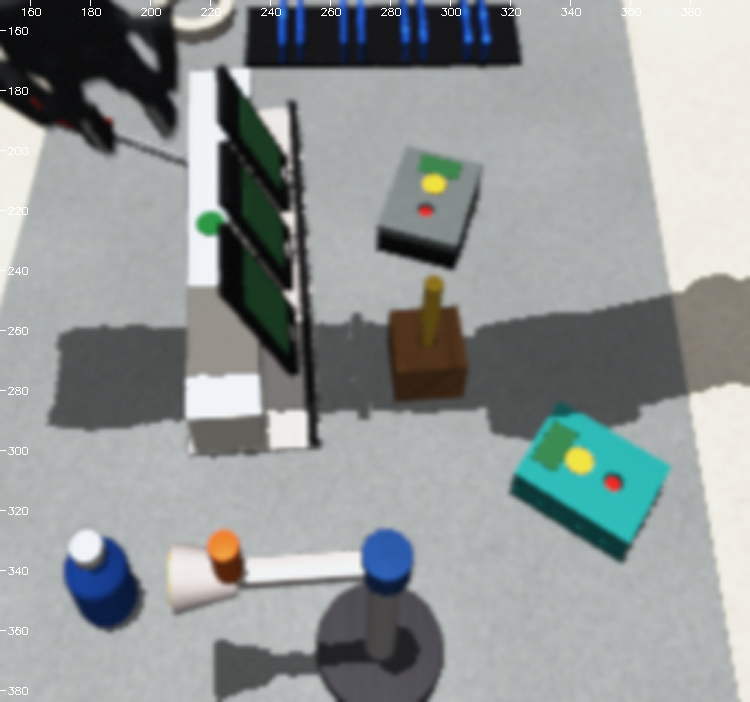

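View pics/sc13a.png

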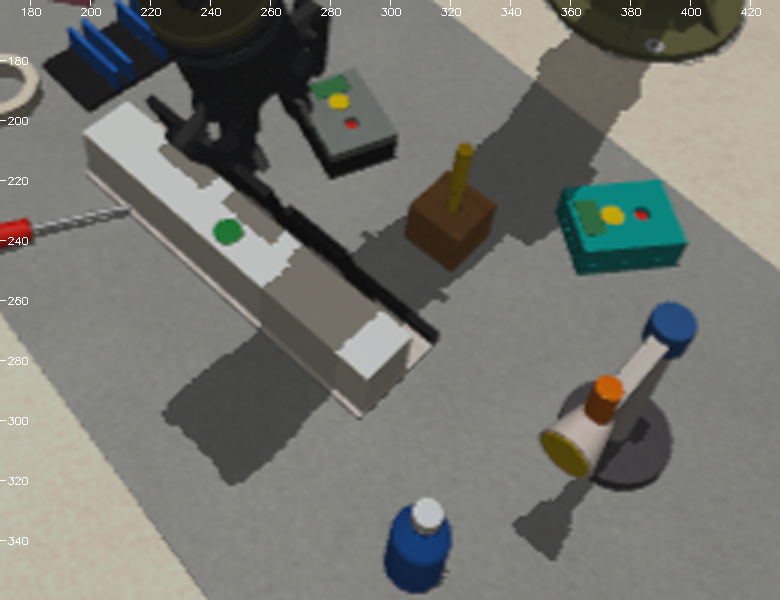

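Run:
```python
from h import *
plan([((.61,.25,.33),Rt(50)),((.572,.345,.33),Rt(94))])
```

```text
7 -> [0.61 0.25 0.33]
13 -> [0.572 0.345 0.33 ]
[{"dx": -3, "dy": 22, "dz": -5, "rx": -6.2, "ry": -2.4, "rz": -1}, {"dx": -3, "dy": 22, "dz": -2, "rx": -6.1, "ry": -2.4, "rz": -0.9}, {"dx": -4, "dy": 22, "dz": 0, "rx": -6.2, "ry": -2.4, "rz": -1}, {"dx": -5, "dy": 22, "dz": 3, "rx": -6.1, "ry": -2.4, "rz": -0.9}, {"dx": -4, "dy": 21, "dz": 6, "rx": -6.2, "ry": -2.4, "rz": -1}, {"dx": -4, "dy": 21, "dz": 7, "rx": -6.1, "ry": -2.4, "rz": -0.9}, {"dx": -4.9, "dy": 19.6, "dz": 10.5, "rx": -6.2, "ry": -2.4, "rz": -1}, {"dx": 0, "dy": 15, "dz": 8, "rx": -7.3, "ry": 0, "rz": 0}, {"dx": 0, "dy": 14, "dz": 10, "rx": -7.4, "ry": 0, "rz": 0}, {"dx": 0, "dy": 12, "dz": 12, "rx": -7.3, "ry": 0, "rz": 0}, {"dx": 0, "dy": 11, "dz": 13, "rx": -7.3, "ry": 0, "rz": 0}, {"dx": 0, "dy": 9, "dz": 14, "rx": -7.3, "ry": 0, "rz": 0}, {"dx": 0, "dy": 7.7, "dz": 15.7, "rx": -7.4, "ry": 0, "rz": 0}]
```

Request:
{"fn": "servo_tool", "kwargs": {
  "moves": [
    {"dx": -3,"dy": 22,"dz": -5,"rx": -6.2,"ry": -2.4,"rz": -1},
    {"dx": -3,"dy": 22,"dz": -2,"rx": -6.1,"ry": -2.4,"rz": -0.9},
    {"dx": -4,"dy": 22,"dz": 0,"rx": -6.2,"ry": -2.4,"rz": -1},
    {"dx": -5,"dy": 22,"dz": 3,"rx": -6.1,"ry": -2.4,"rz": -0.9},
    {"dx": -4,"dy": 21,"dz": 6,"rx": -6.2,"ry": -2.4,"rz": -1},
    {"dx": -4,"dy": 21,"dz": 7,"rx": -6.1,"ry": -2.4,"rz": -0.9},
    {"dx": -5,"dy": 20,"dz": 10,"rx": -6.2,"ry": -2.4,"rz": -1}
  ]
}}

```text
clock: 21.65
eef_pos: [0.6063, 0.251, 0.325]
tool_rot: [[-0.009, -0.77, 0.639], [-0.001, 0.639, 0.77], [-1.0, 0.006, -0.006]]
contact_force: [0.1, 0.2, 0.1]
finger_gap: 0.453
```

Request:
{"fn": "servo_tool", "kwargs": {
  "moves": [
    {"dx": 0,"dy": 15,"dz": 8,"rx": -7.3,"ry": 0,"rz": 0},
    {"dx": 0,"dy": 14,"dz": 10,"rx": -7.4,"ry": 0,"rz": 0},
    {"dx": 0,"dy": 12,"dz": 12,"rx": -7.3,"ry": 0,"rz": 0},
    {"dx": 0,"dy": 11,"dz": 13,"rx": -7.3,"ry": 0,"rz": 0},
    {"dx": 0,"dy": 9,"dz": 14,"rx": -7.3,"ry": 0,"rz": 0},
    {"dx": 0,"dy": 8,"dz": 16,"rx": -7.4,"ry": 0,"rz": 0},
    {"dx": 0,"dy": 0,"dz": 0,"rx": 0,"ry": 0,"rz": 0},
    {"dx": 0,"dy": 0,"dz": 0,"rx": 0,"ry": 0,"rz": 0}
  ],
  "gripper": 0.7
}}

```text
clock: 22.45
eef_pos: [0.569, 0.3448, 0.3252]
tool_rot: [[-0.01, -0.998, -0.067], [-0.002, -0.067, 0.998], [-1.0, 0.01, -0.001]]
contact_force: [0.3, -1.0, 0.3]
finger_gap: 0.696
```

Run:
```python
from h import *
snap('wrist','w14');s=st()
cv2.imwrite('pics/w14a.png',cv2.resize(cv2.imread('pics/w14.png'),(768,576)))
```

```text
t 22.5 p [0.5694 0.3441 0.3254] q [-0.49  0.53 -0.16  1.18  0.08  1.45  0.99] F [ 0.8 -0.3 -0.3] gap 0.701
[[-0.0094 -0.9978 -0.0659]
 [-0.0024 -0.0659  0.9978]
 [-1.      0.0095 -0.0018]]
```

View pics/w14a.png

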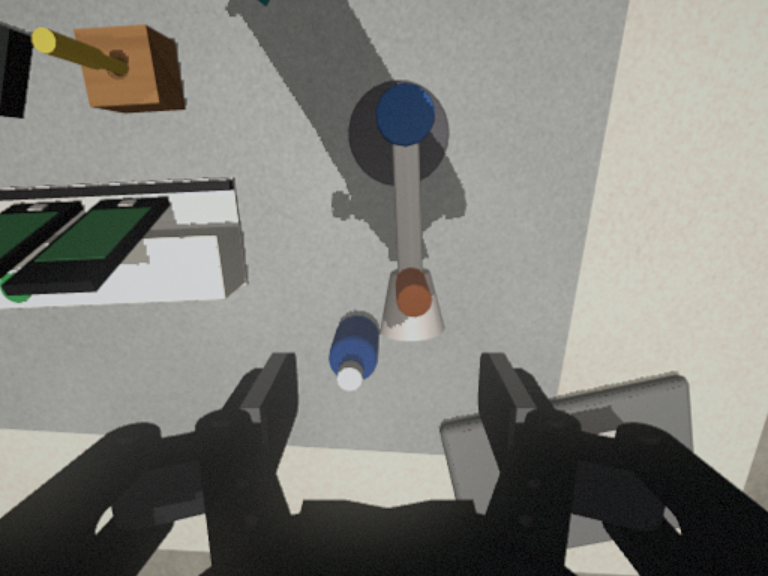

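Run:
```python
from h import *
k=onz('w14',275.7,195.3,.233);print('knob',k)
for z in (.195,.2,.205,.21): print('cap',z,onz('w14',270.3,76,z))
for z in (.005,.01,.015): print('disc',onz('w14',266,88,z))
print(tri(('side0',279,329.5),('scene0',394,266),('w14',270.3,76)),tri(('side0',224.5,328.5),('scene0',372.5,288),('w14',275.7,195.3)))
```

```text
knob [0.5694 0.36   0.233 ]
cap 0.195 [0.4738 0.3494 0.195 ]
cap 0.2 [0.4743 0.3493 0.2   ]
cap 0.205 [0.4748 0.3492 0.205 ]
cap 0.21 [0.4752 0.349  0.21  ]
disc [0.472  0.3501 0.005 ]
disc [0.4723 0.35   0.01  ]
disc [0.4726 0.3499 0.015 ]
(array([0.4749, 0.3462, 0.205 ]), [np.float64(2.6180374619652174), np.float64(1.3166881455785346), np.float64(3.514525176998878)]) (array([0.5714, 0.3578, 0.2322]), [np.float64(1.593852713304925), np.float64(0.676565630225319), np.float64(3.5284919146940164)])
```

Run:
```python
from h import *
plan([((.570,.360,.325),Rt(96.2)),((.570,.360,.228),Rt(96.2),35)])
```

```text
1 -> [0.57  0.36  0.325]
4 -> [0.57  0.36  0.228]
[{"dx": 0.3, "dy": -1.6, "dz": 15.8, "rx": -2.4, "ry": -0.1, "rz": -0.5}, {"dx": 32, "dy": 0, "dz": 0, "rx": 0, "ry": 0, "rz": 0}, {"dx": 33, "dy": 0, "dz": 0, "rx": 0, "ry": 0, "rz": 0}, {"dx": 32, "dy": -0.1, "dz": 0, "rx": 0, "ry": 0, "rz": 0}]
```

Request:
{"fn": "servo_tool", "kwargs": {
  "moves": [
    {"dx": 0,"dy": -2,"dz": 16,"rx": -2.4,"ry": 0,"rz": -0.5},
    {"dx": 32,"dy": 0,"dz": 0,"rx": 0,"ry": 0,"rz": 0},
    {"dx": 25,"dy": 0,"dz": 0,"rx": 0,"ry": 0,"rz": 0},
    {"dx": 0,"dy": 0,"dz": 0,"rx": 0,"ry": 0,"rz": 0},
    {"dx": 0,"dy": 0,"dz": 0,"rx": 0,"ry": 0,"rz": 0}
  ]
}}

```text
clock: 23.0
eef_pos: [0.57, 0.3617, 0.2691]
tool_rot: [[-0.001, -0.994, -0.112], [-0.0, -0.112, 0.994], [-1.0, 0.001, -0.0]]
contact_force: [-0.6, -0.3, 0.0]
finger_gap: 0.701
```

Run:
```python
from h import *
snap('wrist','w15');s=st()
crop('w15',100,50,400,350,2,'w15a')
plan([((.570,.360,.228),Rt(96.2),35)])
```

```text
t 23.05 p [0.5704 0.3619 0.27  ] q [-0.51  0.56 -0.17  1.27  0.09  1.32  1.01] F [0.6 0.5 1.1] gap 0.698
[[ 0.0009 -0.9937 -0.1119]
 [ 0.0006 -0.1119  0.9937]
 [-1.     -0.0009  0.0005]]
2 -> [0.57  0.36  0.228]
[{"dx": 21, "dy": 0, "dz": -1, "rx": 0.1, "ry": 0, "rz": 0}, {"dx": 21, "dy": 0.7, "dz": -0.9, "rx": 0.1, "ry": 0, "rz": 0.1}]
```

View pics/w15a.png

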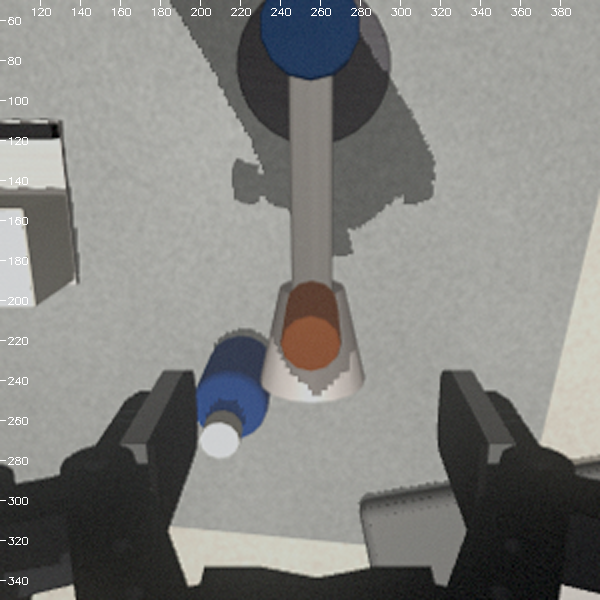

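Run:
```python
from h import *
print(onz('w15',255.5,221,.233))
```

```text
[0.5733 0.3611 0.233 ]
```

Request:
{"fn": "servo_tool", "kwargs": {
  "moves": [
    {"dx": 21,"dy": 0,"dz": -1,"rx": 0,"ry": 0,"rz": 0},
    {"dx": 20,"dy": 0,"dz": -1,"rx": 0,"ry": 0,"rz": 0},
    {"dx": 0,"dy": 0,"dz": 0,"rx": 0,"ry": 0,"rz": 0}
  ]
}}

```text
clock: 23.35
eef_pos: [0.5697, 0.3589, 0.2268]
tool_rot: [[-0.002, -0.994, -0.112], [-0.002, -0.112, 0.994], [-1.0, 0.002, -0.001]]
contact_force: [-0.7, -0.0, 0.6]
finger_gap: 0.702
```

Request:
{"fn": "servo_tool", "kwargs": {
  "moves": [
    {"dx": 0,"dy": 0,"dz": 0,"rx": 0,"ry": 0,"rz": 0},
    {"dx": 0,"dy": 0,"dz": 0,"rx": 0,"ry": 0,"rz": 0},
    {"dx": 0,"dy": 0,"dz": 0,"rx": 0,"ry": 0,"rz": 0},
    {"dx": 0,"dy": 0,"dz": 0,"rx": 0,"ry": 0,"rz": 0},
    {"dx": 0,"dy": 0,"dz": 0,"rx": 0,"ry": 0,"rz": 0}
  ],
  "gripper": 0.27
}}

```text
clock: 23.85
eef_pos: [0.5701, 0.3596, 0.2282]
tool_rot: [[-0.0, -0.994, -0.112], [0.0, -0.112, 0.994], [-1.0, 0.0, 0.0]]
contact_force: [-0.6, 0.6, 0.5]
finger_gap: 0.267
```

Run:
```python
from h import *
st();snap('wrist','w16');crop('w16',100,50,400,350,2,'w16a')
```

```text
t 23.85 p [0.5701 0.3596 0.2282] q [-0.51  0.58 -0.17  1.35  0.1   1.22  1.  ] F [-0.6  0.6  0.5] gap 0.267
[[-0.0001 -0.9937 -0.1121]
 [ 0.0001 -0.1121  0.9937]
 [-1.      0.0001  0.0001]]
```

View pics/w16a.png

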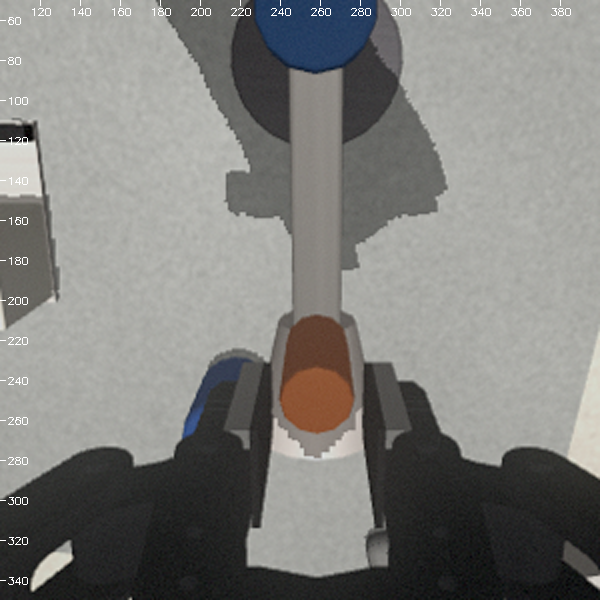

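Request:
{"fn": "servo_tool", "kwargs": {
  "moves": [
    {"dx": 0,"dy": 0.4,"dz": -8.9,"rx": 5.1,"ry": 0,"rz": 0},
    {"dx": 0,"dy": 0.4,"dz": -8.9,"rx": 5.1,"ry": 0,"rz": 0},
    {"dx": 0,"dy": 0.4,"dz": -8.9,"rx": 5.1,"ry": 0,"rz": 0},
    {"dx": 0,"dy": 0.4,"dz": -8.9,"rx": 5.1,"ry": 0,"rz": 0},
    {"dx": 0,"dy": 0.4,"dz": -8.9,"rx": 5.1,"ry": 0,"rz": 0},
    {"dx": 0,"dy": 0.4,"dz": -8.9,"rx": 5.1,"ry": 0,"rz": 0}
  ]
}}

```text
clock: 24.5
eef_pos: [0.5618, 0.3068, 0.2278]
tool_rot: [[-0.001, -0.911, 0.413], [-0.0, 0.413, 0.911], [-1.0, 0.0, -0.001]]
contact_force: [-0.0, 0.4, 0.2]
finger_gap: 0.273
```

Request:
{"fn": "servo_tool", "kwargs": {
  "moves": [
    {"dx": 0,"dy": 0.4,"dz": -8.9,"rx": 5.1,"ry": 0,"rz": 0},
    {"dx": 0,"dy": 0.4,"dz": -8.9,"rx": 5.1,"ry": 0,"rz": 0},
    {"dx": 0,"dy": 0.4,"dz": -8.9,"rx": 5.1,"ry": 0,"rz": 0},
    {"dx": 0,"dy": 0.4,"dz": -8.9,"rx": 5.1,"ry": 0,"rz": 0},
    {"dx": 0,"dy": 0.4,"dz": -8.9,"rx": 5.1,"ry": 0,"rz": 0},
    {"dx": 0,"dy": 0.4,"dz": -8.9,"rx": 5.1,"ry": 0,"rz": 0},
    {"dx": 0,"dy": 0,"dz": 0,"rx": 0,"ry": 0,"rz": 0}
  ]
}}

```text
clock: 25.2
eef_pos: [0.5277, 0.2659, 0.2281]
tool_rot: [[-0.001, -0.576, 0.818], [-0.001, 0.818, 0.576], [-1.0, -0.0, -0.001]]
contact_force: [-0.5, 0.0, -0.0]
finger_gap: 0.268
```

Run:
```python
from h import *
s=st();snap('wrist','w17');crop('w17',100,50,400,350,2,'w17a')
d=s['eef_pos'][:2]-np.array([.4715,.3495]);print(np.linalg.norm(d),np.degrees(np.arctan2(d[1],d[0])))
a=np.radians(-65);print(.4715+.1*np.cos(a),.3495+.1*np.sin(a))
plan([((.4715+.1*np.cos(a),.3495+.1*np.sin(a),.228),Rt(25),10)])
```

```text
t 25.2 p [0.5277 0.2659 0.2281] q [-0.58  0.45  0.11  1.59 -0.05  1.11  0.16] F [-0.5  0.  -0. ] gap 0.268
[[-0.0007 -0.5756  0.8178]
 [-0.0006  0.8178  0.5756]
 [-1.     -0.0001 -0.0009]]
0.100673040375269 -56.09850557026613
0.51376182617407 0.258869221296335
2 -> [0.5137 0.2589 0.228 ]
[{"dx": 0, "dy": 1, "dz": -8, "rx": 5.2, "ry": 0, "rz": 0}, {"dx": 0.1, "dy": 0.4, "dz": -8.2, "rx": 5.1, "ry": 0, "rz": 0}]
```

View pics/w17a.png

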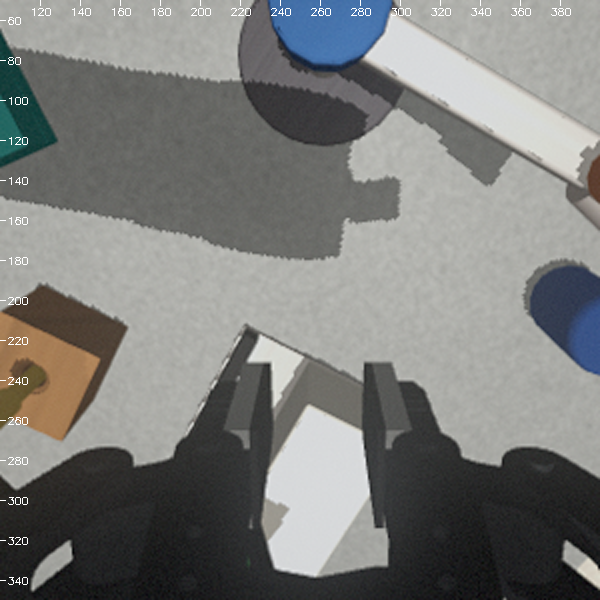

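Run:
```python
from h import *
print(onz('w16',258,250,.233), proj('w16',[.5701,.3596,.2282]))
snap('side','s17');snap('scene','sc17');crop('s17',150,230,400,384,3,'s17a');crop('sc17',250,180,450,380,3,'sc17a')
```

```text
[0.5735 0.3607 0.233 ] [256.7454 239.9537]
```

View pics/s17a.png

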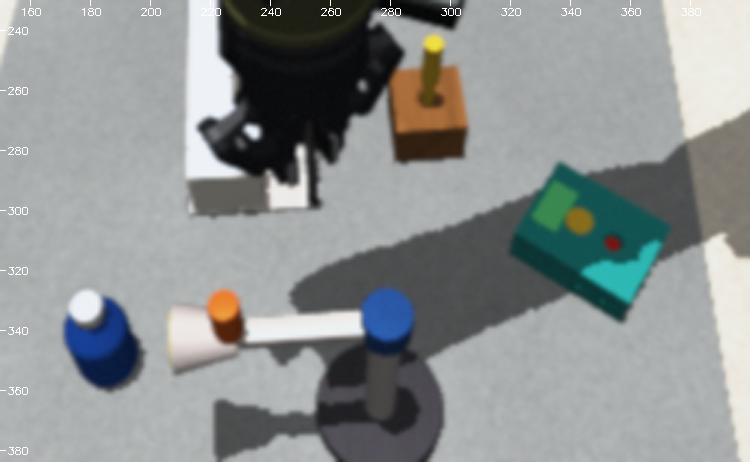

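View pics/sc17a.png

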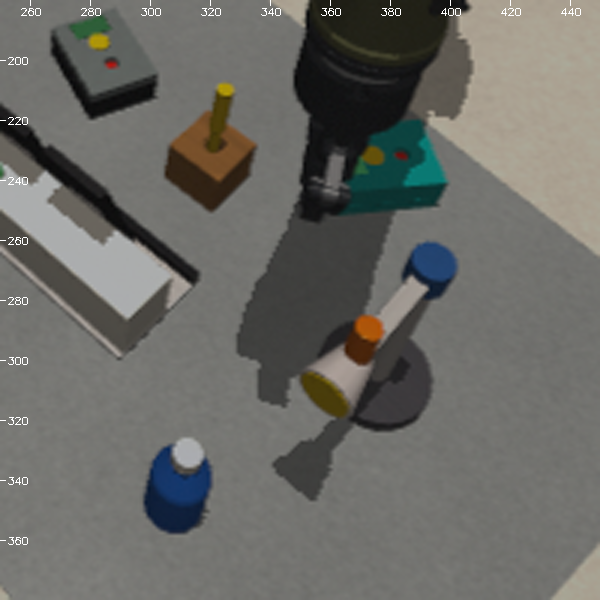

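Run:
```python
from h import *
d=np.load('pics/w16.npy',allow_pickle=True).item()['s'];p,M=d['eef_pos'],d['tool_rot']
for x in (.019,.012,.005,0,-.01):
  print(x,[proj('w16',p+M@np.array([x,y,.0113])).round(0).tolist() for y in (.011,-.011)])
```

```text
0.019 [[276.0, 209.0], [276.0, 243.0]]
0.012 [[277.0, 213.0], [276.0, 249.0]]
0.005 [[278.0, 217.0], [277.0, 254.0]]
0 [[278.0, 221.0], [278.0, 259.0]]
-0.01 [[280.0, 228.0], [279.0, 268.0]]
```

Run:
```python
from h import *
d=np.load('pics/s17.npy',allow_pickle=True).item()['s'];p,M=d['eef_pos'],d['tool_rot']
for x in (.019,.0,-.012,-.03):
  print(x,[(proj('s17',p+M@np.array([x,y,z])).round(1).tolist(),proj('sc17',p+M@np.array([x,y,z])).round(1).tolist()) for y in (.0,) for z in (-.0113,.0113)])
crop('s17',190,240,290,310,8,'s17b');crop('sc17',320,200,400,260,8,'sc17b',10)
```

```text
0.019 [([256.5, 287.5], [352.0, 248.1]), ([246.9, 293.1], [350.8, 256.3])]
0.0 [([256.4, 283.0], [353.7, 243.4]), ([246.6, 288.7], [352.5, 251.7])]
-0.012 [([256.3, 280.1], [354.7, 240.4]), ([246.4, 285.9], [353.6, 248.7])]
-0.03 [([256.2, 275.6], [356.4, 235.7]), ([246.1, 281.4], [355.2, 244.1])]
```

View pics/s17b.png

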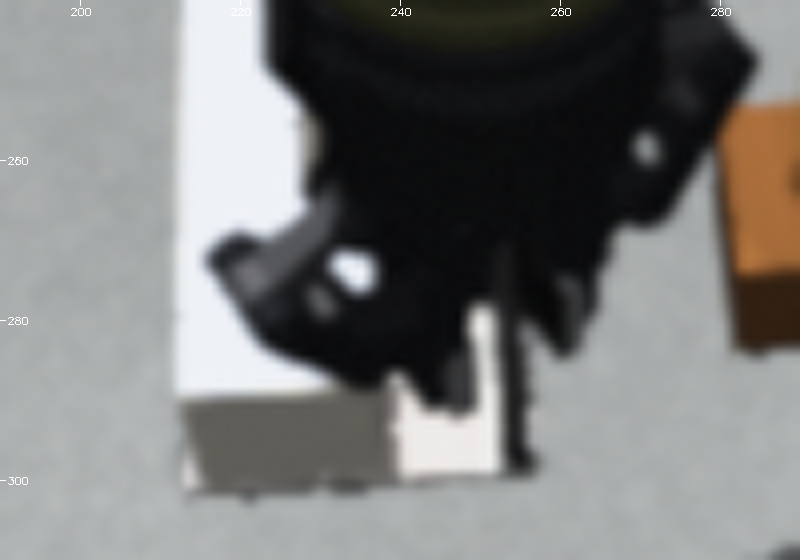

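View pics/sc17b.png

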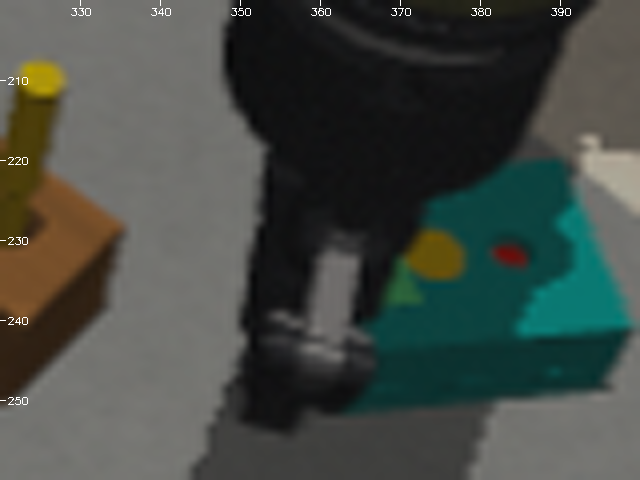

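Run:
```python
from h import *
plan([((.55,.28,.25),Rt(55),30),((.572,.3605,.25),Rt(96.2),30),((.572,.3605,.215),Rt(96.2),15)])
```

```text
3 -> [0.5499 0.28   0.25  ]
9 -> [0.572  0.3605 0.25  ]
12 -> [0.572  0.3605 0.215 ]
[{"dx": -7, "dy": -1, "dz": 8, "rx": -6.5, "ry": 0, "rz": 0}, {"dx": -8, "dy": -1, "dz": 9, "rx": -6.6, "ry": 0, "rz": 0}, {"dx": -7.1, "dy": -2.6, "dz": 7.6, "rx": -6.5, "ry": 0, "rz": 0}, {"dx": 0, "dy": 5, "dz": 13, "rx": -6.9, "ry": 0, "rz": 0}, {"dx": 0, "dy": 3, "dz": 14, "rx": -6.8, "ry": 0, "rz": 0}, {"dx": 0, "dy": 1, "dz": 13, "rx": -6.9, "ry": 0, "rz": 0}, {"dx": 0, "dy": 0, "dz": 14, "rx": -6.9, "ry": 0, "rz": 0}, {"dx": 0, "dy": -2, "dz": 14, "rx": -6.8, "ry": 0, "rz": 0}, {"dx": 0, "dy": -3.5, "dz": 13.6, "rx": -6.9, "ry": 0, "rz": 0}, {"dx": 12, "dy": 0, "dz": 0, "rx": 0, "ry": 0, "rz": 0}, {"dx": 11, "dy": 0, "dz": 0, "rx": 0, "ry": 0, "rz": 0}, {"dx": 12, "dy": 0, "dz": 0, "rx": 0, "ry": 0, "rz": 0}]
```

Request:
{"fn": "servo_tool", "kwargs": {
  "moves": [
    {"dx": -10,"dy": -1,"dz": 8,"rx": -6.5,"ry": 0,"rz": 0},
    {"dx": -8,"dy": -1,"dz": 9,"rx": -6.6,"ry": 0,"rz": 0},
    {"dx": -7,"dy": -3,"dz": 8,"rx": -6.5,"ry": 0,"rz": 0},
    {"dx": 0,"dy": 5,"dz": 13,"rx": -6.9,"ry": 0,"rz": 0},
    {"dx": 0,"dy": 3,"dz": 14,"rx": -6.8,"ry": 0,"rz": 0},
    {"dx": 0,"dy": 1,"dz": 13,"rx": -6.9,"ry": 0,"rz": 0},
    {"dx": 0,"dy": 0,"dz": 14,"rx": -6.9,"ry": 0,"rz": 0},
    {"dx": 0,"dy": -2,"dz": 14,"rx": -6.8,"ry": 0,"rz": 0},
    {"dx": 0,"dy": -3,"dz": 14,"rx": -6.9,"ry": 0,"rz": 0},
    {"dx": 0,"dy": 0,"dz": 0,"rx": 0,"ry": 0,"rz": 0},
    {"dx": 0,"dy": 0,"dz": 0,"rx": 0,"ry": 0,"rz": 0}
  ],
  "gripper": 0.45
}}

```text
clock: 26.45
eef_pos: [0.5722, 0.3601, 0.2522]
tool_rot: [[-0.001, -0.995, -0.103], [-0.001, -0.103, 0.995], [-1.0, 0.001, -0.001]]
contact_force: [0.0, -0.9, 0.4]
finger_gap: 0.448
```

Run:
```python
from h import *
st();plan([((.572,.3605,.206),Rt(96.2),15)])
```

```text
t 26.45 p [0.5722 0.3601 0.2522] q [-0.51  0.57 -0.16  1.3   0.09  1.28  1.  ] F [ 0.  -0.9  0.4] gap 0.448
[[-0.0013 -0.9947 -0.1028]
 [-0.0007 -0.1028  0.9947]
 [-1.      0.0013 -0.0006]]
4 -> [0.572  0.3605 0.206 ]
[{"dx": 12, "dy": 0, "dz": 0, "rx": -0.1, "ry": 0, "rz": 0}, {"dx": 11, "dy": 0, "dz": 0, "rx": -0.1, "ry": 0, "rz": 0}, {"dx": 12, "dy": 0, "dz": 0, "rx": 0, "ry": 0, "rz": -0.1}, {"dx": 11.2, "dy": 0.1, "dz": 0.5, "rx": -0.1, "ry": 0, "rz": 0}]
```

Request:
{"fn": "servo_tool", "kwargs": {
  "moves": [
    {"dx": 12,"dy": 0,"dz": 0,"rx": -0.3,"ry": 0,"rz": 0},
    {"dx": 11,"dy": 0,"dz": 0,"rx": 0,"ry": 0,"rz": 0},
    {"dx": 12,"dy": 0,"dz": 0,"rx": 0,"ry": 0,"rz": 0},
    {"dx": 5,"dy": 0,"dz": 0,"rx": 0,"ry": 0,"rz": 0},
    {"dx": 0,"dy": 0,"dz": 0,"rx": 0,"ry": 0,"rz": 0}
  ]
}}

```text
clock: 26.95
eef_pos: [0.5715, 0.3598, 0.2113]
tool_rot: [[-0.003, -0.994, -0.11], [-0.002, -0.11, 0.994], [-1.0, 0.003, -0.001]]
contact_force: [-0.2, 0.7, 0.0]
finger_gap: 0.45
```

Request:
{"fn": "servo_tool", "kwargs": {
  "moves": [
    {"dx": 0,"dy": 0,"dz": 0,"rx": 0,"ry": 0,"rz": 0},
    {"dx": 0,"dy": 0,"dz": 0,"rx": 0,"ry": 0,"rz": 0},
    {"dx": 0,"dy": 0,"dz": 0,"rx": 0,"ry": 0,"rz": 0},
    {"dx": 0,"dy": 0,"dz": 0,"rx": 0,"ry": 0,"rz": 0}
  ],
  "gripper": 0.1
}}

```text
clock: 27.35
eef_pos: [0.5723, 0.3604, 0.2133]
tool_rot: [[0.0, -0.994, -0.11], [0.0, -0.11, 0.994], [-1.0, -0.0, 0.0]]
contact_force: [-0.2, -0.6, 2.3]
finger_gap: 0.201
```

Request:
{"fn": "servo_tool", "kwargs": {
  "moves": [
    {"dx": 0,"dy": 0.4,"dz": -8.8,"rx": 5,"ry": 0,"rz": 0},
    {"dx": 0,"dy": 0.4,"dz": -8.8,"rx": 5,"ry": 0,"rz": 0},
    {"dx": 0,"dy": 0.4,"dz": -8.8,"rx": 5,"ry": 0,"rz": 0},
    {"dx": 0,"dy": 0.4,"dz": -8.8,"rx": 5,"ry": 0,"rz": 0},
    {"dx": 0,"dy": 0.4,"dz": -8.8,"rx": 5,"ry": 0,"rz": 0},
    {"dx": 0,"dy": 0.4,"dz": -8.8,"rx": 5,"ry": 0,"rz": 0}
  ]
}}

```text
clock: 27.95
eef_pos: [0.5651, 0.3093, 0.2133]
tool_rot: [[0.002, -0.915, 0.405], [0.002, 0.405, 0.915], [-1.0, -0.001, 0.002]]
contact_force: [3.0, 2.0, 0.3]
finger_gap: 0.2
```

Run:
```python
from h import *
s=st();snap('wrist','w18');crop('w18',100,50,400,350,2,'w18a')
d=s['eef_pos'][:2]-np.array([.4715,.3495]);print(np.linalg.norm(d),np.degrees(np.arctan2(d[1],d[0])))
```

```text
t 27.95 p [0.5651 0.3093 0.2133] q [-0.52  0.54 -0.02  1.47  0.01  1.13  0.6 ] F [3.  2.  0.3] gap 0.2
[[ 0.002  -0.9145  0.4046]
 [ 0.0017  0.4046  0.9145]
 [-1.     -0.0011  0.0024]]
0.10182974107331216 -23.25462624640261
```

View pics/w18a.png

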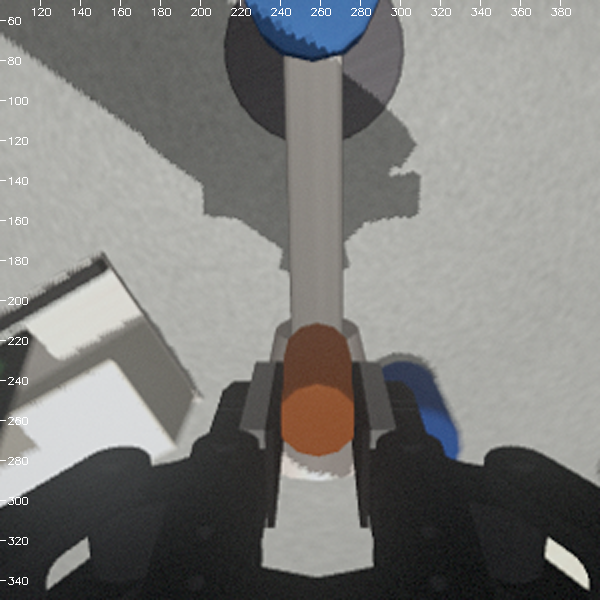

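Request:
{"fn": "servo_tool", "kwargs": {
  "moves": [
    {"dx": 0,"dy": 0.4,"dz": -8.8,"rx": 5,"ry": 0,"rz": 0},
    {"dx": 0,"dy": 0.4,"dz": -8.8,"rx": 5,"ry": 0,"rz": 0},
    {"dx": 0,"dy": 0.4,"dz": -8.8,"rx": 5,"ry": 0,"rz": 0},
    {"dx": 0,"dy": 0.4,"dz": -8.8,"rx": 5,"ry": 0,"rz": 0},
    {"dx": 0,"dy": 0.4,"dz": -8.8,"rx": 5,"ry": 0,"rz": 0},
    {"dx": 0,"dy": 0.4,"dz": -8.8,"rx": 5,"ry": 0,"rz": 0},
    {"dx": 0,"dy": 0.4,"dz": -8.8,"rx": 5,"ry": 0,"rz": 0},
    {"dx": 0,"dy": 0,"dz": 0,"rx": 0,"ry": 0,"rz": 0},
    {"dx": 0,"dy": 0,"dz": 0,"rx": 0,"ry": 0,"rz": 0}
  ]
}}

```text
clock: 28.9
eef_pos: [0.5245, 0.2629, 0.2132]
tool_rot: [[0.0, -0.523, 0.853], [-0.001, 0.853, 0.523], [-1.0, -0.001, -0.0]]
contact_force: [0.7, -1.6, 2.7]
finger_gap: 0.202
```

Run:
```python
from h import *
s=st();snap('wrist','w19');snap('side','s19');crop('w19',100,50,400,350,2,'w19a');crop('s19',150,180,350,384,3,'s19a')
d=s['eef_pos'][:2]-np.array([.4715,.3495]);print(np.linalg.norm(d),np.degrees(np.arctan2(d[1],d[0])))
a=np.radians(-64.5);plan([((.4715+.101*np.cos(a),.3495+.101*np.sin(a),.213),Rt(25.5),10)])
```

```text
t 28.9 p [0.5245 0.2629 0.2132] q [-0.6   0.45  0.14  1.63 -0.07  1.07  0.11] F [ 0.7 -1.6  2.7] gap 0.202
[[ 0.0002 -0.5225  0.8526]
 [-0.0006  0.8526  0.5225]
 [-1.     -0.0006 -0.0001]]
0.10152663579323785 -58.520562862088745
2 -> [0.5149 0.2584 0.213 ]
[{"dx": 0, "dy": 1, "dz": -5, "rx": 3, "ry": 0, "rz": 0}, {"dx": 0.2, "dy": -0.2, "dz": -5.6, "rx": 3, "ry": 0, "rz": 0}]
```

View pics/w19a.png

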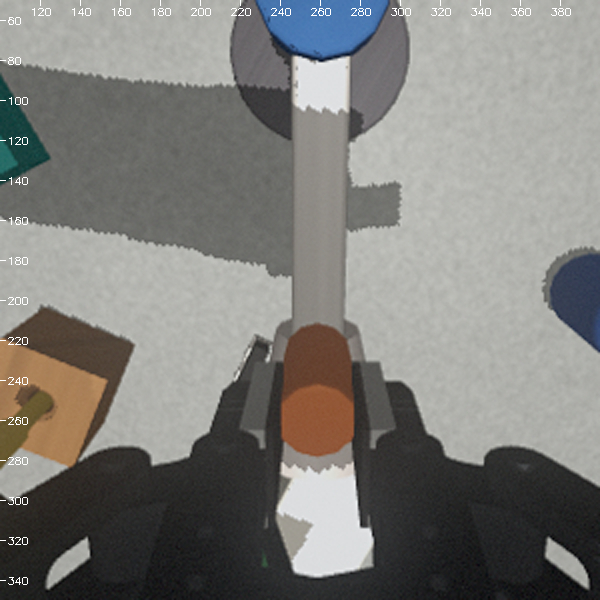

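Request:
{"fn": "servo_tool", "kwargs": {
  "moves": [
    {"dx": 0,"dy": 0.3,"dz": -5.3,"rx": 3,"ry": 0,"rz": 0},
    {"dx": 0,"dy": 0.3,"dz": -5.3,"rx": 3,"ry": 0,"rz": 0},
    {"dx": 0,"dy": 0,"dz": 0,"rx": 0,"ry": 0,"rz": 0},
    {"dx": 0,"dy": 0,"dz": 0,"rx": 0,"ry": 0,"rz": 0}
  ]
}}

```text
clock: 29.4
eef_pos: [0.5154, 0.2581, 0.2132]
tool_rot: [[0.001, -0.43, 0.903], [-0.0, 0.903, 0.43], [-1.0, -0.001, 0.0]]
contact_force: [2.6, -2.2, 4.2]
finger_gap: 0.203
```

Request:
{"fn": "servo_tool", "kwargs": {
  "moves": [
    {"dx": 0,"dy": 0,"dz": 0,"rx": 0,"ry": 0,"rz": 0},
    {"dx": 0,"dy": 0,"dz": 0,"rx": 0,"ry": 0,"rz": 0},
    {"dx": 0,"dy": 0,"dz": 0,"rx": 0,"ry": 0,"rz": 0},
    {"dx": -20,"dy": 0,"dz": 0,"rx": 0,"ry": 0,"rz": 0},
    {"dx": -40,"dy": 0,"dz": 0,"rx": 0,"ry": 0,"rz": 0},
    {"dx": -40,"dy": 0,"dz": 0,"rx": 0,"ry": 0,"rz": 0},
    {"dx": -40,"dy": 0,"dz": 0,"rx": 0,"ry": 0,"rz": 0},
    {"dx": 0,"dy": 0,"dz": 0,"rx": 0,"ry": 0,"rz": 0},
    {"dx": 0,"dy": 0,"dz": 0,"rx": 0,"ry": 0,"rz": 0}
  ],
  "gripper": 0.5
}}

```text
clock: 30.3
eef_pos: [0.5145, 0.2587, 0.3531]
tool_rot: [[-0.0, -0.429, 0.903], [0.001, 0.903, 0.429], [-1.0, 0.0, 0.0]]
contact_force: [0.5, 1.0, 0.1]
finger_gap: 0.5
```

Run:
```python
from h import *
s=st();snap('wrist','w20');snap('side','s20');snap('scene','sc20');crop('w20',50,0,450,300,2,'w20a');crop('s20',150,150,350,384,3,'s20a')
```

```text
t 30.3 p [0.5145 0.2587 0.3531] q [-0.62  0.36  0.18  1.4  -0.06  1.39 -0.  ] F [0.5 1.  0.1] gap 0.5
[[-0.     -0.4287  0.9034]
 [ 0.0005  0.9034  0.4287]
 [-1.      0.0005  0.0002]]
```

View pics/w20a.png

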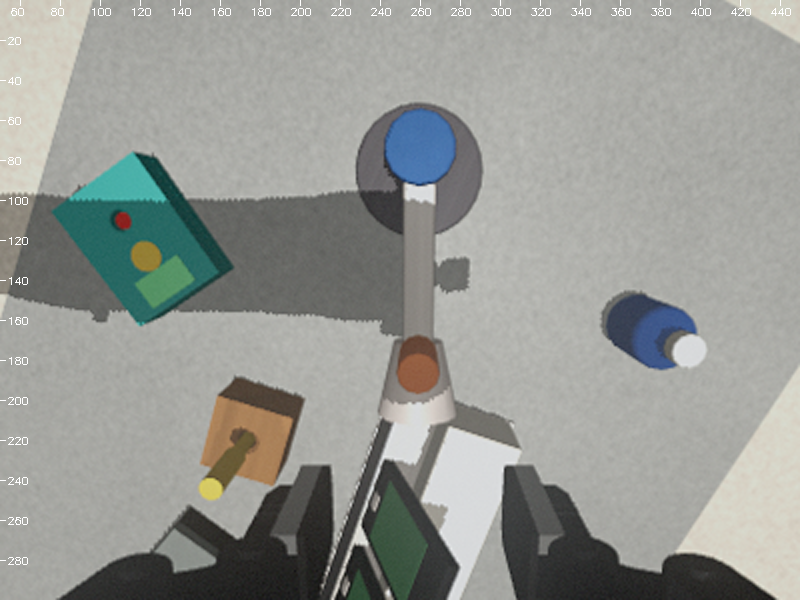

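View pics/s20a.png

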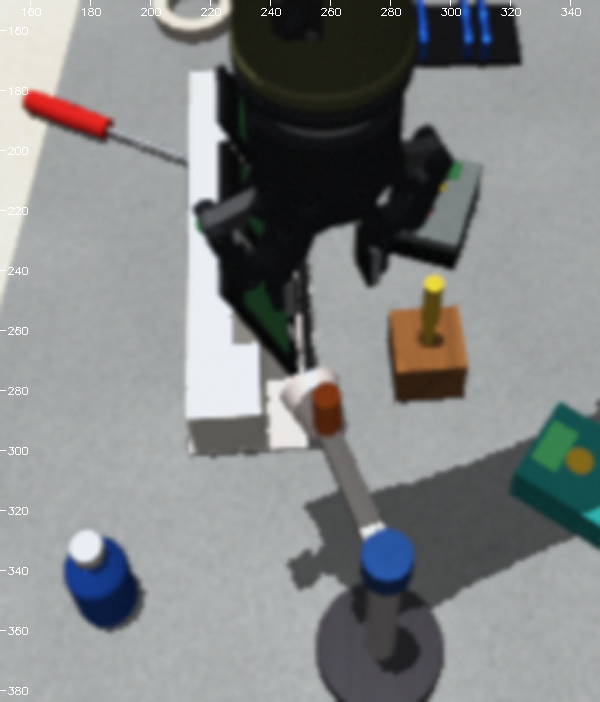

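Run:
```python
from h import *
k=onz('w20',258.8,186.5,.233);d=onz('w20',259.5,84.5,.008);c=onz('w20',260,73.5,.205);a1=onz('w20',259.3,105,.187);a2=onz('w20',259.2,160,.187)
print(k,d,c,a1,a2)
k2,e=tri(('w20',258.8,186.5),('s20',258.7,309/3*1+0+150-0+0-0 if 0 else 279.5));print(k2,e)
dot=np.array([.6341,.0092])
for P,Q in((d,k),(c,k),(a1,a2),((.4715,.3495,0),k)):
    v=(np.array(Q)-np.array(P))[:2];n=np.linalg.norm(v);v/=n;w=dot-np.array(Q)[:2];print(n,np.degrees(np.arctan2(v[1],v[0])),'miss',v[0]*w[1]-v[1]*w[0])
```

```text
[0.5162 0.2584 0.233 ] [0.4738 0.3512 0.008 ] [0.4746 0.3485 0.205 ] [0.4859 0.3234 0.187 ] [0.5096 0.2735 0.187 ]
[0.5144 0.2617 0.2464] [np.float64(0.2590079356049962), np.float64(0.11710100983912229)]
0.1020329397103331 -65.44051148809132 miss 0.0036737527924818048
0.0992080549422597 -65.2051357644809 miss 0.002541092554092267
0.05513278330964179 -64.61648396665362 miss -0.0007964370744090316
0.10142541779703212 -63.873089832807175 miss -0.003869143660037433
```

Run:
```python
from h import *
plan([((.437,.107,.27),Rt(14))])
for z in (.055,): print('hole',onz('w20',171,220,z))
print('top',onz('w20',155.3,244.5,.14))
```

```text
5 -> [0.437 0.107 0.27 ]
[{"dx": 16, "dy": -21, "dz": -27, "rx": 2.3, "ry": 0, "rz": 0}, {"dx": 17, "dy": -22, "dz": -26, "rx": 2.2, "ry": -0.1, "rz": 0}, {"dx": 16, "dy": -22, "dz": -25, "rx": 2.3, "ry": 0, "rz": 0}, {"dx": 16, "dy": -24, "dz": -24, "rx": 2.3, "ry": -0.1, "rz": 0}, {"dx": 16.5, "dy": -24.9, "dz": -23.2, "rx": 2.3, "ry": 0, "rz": 0}]
hole [0.4361 0.1087 0.055 ]
top [0.4391 0.1087 0.14  ]
```

Request:
{"fn": "servo_tool", "kwargs": {
  "moves": [
    {"dx": 0,"dy": -21,"dz": -27,"rx": 2.3,"ry": 0,"rz": 0},
    {"dx": 17,"dy": -22,"dz": -26,"rx": 2.2,"ry": 0,"rz": 0},
    {"dx": 16,"dy": -22,"dz": -25,"rx": 2.3,"ry": 0,"rz": 0},
    {"dx": 16,"dy": -24,"dz": -24,"rx": 2.3,"ry": 0,"rz": 0},
    {"dx": 16,"dy": -25,"dz": -23,"rx": 2.3,"ry": 0,"rz": 0},
    {"dx": 16,"dy": 0,"dz": 0,"rx": 0,"ry": 0,"rz": 0},
    {"dx": 0,"dy": 0,"dz": 0,"rx": 0,"ry": 0,"rz": 0},
    {"dx": 0,"dy": 0,"dz": 0,"rx": 0,"ry": 0,"rz": 0}
  ]
}}

```text
clock: 31.25
eef_pos: [0.4379, 0.1076, 0.2716]
tool_rot: [[-0.002, -0.242, 0.97], [-0.001, 0.97, 0.242], [-1.0, -0.0, -0.002]]
contact_force: [0.3, 0.3, -0.3]
finger_gap: 0.497
```

Run:
```python
from h import *
s=st();snap('wrist','w21');crop('w21',100,0,500,300,2,'w21a')
```

```text
t 31.25 p [0.4379 0.1076 0.2716] q [-0.51  0.2   0.26  1.85 -0.06  1.1   0.02] F [ 0.3  0.3 -0.3] gap 0.497
[[-0.002  -0.2417  0.9704]
 [-0.0006  0.9704  0.2417]
 [-1.     -0.0001 -0.0021]]
```

View pics/w21a.png

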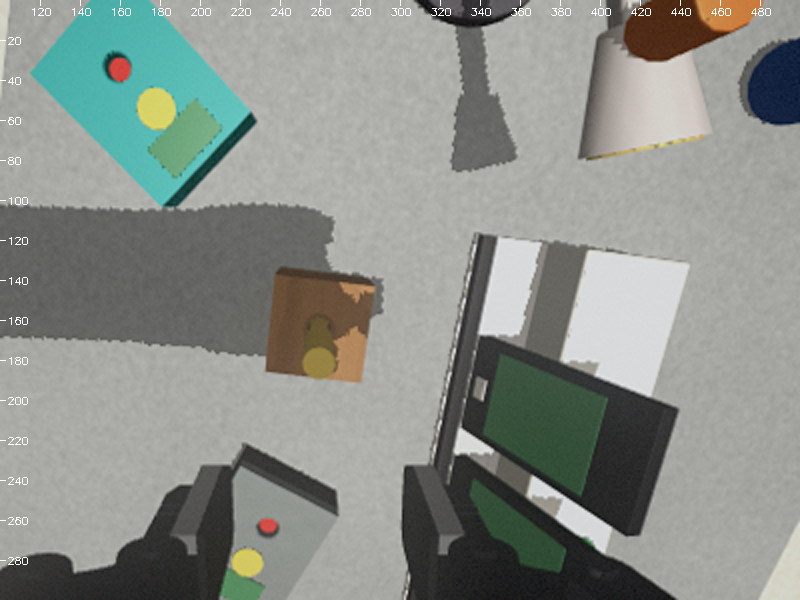

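Run:
```python
from h import *
t=onz('w21',259.5,181,.14);h=onz('w21',259.5,163,.055);print(t,h,'recess',onz('w21',234,263,.042),onz('w21',234.2,263.2,.036))
plan([((t[0],t[1],.16),Rt(14)),((t[0],t[1],.115),Rt(14),20)])
```

```text
[0.4391 0.1095 0.14  ] [0.4389 0.1112 0.055 ] recess [ 0.4394 -0.0352  0.042 ] [ 0.44   -0.0387  0.036 ]
3 -> [0.4392 0.1094 0.16  ]
6 -> [0.4392 0.1095 0.115 ]
[{"dx": 37, "dy": 0, "dz": 0, "rx": 0, "ry": 0, "rz": 0}, {"dx": 38, "dy": 1, "dz": 1, "rx": 0, "ry": 0, "rz": 0}, {"dx": 37, "dy": 0.4, "dz": 0.3, "rx": 0, "ry": -0.1, "rz": 0}, {"dx": 15, "dy": 0, "dz": 0, "rx": 0, "ry": 0, "rz": 0}, {"dx": 15, "dy": 0, "dz": 0, "rx": 0, "ry": 0, "rz": 0}, {"dx": 15, "dy": 0.1, "dz": 0, "rx": 0, "ry": 0, "rz": 0}]
```

Request:
{"fn": "servo_tool", "kwargs": {
  "moves": [
    {"dx": 37,"dy": 0,"dz": 0,"rx": 0,"ry": 0,"rz": 0},
    {"dx": 38,"dy": 1,"dz": 1,"rx": 0,"ry": -0.1,"rz": 0},
    {"dx": 20,"dy": 1,"dz": 0,"rx": 0,"ry": 0,"rz": 0},
    {"dx": 0,"dy": 0,"dz": 0,"rx": 0,"ry": 0,"rz": 0},
    {"dx": 0,"dy": 0,"dz": 0,"rx": 0,"ry": 0,"rz": 0}
  ]
}}

```text
clock: 31.8
eef_pos: [0.4392, 0.1098, 0.1775]
tool_rot: [[0.001, -0.242, 0.97], [0.0, 0.97, 0.242], [-1.0, -0.0, 0.001]]
contact_force: [-0.6, 0.0, -0.5]
finger_gap: 0.503
```

Run:
```python
from h import *
s=st();snap('wrist','w22');crop('w22',160,100,360,300,3,'w22a')
```

```text
t 31.8 p [0.4392 0.1098 0.1775] q [-0.49  0.3   0.25  2.01 -0.1   0.84  0.06] F [-0.6  0.  -0.5] gap 0.503
[[ 0.0014 -0.2416  0.9704]
 [ 0.      0.9704  0.2416]
 [-1.     -0.0003  0.0013]]
```

View pics/w22a.png

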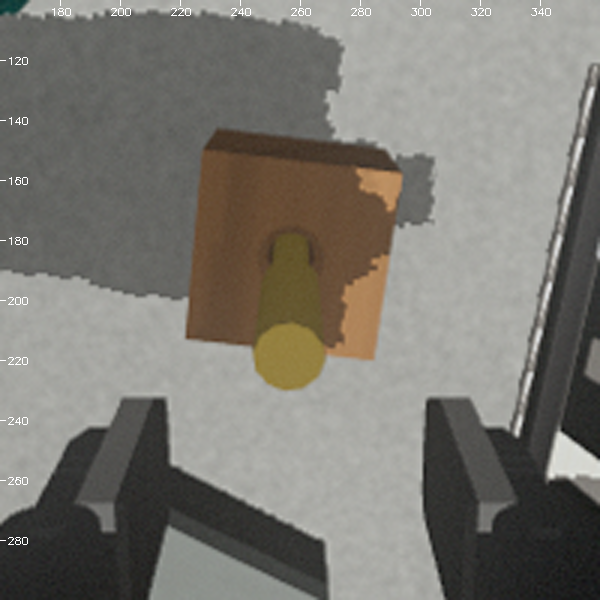

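Run:
```python
from h import *
t=onz('w22',256.5,218.7,.14);print(t)
plan([((t[0],t[1],.115),Rt(14),25)])
```

```text
[0.4391 0.1088 0.14  ]
3 -> [0.4391 0.1089 0.115 ]
[{"dx": 21, "dy": 0, "dz": 0, "rx": 0, "ry": 0.1, "rz": 0}, {"dx": 21, "dy": 0, "dz": -1, "rx": 0, "ry": 0, "rz": 0}, {"dx": 21.1, "dy": -0.7, "dz": 0.2, "rx": 0, "ry": 0.1, "rz": 0}]
```

Request:
{"fn": "servo_tool", "kwargs": {
  "moves": [
    {"dx": 21,"dy": 0,"dz": 0,"rx": 0,"ry": 0,"rz": 0},
    {"dx": 21,"dy": -0.5,"dz": 0,"rx": 0,"ry": 0,"rz": 0},
    {"dx": 21,"dy": -0.5,"dz": 0,"rx": 0,"ry": 0.1,"rz": 0},
    {"dx": 0,"dy": 0,"dz": 0,"rx": 0,"ry": 0,"rz": 0},
    {"dx": 0,"dy": 0,"dz": 0,"rx": 0,"ry": 0,"rz": 0}
  ]
}}

```text
clock: 32.35
eef_pos: [0.4397, 0.1085, 0.1151]
tool_rot: [[0.001, -0.241, 0.971], [0.0, 0.971, 0.241], [-1.0, -0.0, 0.001]]
contact_force: [0.0, 0.2, 0.4]
finger_gap: 0.5
```

Request:
{"fn": "servo_tool", "kwargs": {
  "moves": [
    {"dx": 0,"dy": 0,"dz": 0,"rx": 0,"ry": 0,"rz": 0},
    {"dx": 0,"dy": 0,"dz": 0,"rx": 0,"ry": 0,"rz": 0},
    {"dx": 0,"dy": 0,"dz": 0,"rx": 0,"ry": 0,"rz": 0},
    {"dx": 0,"dy": 0,"dz": 0,"rx": 0,"ry": 0,"rz": 0},
    {"dx": 0,"dy": 0,"dz": 0,"rx": 0,"ry": 0,"rz": 0}
  ],
  "gripper": 0.05
}}

```text
clock: 32.85
eef_pos: [0.4397, 0.1085, 0.1151]
tool_rot: [[0.002, -0.241, 0.971], [0.001, 0.971, 0.241], [-1.0, 0.0, 0.002]]
contact_force: [-1.1, -0.1, 7.4]
finger_gap: 0.154
```

Run:
```python
from h import *
s=st();snap('wrist','w23');crop('w23',160,100,360,300,3,'w23a')
```

```text
t 32.85 p [0.4397 0.1085 0.1151] q [-0.46  0.39  0.23  2.09 -0.14  0.67  0.1 ] F [-1.1 -0.1  7.4] gap 0.154
[[ 0.0016 -0.2408  0.9706]
 [ 0.0005  0.9706  0.2408]
 [-1.      0.0001  0.0017]]
```

View pics/w23a.png

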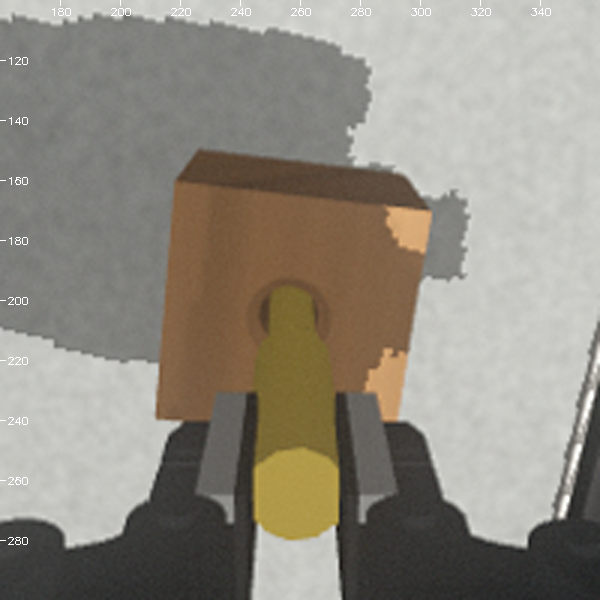

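Run:
```python
from h import *
plan([((.4397,.1085,.21),Rt(14),30),((.439,-.02,.21),Rt(0))])
```

```text
4 -> [0.4397 0.1085 0.21  ]
8 -> [ 0.439 -0.02   0.21 ]
[{"dx": -24, "dy": 0, "dz": 0, "rx": 0, "ry": 0, "rz": 0}, {"dx": -23, "dy": 0, "dz": 0, "rx": 0, "ry": 0, "rz": 0}, {"dx": -24, "dy": 0, "dz": 0, "rx": -0.1, "ry": 0.1, "rz": 0}, {"dx": -23.9, "dy": 0, "dz": 0.2, "rx": 0, "ry": 0, "rz": 0}, {"dx": 0, "dy": -31, "dz": -8, "rx": 3.5, "ry": 0, "rz": 0}, {"dx": 0, "dy": -32, "dz": -6, "rx": 3.5, "ry": 0, "rz": 0}, {"dx": 0, "dy": -32, "dz": -4, "rx": 3.5, "ry": 0, "rz": 0}, {"dx": 0, "dy": -31.6, "dz": -2.3, "rx": 3.5, "ry": 0, "rz": 0}]
```

Request:
{"fn": "servo_tool", "kwargs": {
  "moves": [
    {"dx": -24,"dy": 0,"dz": 0,"rx": 0,"ry": 0,"rz": 0},
    {"dx": -24,"dy": 0,"dz": 0,"rx": 0,"ry": 0,"rz": 0},
    {"dx": -24,"dy": 0,"dz": 0,"rx": 0,"ry": 0,"rz": 0},
    {"dx": -24,"dy": 0,"dz": 0,"rx": 0,"ry": 0,"rz": 0},
    {"dx": 0,"dy": -31.5,"dz": -8,"rx": 0,"ry": 0,"rz": 0},
    {"dx": 0,"dy": -31.5,"dz": -8,"rx": 0,"ry": 0,"rz": 0},
    {"dx": 0,"dy": -31.5,"dz": -8,"rx": 0,"ry": 0,"rz": 0},
    {"dx": 0,"dy": -31.5,"dz": -8,"rx": 0,"ry": 0,"rz": 0},
    {"dx": 0,"dy": 0,"dz": 0,"rx": 0,"ry": 0,"rz": 0},
    {"dx": 0,"dy": 0,"dz": 0,"rx": 0,"ry": 0,"rz": 0}
  ]
}}

```text
clock: 33.9
eef_pos: [0.4382, -0.0221, 0.2104]
tool_rot: [[0.0, -0.239, 0.971], [0.0, 0.971, 0.239], [-1.0, -0.0, 0.0]]
contact_force: [-0.0, 1.0, -0.8]
finger_gap: 0.151
```

Run:
```python
from h import *
s=st();snap('wrist','w24');crop('w24',160,100,360,300,3,'w24a');snap('side','s24');crop('s24',230,180,330,280,6,'s24a')
```

```text
t 33.9 p [ 0.4382 -0.0221  0.2104] q [-0.26  0.24  0.32  1.99 -0.1   0.93  0.35] F [-0.   1.  -0.8] gap 0.151
[[ 0.0001 -0.239   0.971 ]
 [ 0.      0.971   0.239 ]
 [-1.     -0.      0.0001]]
```

View pics/w24a.png

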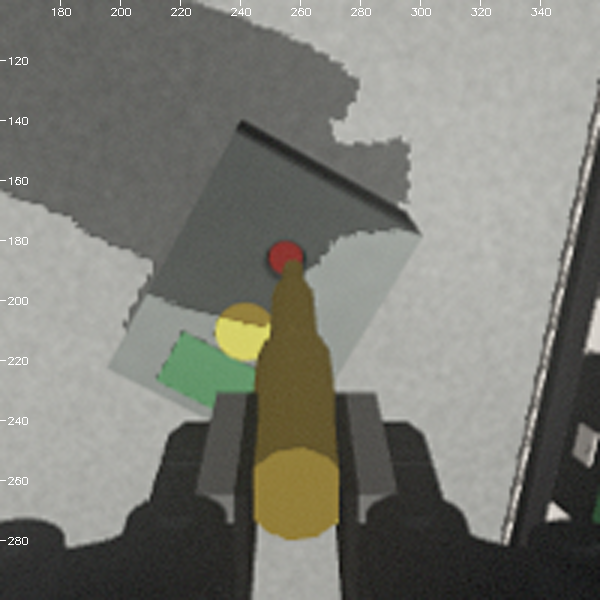

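View pics/s24a.png

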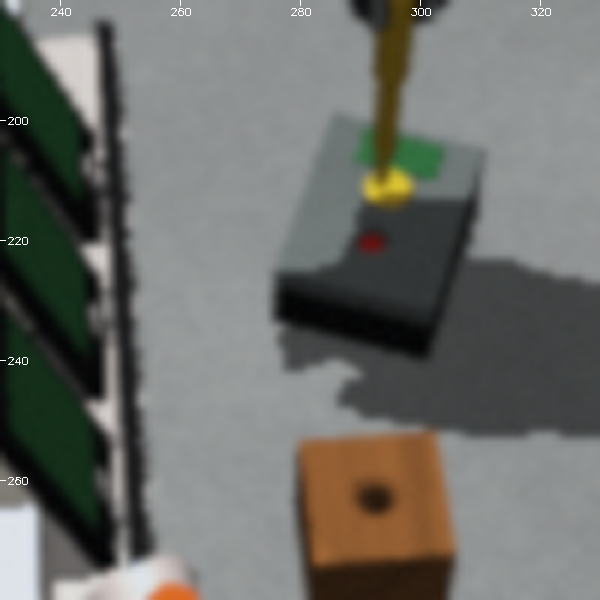

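Run:
```python
from h import *
d=np.load('pics/w24.npy',allow_pickle=True).item()['s'];p,M=d['eef_pos'],d['tool_rot']
for x in (.1,.105,.11): print('tip proj',proj('w24',p+M@np.array([x,0,0])),proj('s24',p+M@np.array([x,0,0])))
print('ring',onz('w24',255.3,185.3,.042),'btn',onz('w24',255.3,185.3,.036),'side',onz('s24',292,220,.036),onz('s24',292,219.8,.042))
t=proj('s24',p+M@np.array([.105,0,0]))
```

```text
tip proj [257.3636 191.5844] [292.5616 208.243 ]
tip proj [257.3775 190.02  ] [292.4508 209.4035]
tip proj [257.3909 188.5114] [292.3407 210.5554]
ring [ 0.4388 -0.0345  0.042 ] btn [ 0.4391 -0.036   0.036 ] side [ 0.4352 -0.0383  0.036 ] [ 0.4356 -0.0346  0.042 ]
```

Request:
{"fn": "servo_tool", "kwargs": {
  "moves": [
    {"dx": 0,"dy": -13,"dz": -2.5,"rx": 0,"ry": 0,"rz": 0},
    {"dx": 25,"dy": 0,"dz": 0,"rx": 0,"ry": 0,"rz": 0},
    {"dx": 25,"dy": 0,"dz": 0,"rx": 0,"ry": 0,"rz": 0},
    {"dx": 0,"dy": 0,"dz": 0,"rx": 0,"ry": 0,"rz": 0},
    {"dx": 0,"dy": 0,"dz": 0,"rx": 0,"ry": 0,"rz": 0}
  ]
}}

```text
clock: 34.5
eef_pos: [0.4389, -0.0341, 0.1602]
tool_rot: [[-0.002, -0.242, 0.97], [-0.0, 0.97, 0.242], [-1.0, 0.0, -0.002]]
contact_force: [-0.9, -0.0, -0.1]
finger_gap: 0.153
```

Run:
```python
from h import *
s=st();snap('wrist','w25');crop('w25',200,140,320,240,6,'w25a');snap('scene','sc25');crop('sc25',250,160,330,230,8,'sc25a',10)
p,M=s['eef_pos'],s['tool_rot']
print(proj('w25',p+M@np.array([.105,0,0])),proj('sc25',p+M@np.array([.105,0,0])))
snap('side','s25');crop('s25',260,190,330,250,8,'s25a',10);print(proj('s25',p+M@np.array([.105,0,0])))
```

```text
t 34.5 p [ 0.4389 -0.0341  0.1602] q [-0.22  0.31  0.31  2.06 -0.13  0.79  0.42] F [-0.9 -0.  -0.1] gap 0.153
[[-0.0017 -0.2422  0.9702]
 [-0.0002  0.9702  0.2422]
 [-1.      0.0002 -0.0017]]
[257.3759 190.0165] [288.0393 198.1066]
[291.168  217.0884]
```

View pics/w25a.png

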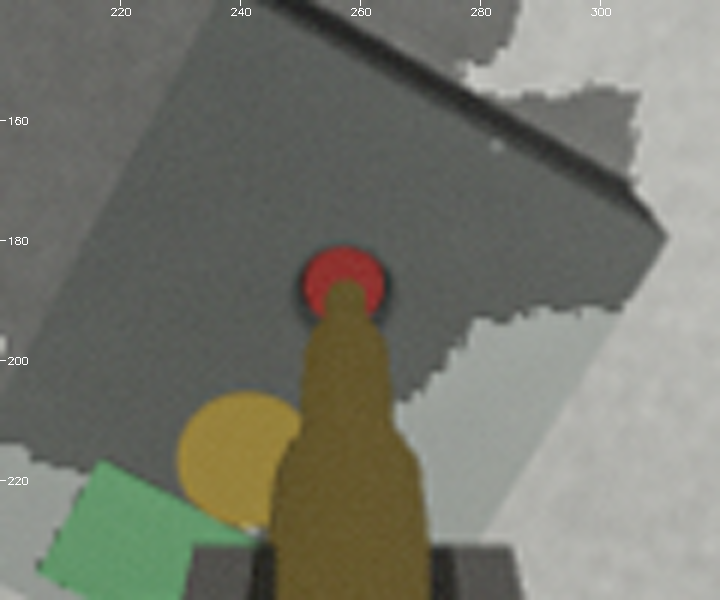

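View pics/sc25a.png

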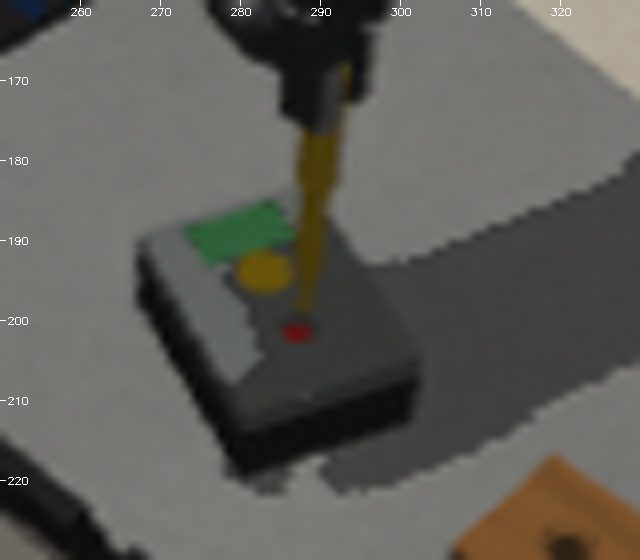

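View pics/s25a.png

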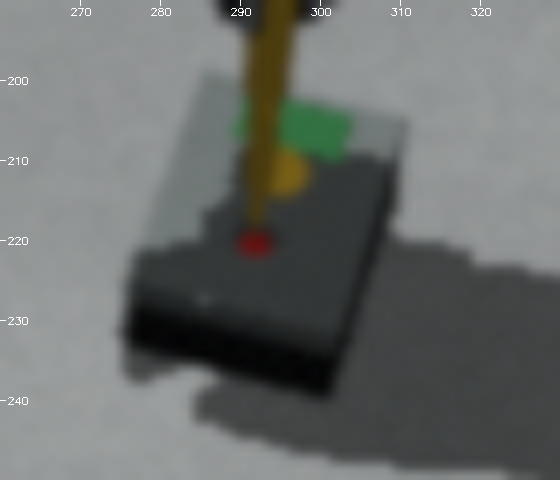

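Run:
```python
from h import *
print(onz('w25',257.5,187.3,.036),onz('w25',257.5,187.6,.042))
p=np.load('pics/w25.npy',allow_pickle=True).item()['s'];M=p['tool_rot'];print(p['eef_pos']+M@[.105,0,0])
```

```text
[ 0.4394 -0.0367  0.036 ] [ 0.4391 -0.0354  0.042 ]
[ 0.4387 -0.0341  0.0552]
```

Request:
{"fn": "servo_tool", "kwargs": {
  "moves": [
    {"dx": 0,"dy": -2,"dz": 0,"rx": 0,"ry": 0,"rz": 0},
    {"dx": 8,"dy": 0,"dz": 0,"rx": 0,"ry": 0,"rz": 0},
    {"dx": 6,"dy": 0,"dz": 0,"rx": 0,"ry": 0,"rz": 0},
    {"dx": 4,"dy": 0,"dz": 0,"rx": 0,"ry": 0,"rz": 0},
    {"dx": 2,"dy": 0,"dz": 0,"rx": 0,"ry": 0,"rz": 0},
    {"dx": 0,"dy": 0,"dz": 0,"rx": 0,"ry": 0,"rz": 0}
  ]
}}

```text
clock: 35.25
eef_pos: [0.4392, -0.0369, 0.1396]
tool_rot: [[-0.001, -0.241, 0.971], [-0.0, 0.971, 0.241], [-1.0, -0.0, -0.001]]
contact_force: [-0.7, 1.3, 1.5]
finger_gap: 0.151
```

Request:
{"fn": "servo_tool", "kwargs": {
  "moves": [
    {"dx": 2,"dy": 0,"dz": 0,"rx": 0,"ry": 0,"rz": 0},
    {"dx": 1,"dy": 0,"dz": 0,"rx": 0,"ry": 0,"rz": 0},
    {"dx": 0,"dy": 0,"dz": 0,"rx": 0,"ry": 0,"rz": 0}
  ]
}}

```text
clock: 35.55
eef_pos: [0.4394, -0.0369, 0.137]
tool_rot: [[-0.001, -0.241, 0.971], [-0.0, 0.971, 0.241], [-1.0, -0.0, -0.001]]
contact_force: [-0.7, -0.5, 2.9]
finger_gap: 0.147
```

Run:
```python
from h import *
s=st();snap('wrist','w26');crop('w26',200,140,320,240,6,'w26a')
```

```text
t 35.55 p [ 0.4394 -0.0369  0.137 ] q [-0.2   0.35  0.3   2.09 -0.15  0.72  0.45] F [-0.7 -0.5  2.9] gap 0.147
[[-0.0006 -0.2409  0.9706]
 [-0.0004  0.9706  0.2409]
 [-1.     -0.0002 -0.0006]]
```

View pics/w26a.png

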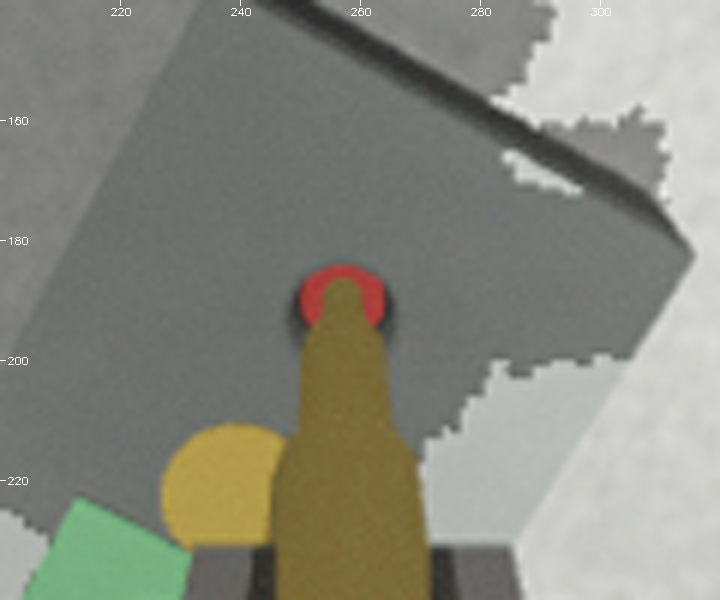

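Request:
{"fn": "servo_tool", "kwargs": {
  "moves": [
    {"dx": 1.5,"dy": 0,"dz": 0,"rx": 0,"ry": 0,"rz": 0},
    {"dx": 1.5,"dy": 0,"dz": 0,"rx": 0,"ry": 0,"rz": 0},
    {"dx": 0,"dy": 0,"dz": 0,"rx": 0,"ry": 0,"rz": 0},
    {"dx": 0,"dy": 0,"dz": 0,"rx": 0,"ry": 0,"rz": 0},
    {"dx": 0,"dy": 0,"dz": 0,"rx": 0,"ry": 0,"rz": 0},
    {"dx": 0,"dy": 0,"dz": 0,"rx": 0,"ry": 0,"rz": 0}
  ]
}}

```text
clock: 36.2
eef_pos: [0.4407, -0.0372, 0.1354]
tool_rot: [[0.003, -0.241, 0.971], [-0.0, 0.971, 0.241], [-1.0, -0.001, 0.003]]
contact_force: [-2.5, -0.5, 18.4]
finger_gap: 0.147
```

Request:
{"fn": "servo_tool", "kwargs": {
  "moves": [
    {"dx": 0,"dy": 0,"dz": 0,"rx": 0,"ry": 0,"rz": 0},
    {"dx": 0,"dy": 0,"dz": 0,"rx": 0,"ry": 0,"rz": 0},
    {"dx": -8,"dy": 0,"dz": 0,"rx": 0,"ry": 0,"rz": 0},
    {"dx": -20,"dy": 0,"dz": 0,"rx": 0,"ry": 0,"rz": 0},
    {"dx": -25,"dy": 0,"dz": 0,"rx": 0,"ry": 0,"rz": 0},
    {"dx": -25,"dy": 0,"dz": 0,"rx": 0,"ry": 0,"rz": 0},
    {"dx": 0,"dy": 0,"dz": 0,"rx": 0,"ry": 0,"rz": 0}
  ]
}}

```text
clock: 36.9
eef_pos: [0.4411, -0.0371, 0.2145]
tool_rot: [[0.005, -0.241, 0.971], [-0.0, 0.971, 0.241], [-1.0, -0.001, 0.004]]
contact_force: [0.2, 0.1, -1.5]
finger_gap: 0.158
```

Run:
```python
from h import *
s=st();plan([((.4397,.1085,.21),Rt(13.93)),((.4397,.1085,.17),Rt(13.93),20)])
```

```text
t 36.9 p [ 0.4411 -0.0371  0.2145] q [-0.24  0.24  0.33  1.98 -0.1   0.93  0.39] F [ 0.2  0.1 -1.5] gap 0.158
[[ 0.0046 -0.2407  0.9706]
 [-0.0002  0.9706  0.2407]
 [-1.     -0.0013  0.0044]]
4 -> [0.4397 0.1085 0.21  ]
6 -> [0.4397 0.1085 0.17  ]
[{"dx": 1, "dy": 35, "dz": 8, "rx": 0, "ry": 0.1, "rz": 0}, {"dx": 1, "dy": 36, "dz": 9, "rx": 0, "ry": 0, "rz": 0}, {"dx": 1, "dy": 35, "dz": 8, "rx": 0, "ry": 0.1, "rz": 0.1}, {"dx": 1.5, "dy": 35.6, "dz": 8.7, "rx": 0, "ry": 0.1, "rz": 0}, {"dx": 20, "dy": 0, "dz": 0, "rx": 0, "ry": 0, "rz": 0}, {"dx": 20, "dy": 0, "dz": 0, "rx": 0, "ry": 0, "rz": 0}]
```

Request:
{"fn": "servo_tool", "kwargs": {
  "moves": [
    {"dx": 1,"dy": 35,"dz": 8,"rx": 0,"ry": 0.1,"rz": 0},
    {"dx": 1,"dy": 36,"dz": 9,"rx": 0,"ry": 0,"rz": 0},
    {"dx": 1,"dy": 35,"dz": 8,"rx": 0,"ry": 0.1,"rz": 0.1},
    {"dx": 1,"dy": 36,"dz": 9,"rx": 0,"ry": 0.1,"rz": 0},
    {"dx": 20,"dy": 0,"dz": 0,"rx": 0,"ry": 0,"rz": 0},
    {"dx": 20,"dy": 0,"dz": 0,"rx": 0,"ry": 0,"rz": 0},
    {"dx": 0,"dy": 0,"dz": 0,"rx": 0,"ry": 0,"rz": 0},
    {"dx": 0,"dy": 0,"dz": 0,"rx": 0,"ry": 0,"rz": 0}
  ]
}}

```text
clock: 37.7
eef_pos: [0.4376, 0.1089, 0.1676]
tool_rot: [[-0.008, -0.24, 0.971], [-0.001, 0.971, 0.241], [-1.0, 0.001, -0.007]]
contact_force: [0.3, -0.1, -1.1]
finger_gap: 0.146
```

Run:
```python
from h import *
s=st();snap('wrist','w27');crop('w27',200,140,320,240,6,'w27a')
print(proj('w27',s['eef_pos']+s['tool_rot']@np.array([.105,0,0])))
plan([((.4397,.1085,.15),Rt(13.93),20)])
```

```text
t 37.7 p [0.4376 0.1089 0.1676] q [-0.49  0.32  0.25  2.02 -0.11  0.83  0.07] F [ 0.3 -0.1 -1.1] gap 0.146
[[-0.0075 -0.2405  0.9706]
 [-0.0006  0.9706  0.2405]
 [-1.      0.0013 -0.0075]]
[257.3821 190.0166]
1 -> [0.4397 0.1085 0.15  ]
[{"dx": 18.1, "dy": -0.8, "dz": 1.6, "rx": 0, "ry": -0.3, "rz": -0.1}]
```

View pics/w27a.png

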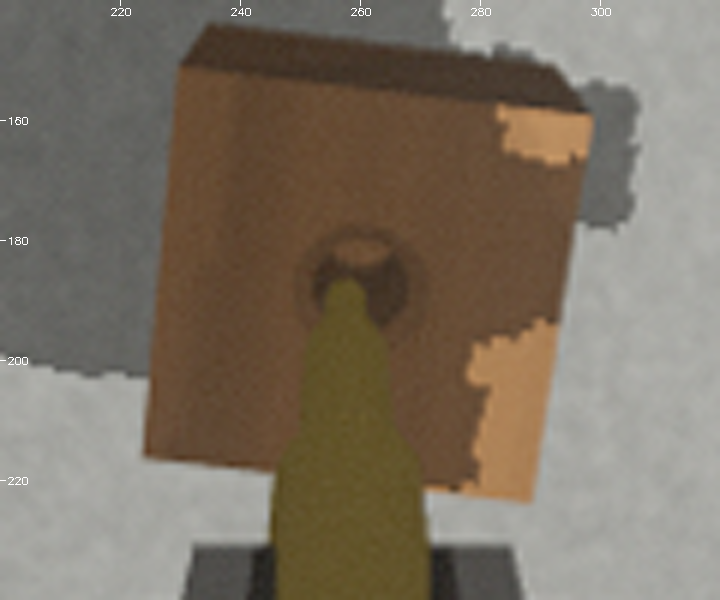

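Request:
{"fn": "servo_tool", "kwargs": {
  "moves": [
    {"dx": 0,"dy": -0.5,"dz": 2,"rx": 0,"ry": -0.4,"rz": 0},
    {"dx": 0,"dy": 0,"dz": 0,"rx": 0,"ry": 0,"rz": 0},
    {"dx": 0,"dy": 0,"dz": 0,"rx": 0,"ry": 0,"rz": 0}
  ]
}}

```text
clock: 38.05
eef_pos: [0.4403, 0.1091, 0.1684]
tool_rot: [[0.002, -0.241, 0.971], [0.002, 0.971, 0.24], [-1.0, 0.002, 0.002]]
contact_force: [-0.7, 0.1, -0.7]
finger_gap: 0.148
```

Run:
```python
from h import *
s=st();snap('wrist','w28');crop('w28',200,140,320,240,6,'w28a')
plan([((.4397,.1085,.117),Rt(13.93),15)])
```

```text
t 38.05 p [0.4403 0.1091 0.1684] q [-0.49  0.31  0.25  2.02 -0.11  0.82  0.07] F [-0.7  0.1 -0.7] gap 0.148
[[ 0.0017 -0.2405  0.9706]
 [ 0.0022  0.9706  0.2405]
 [-1.      0.0017  0.0021]]
4 -> [0.4397 0.1085 0.117 ]
[{"dx": 13, "dy": 0, "dz": 0, "rx": 0, "ry": 0, "rz": 0}, {"dx": 13, "dy": 0, "dz": 0, "rx": 0, "ry": 0.1, "rz": 0}, {"dx": 12, "dy": 0, "dz": -1, "rx": 0, "ry": 0, "rz": -0.1}, {"dx": 13.3, "dy": -0.5, "dz": 0.3, "rx": 0, "ry": 0, "rz": 0}]
```

View pics/w28a.png

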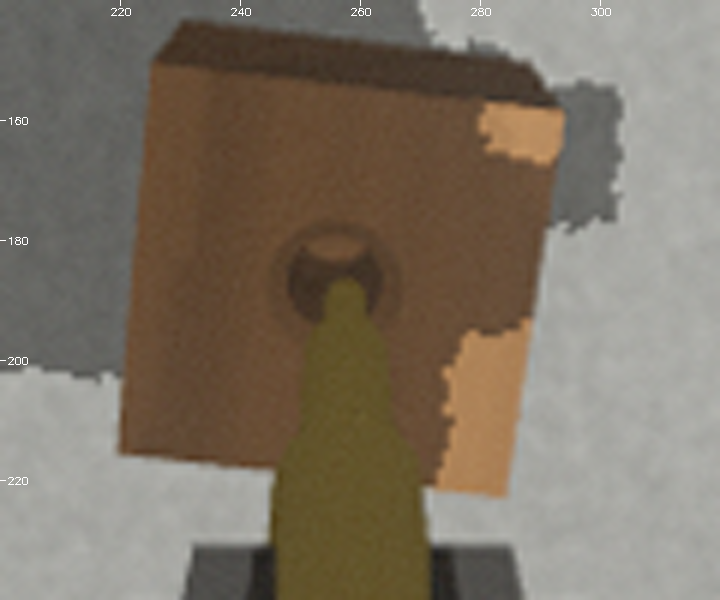

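Request:
{"fn": "servo_tool", "kwargs": {
  "moves": [
    {"dx": 0,"dy": -0.3,"dz": -0.8,"rx": 0,"ry": 0.1,"rz": 0},
    {"dx": 8,"dy": 0,"dz": 0,"rx": 0,"ry": 0,"rz": 0},
    {"dx": 8,"dy": 0,"dz": 0,"rx": 0,"ry": 0,"rz": 0},
    {"dx": 8,"dy": 0,"dz": 0,"rx": 0,"ry": 0,"rz": 0},
    {"dx": 0,"dy": 0,"dz": 0,"rx": 0,"ry": 0,"rz": 0}
  ]
}}

```text
clock: 38.6
eef_pos: [0.4383, 0.1085, 0.1424]
tool_rot: [[-0.004, -0.241, 0.971], [0.0, 0.971, 0.241], [-1.0, 0.001, -0.003]]
contact_force: [0.9, -0.6, -1.0]
finger_gap: 0.157
```

Request:
{"fn": "servo_tool", "kwargs": {
  "moves": [
    {"dx": 8,"dy": 0,"dz": 0,"rx": 0,"ry": 0,"rz": 0},
    {"dx": 8,"dy": 0,"dz": 0,"rx": 0,"ry": 0,"rz": 0},
    {"dx": 6,"dy": 0,"dz": 0,"rx": 0,"ry": 0,"rz": 0},
    {"dx": 4,"dy": 0,"dz": 0,"rx": 0,"ry": 0,"rz": 0},
    {"dx": 0,"dy": 0,"dz": 0,"rx": 0,"ry": 0,"rz": 0}
  ]
}}

```text
clock: 39.1
eef_pos: [0.4389, 0.1086, 0.1173]
tool_rot: [[-0.002, -0.241, 0.971], [0.001, 0.971, 0.241], [-1.0, 0.001, -0.002]]
contact_force: [0.2, 0.3, -0.2]
finger_gap: 0.148
```

Nearly seated with no force. Two mm more, then release.

Request:
{"fn": "servo_tool", "kwargs": {
  "moves": [
    {"dx": 1.5,"dy": 0,"dz": 0,"rx": 0,"ry": 0,"rz": 0},
    {"dx": 0,"dy": 0,"dz": 0,"rx": 0,"ry": 0,"rz": 0}
  ]
}}

```text
clock: 39.3
eef_pos: [0.4393, 0.1087, 0.1164]
tool_rot: [[-0.001, -0.241, 0.971], [0.001, 0.971, 0.241], [-1.0, 0.002, -0.0]]
contact_force: [-0.3, 0.5, -0.4]
finger_gap: 0.154
```

Request:
{"fn": "servo_tool", "kwargs": {
  "moves": [
    {"dx": 0,"dy": 0,"dz": 0,"rx": 0,"ry": 0,"rz": 0},
    {"dx": 0,"dy": 0,"dz": 0,"rx": 0,"ry": 0,"rz": 0},
    {"dx": 0,"dy": 0,"dz": 0,"rx": 0,"ry": 0,"rz": 0},
    {"dx": 0,"dy": 0,"dz": 0,"rx": 0,"ry": 0,"rz": 0},
    {"dx": -15,"dy": 0,"dz": 0,"rx": 0,"ry": 0,"rz": 0},
    {"dx": -35,"dy": 0,"dz": 0,"rx": 0,"ry": 0,"rz": 0},
    {"dx": -45,"dy": 0,"dz": 0,"rx": 0,"ry": 0,"rz": 0},
    {"dx": -45,"dy": 0,"dz": 0,"rx": 0,"ry": 0,"rz": 0},
    {"dx": -40,"dy": 0,"dz": 0,"rx": 0,"ry": 0,"rz": 0},
    {"dx": 0,"dy": 0,"dz": 0,"rx": 0,"ry": 0,"rz": 0},
    {"dx": 0,"dy": 0,"dz": 0,"rx": 0,"ry": 0,"rz": 0}
  ],
  "gripper": 0.45
}}

```text
clock: 40.4
eef_pos: [0.4396, 0.1086, 0.2971]
tool_rot: [[0.001, -0.241, 0.971], [0.002, 0.971, 0.241], [-1.0, 0.002, 0.001]]
contact_force: [-0.1, 0.6, 0.4]
finger_gap: 0.452
```

Run:
```python
from h import *
s=st();snap('wrist','w29');snap('scene','sc29');snap('side','s29')
crop('sc29',190,160,410,330,3,'sc29a');crop('s29',150,150,350,384,3,'s29a')
cv2.imwrite('pics/w29a.png',cv2.resize(cv2.imread('pics/w29.png'),(768,576)))
def P(y,th,X):
    t=np.radians(th);c,sn=np.cos(t),np.sin(t)
    B=np.array([-.036+.01*c if th>=22 else -.064*np.tan(t),.006]);q=B+X[0]*np.array([c,-sn])+X[1]*np.array([sn,c])
    a=np.radians(6.65);return [.5944+np.cos(a)*q[0]-np.sin(a)*y,.0046+np.sin(a)*q[0]+np.cos(a)*y,q[1]]
for y in (-.09,0,.09):
  for th in (15,22.6,30): print(y,th,[(proj('s29',P(y+.034,th,X)).round(1).tolist()) for X in ((0,.15),(-.01,.15),(-.01,0))])
```

```text
t 40.4 p [0.4396 0.1086 0.2971] q [-0.52  0.18  0.28  1.8  -0.06  1.17  0.02] F [-0.1  0.6  0.4] gap 0.452
[[ 0.0008 -0.241   0.9705]
 [ 0.0023  0.9705  0.241 ]
 [-1.      0.002   0.0014]]
-0.09 15 [[223.2, 188.7], [226.8, 187.8], [243.6, 219.7]]
-0.09 22.6 [[219.9, 190.5], [223.2, 189.3], [246.7, 219.2]]
-0.09 30 [[213.8, 192.9], [216.9, 191.5], [246.7, 219.0]]
0 15 [[223.6, 216.0], [227.5, 215.1], [245.1, 245.8]]
0 22.6 [[220.2, 217.7], [223.7, 216.6], [248.4, 245.4]]
0 30 [[213.8, 220.2], [217.0, 218.8], [248.4, 245.1]]
0.09 15 [[224.2, 246.7], [228.2, 245.8], [246.8, 274.9]]
0.09 22.6 [[220.5, 248.4], [224.3, 247.3], [250.2, 274.5]]
0.09 30 [[213.7, 250.8], [217.1, 249.4], [250.2, 274.2]]
```

View pics/sc29a.png

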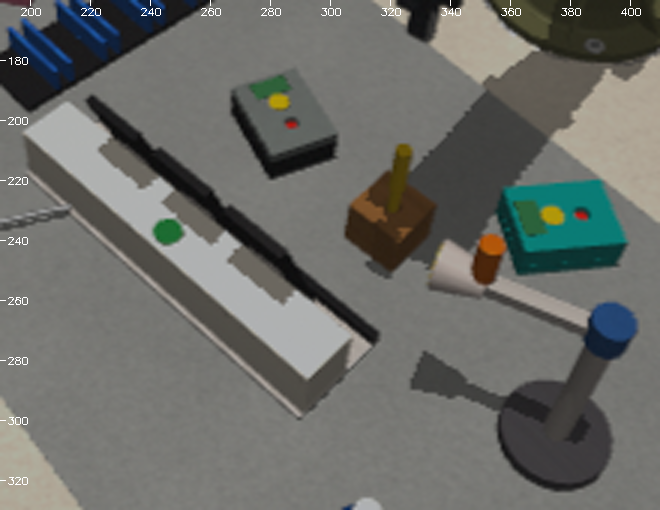

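View pics/s29a.png

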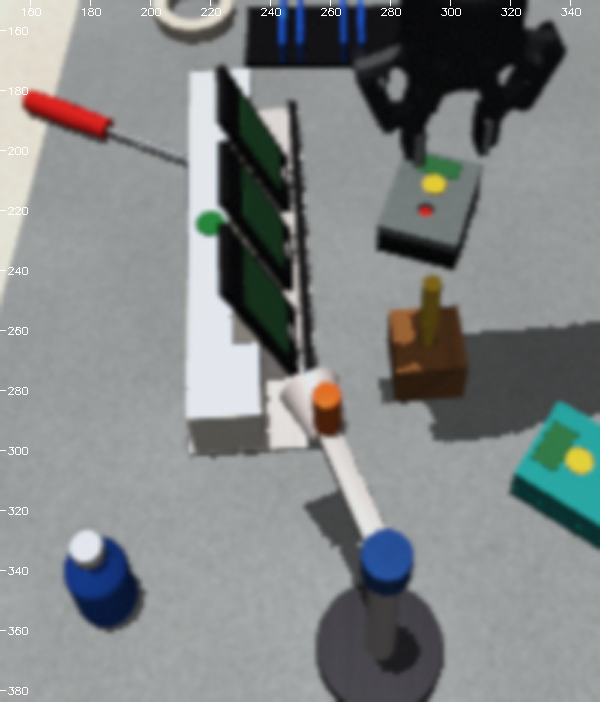

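View pics/w29a.png

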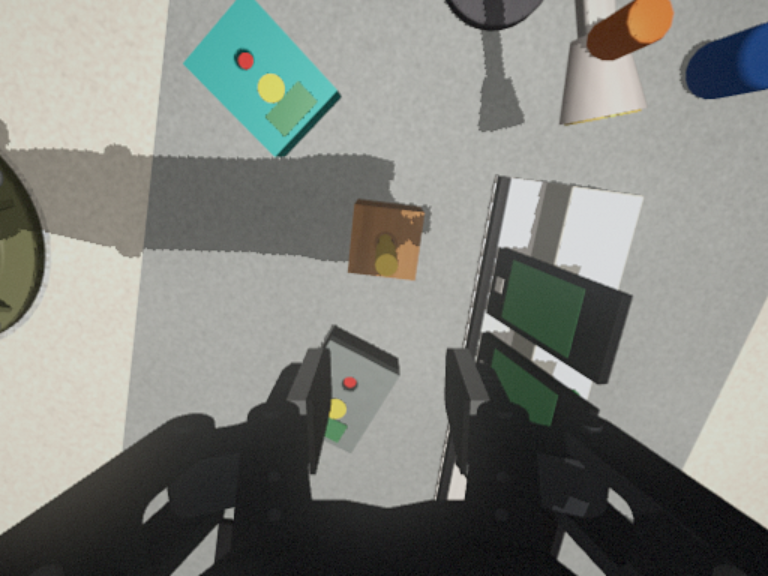

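Run:
```python
from h import *
print(finish_job())
```

```text
the job is handed in; nothing more can be done
None
```

The whole job was carried out and handed in at about 40 s; `finish_job` gives no verdict, so I can't say whether it passed.

- **Panels:** the rack held three panels, and all three now lean on the rest with their screens outwards. In the last side picture they sit where about 22 degrees of lean should put them.
- **Lamp:** the arm now points at the green dot. Four estimates from the pictures put the miss at 1 to 4 mm, against the 20 mm allowed. My first try with the gripper passed over the knob without touching it, so I repeated it lower with a firm grip.
- **Tester:** I pressed the button of the black tester with the stylus tip, at up to 18 N, and held it for about 0.5 s. It takes 4 N to push the button fully down, so it should have bottomed out; the button's travel itself was not read. The tester was not knocked aside during the run.
- **Stylus:** it is back upright in its socket. Its top is within about 1 pixel of its starting position in both fixed cameras.
- **Bystanders:** the tape, bottle and screwdriver looked unmoved in the pictures that show them. The gripper was open and clear of everything at the end.

One check disagreed. At partial opening the fingertips seem to reach less far ahead than the stated 19 mm, which is why the first lamp try missed.

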